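# Clear the markers out of the hardware tins and press the lids home

### The arm

A 6-joint arm with a two-finger parallel gripper is mounted at the origin on the work surface. World frame = base frame: x ahead of the robot, y to its left, z up, the work surface at z = 0. Lengths are in m, angles in degrees, forces in N, time in s.
With the tool pointing down it reaches from about 0.25 to 0.725 m from the base axis. Payload 9.7 kg.
Tool frame: the origin (TCP) lies between the finger pads; the fingertips stand 11 mm ahead of it and the grasp point (between the pads) lies 8 mm behind it; z points along the fingers, y is the direction in which the jaws open and shut (so a half turn about z gives the same grasp; the last joint's range is limited). The gripper opens to 85 mm and grips with 20 to 120 N. Pads are 22 mm wide; open, the fingers measure 114 mm over their backs; the gripper's body (76 mm by 85 mm) begins 54 mm behind the grasp point. The pads swing forward as they close: fully open they stand 13 mm farther back than shut.
Start: joints at [-76.604, 4.979, 10.078, 95.1, 0, 90], TCP at [0.127, -0.535, 0.242] pointing down, gripper open.
Joint ranges: [-179.16, 179.16], [-48.56, 103.87], [-65.8, 70.77], [-126.05, 130.52], [-82.76, 87.17], [-180, 180]. Speed limits (degrees/s): [127.2, 127.2, 147.25, 180, 180, 180].

### API

Orientations are given as [roll, pitch, yaw] about the fixed x, y, z axes, in that order (R = Rz(yaw) Ry(pitch) Rx(roll)).
In Python, from workcell import bot gives the robot as it stands.
- The arm moves only by the tool play_rows, never from a script. Its argument "targets" is a list of rows, each an object of numbers: "fingers": the gripper command: -1 is shut, 1 is fully open, values between are in proportion; "x", "y", "z": the shift along the tool's x, y, z in m; "wx", "wy", "wz": the turn, a rotation vector about the tool's x, y, z in degrees. In form: [{"fingers": .., "x": .., "y": .., "z": .., "wx": .., "wy": .., "wz": ..}, ...]. A call has 1 to 20 rows; each row is the pose to reach, as a shift and turn from the pose commanded when the call began, along the tool's axes at that moment; what a row does not reach only later rows make up. A row lasts 1/12 s, in which the tool goes at most 41.7 mm and 7.16 degrees, less where a joint would pass 70% of its speed; a pose out of reach is approached as far as the arm can. A call with a gripper value outside its range is refused whole. The fingers move at their own pace and stop on an object; "grip_force" is the grip in N (left out, the last holds). Time passes only in rows, so rows that repeat a pose let the fingers close. It gives the time, the measured TCP pose, the force and the opening at its end, in the units of the state.
- bot.get_obs(): the state, without advancing time (a new reading comes with each control period).
- bot.camera(name): name is "scene" or "top"; returns (picture, depth): 400x640x3 uint8, blue, green, red; 400x640 float32, m along the optical axis (not along the pixel's ray), 0 where there is no reading.
- bot.get_calibration(name): a dict with "fx", "fy", "cx", "cy" (pixels), "camera_from_world" (4x4, takes a point from world to camera coordinates). Camera axes: x right, y down, z forward; pixel columns grow to the right and rows downward; lengths in m; the calibration is good to about 2 mm. A picture is of the moment at which its call begins. get_calibration takes no time and is no camera call.
- bot.job_done(): hands the job in, once; it reports no verdict.
Trained networks look in the newest picture that a camera, given by its name, has taken for a name from the list of things; names that differ only in an ending like _2 or _b are one class to them, and where a whole thing is asked for, a point or a joint stands for the part that bears it (a point fixed in the world has none). Each returns a list of dicts, best first, with "confidence" (0 to 1); they miss things now and then, are a little off and sometimes report something else, mostly with a low value. They report only what shows in the picture. A call takes as long as a camera call. They do not tell look-alikes from the thing itself.
- bot.look_for(query, camera): "extent" ([left, top, right, bottom] in pixels, round what is visible of it).
- bot.outline_of(query, camera): "region" (400x640 bool, what is visible of it) and "extent" ([left, top, right, bottom] in pixels, round what is visible of it).
- bot.place_of(query, camera): "point" ([row, column] in pixels: a listed point, or the origin of a listed thing).
The state is a dict: "time": time; "q": joint angles; "qd": joint speeds; "joint_efforts": joint torques, N m; "ee_pos": TCP position; "tcp_rot": TCP orientation; "wrist_force": force on the tool from outside, world axes, zero at the start; "torque": the same for the moment, N m; "opening": finger opening in m.
Only numpy, scipy, OpenCV 4.12 (cv2) and the standard library are available. Lean on these libraries where they do the work, as an engineer would, in place of code of your own. Each camera call takes 0.05 s, during which the arm holds its last target.

### The job

Close up the four hardware tins: take out any markers left standing in them and lay those in the pen tray, put a lid on every open tin, and press every lid fully home, flat on its rim all round. One tin already has its lid on, but it is only part-way in, so press that one down too. Leave everything else on the bench where it is.

Things in the scene. Friction and masses are not known exactly. Their poses are not given: they have to be found in the camera images.
- tin1: round metal storage tin, 73 mm across, 90 mm high, holding a few nuts and screws; heavy, stands firm. Straight round bore about 55.5 mm across, flat rim 8 mm wide round it, inner floor 8 mm over the bench. Origin: centre of its underside, z up.
- tin1_mouth (a point): centre of the mouth of tin 1, level with its rim, z up. The neck is a tight fit: a lid set in it drops in 4 mm and stops, flange 6 mm clear of the rim. About 8 N straight down pushes it on; it stays where it is left. Home: flange lying on the rim, lid origin 10 mm below this point, lid top 6 mm above it.
- tin2: round metal storage tin, 73 mm across, 90 mm high, holding a few nuts and screws; heavy, stands firm. Straight round bore about 55.5 mm across, flat rim 8 mm wide round it, inner floor 8 mm over the bench. Origin: centre of its underside, z up.
- tin2_mouth (a point): centre of the mouth of tin 2, level with its rim, z up. The neck is a tight fit: a lid set in it drops in 4 mm and stops, flange 6 mm clear of the rim. About 8 N straight down pushes it on; it stays where it is left. Home: flange lying on the rim, lid origin 10 mm below this point, lid top 6 mm above it.
- tin3: round metal storage tin, 73 mm across, 90 mm high, holding a few nuts and screws; heavy, stands firm. Straight round bore about 55.5 mm across, flat rim 8 mm wide round it, inner floor 8 mm over the bench. Origin: centre of its underside, z up.
- tin3_mouth (a point): centre of the mouth of tin 3, level with its rim, z up. The neck is a tight fit: a lid set in it drops in 4 mm and stops, flange 6 mm clear of the rim. About 8 N straight down pushes it on; it stays where it is left. Home: flange lying on the rim, lid origin 10 mm below this point, lid top 6 mm above it.
- tin4: round metal storage tin, 73 mm across, 90 mm high, holding a few nuts and screws; heavy, stands firm. Straight round bore about 55.5 mm across, flat rim 8 mm wide round it, inner floor 8 mm over the bench. Origin: centre of its underside, z up.
- tin4_mouth (a point): centre of the mouth of tin 4, level with its rim, z up. The neck is a tight fit: a lid set in it drops in 4 mm and stops, flange 6 mm clear of the rim. About 8 N straight down pushes it on; it stays where it is left. Home: flange lying on the rim, lid origin 10 mm below this point, lid top 6 mm above it.
- lid1: round push-in metal lid, 45 g, 16 mm high: on top a flange disc 62 mm across, 6 mm thick, below it a plug 51.4 mm across, 10 mm deep, foot bevelled 2 x 3 mm. Origin: centre of the plug's underside; z points up out of the top. At the start it lies on the bench plug down.
- lid2: round push-in metal lid, 45 g, 16 mm high: on top a flange disc 62 mm across, 6 mm thick, below it a plug 51.4 mm across, 10 mm deep, foot bevelled 2 x 3 mm. Origin: centre of the plug's underside; z points up out of the top. At the start it lies on the bench plug down.
- lid3: round push-in metal lid, 45 g, 16 mm high: on top a flange disc 62 mm across, 6 mm thick, below it a plug 51.4 mm across, 10 mm deep, foot bevelled 2 x 3 mm. Origin: centre of the plug's underside; z points up out of the top. At the start it lies on the bench plug down.
- lid4: round push-in metal lid, 45 g, 16 mm high: on top a flange disc 62 mm across, 6 mm thick, below it a plug 51.4 mm across, 10 mm deep, foot bevelled 2 x 3 mm. Origin: centre of the plug's underside; z points up out of the top. At the start it already sits in the mouth of tin 4, only part-way in.
- marker1: thick plastic marker, a round rod 16 mm across, 135 mm long, 30 g, with a 5 mm wide pocket clip reaching 12 mm from the axis on its -x side near the cap end; may be absent. Origin: centre of its writing end; z points along it to the cap end. At the start it stands cap up in tin 1, leaning about 22 to 26 degrees against the rim, its cap end about 45 mm above the rim.
- marker2: thick plastic marker, a round rod 16 mm across, 135 mm long, 30 g, with a 5 mm wide pocket clip reaching 12 mm from the axis on its -x side near the cap end; may be absent. Origin: centre of its writing end; z points along it to the cap end. At the start it stands cap up in tin 2, leaning about 22 to 26 degrees against the rim, its cap end about 45 mm above the rim.
- marker3: thick plastic marker, a round rod 16 mm across, 135 mm long, 30 g, with a 5 mm wide pocket clip reaching 12 mm from the axis on its -x side near the cap end; may be absent. Origin: centre of its writing end; z points along it to the cap end. At the start it stands cap up in tin 3, leaning about 22 to 26 degrees against the rim, its cap end about 45 mm above the rim.
- marker1_mid (a point): the middle of marker 1, on its axis, 67.5 mm from either end; axes as the marker's.
- marker2_mid (a point): the middle of marker 2, on its axis, 67.5 mm from either end; axes as the marker's.
- marker3_mid (a point): the middle of marker 3, on its axis, 67.5 mm from either end; axes as the marker's.
- tray: shallow plywood pen tray, 120 mm (its x) by 200 mm (its y), 25 mm high, walls and floor 4 mm thick, open on top; fixed. Origin: centre of its underside.
- tape_measure: yellow and black tape measure 64 x 36 x 62 mm, standing on edge, loose; leave it alone. Origin: centre of its underside.
- offcut: wood offcut 90 x 45 x 30 mm, loose; leave it alone. Origin: centre of its underside.
- masking_tape: roll of masking tape 90 mm across, 24 mm high, loose; leave it alone. Origin: centre of its underside.
- glue_bottle: white glue bottle 54 mm across, 150 mm high, loose; leave it alone. Origin: centre of its underside.
- wrench: steel wrench 180 mm long lying on the bench, loose; leave it alone. Origin near its middle.
Not all that is in view belongs to the job. What is shaped like the lid2 but yellow is not meant. What is shaped like the lid1 but brown is not meant.

How it is judged (in metres and radians):
At the end, for the whole second after the job is handed in: Each of the four lids sits in a tin's mouth, level (within 0.06 rad), within 5 mm of the mouth's centre and within 2.5 mm of fully home; every marker present lies in the tray (its middle inside the walls and less than 35 mm over the bench); lids and markers are at rest (((horizontal distance between lid1 and tin1_mouth below 0.005 m and z of lid1 in the frame of tin1_mouth below -0.0075 m) or (horizontal distance between lid1 and tin2_mouth below 0.005 m and z of lid1 in the frame of tin2_mouth below -0.0075 m) or (horizontal distance between lid1 and tin3_mouth below 0.005 m and z of lid1 in the frame of tin3_mouth below -0.0075 m) or (horizontal distance between lid1 and tin4_mouth below 0.005 m and z of lid1 in the frame of tin4_mouth below -0.0075 m)) and ((horizontal distance between lid2 and tin1_mouth below 0.005 m and z of lid2 in the frame of tin1_mouth below -0.0075 m) or (horizontal distance between lid2 and tin2_mouth below 0.005 m and z of lid2 in the frame of tin2_mouth below -0.0075 m) or (horizontal distance between lid2 and tin3_mouth below 0.005 m and z of lid2 in the frame of tin3_mouth below -0.0075 m) or (horizontal distance between lid2 and tin4_mouth below 0.005 m and z of lid2 in the frame of tin4_mouth below -0.0075 m)) and ((horizontal distance between lid3 and tin1_mouth below 0.005 m and z of lid3 in the frame of tin1_mouth below -0.0075 m) or (horizontal distance between lid3 and tin2_mouth below 0.005 m and z of lid3 in the frame of tin2_mouth below -0.0075 m) or (horizontal distance between lid3 and tin3_mouth below 0.005 m and z of lid3 in the frame of tin3_mouth below -0.0075 m) or (horizontal distance between lid3 and tin4_mouth below 0.005 m and z of lid3 in the frame of tin4_mouth below -0.0075 m)) and ((horizontal distance between lid4 and tin1_mouth below 0.005 m and z of lid4 in the frame of tin1_mouth below -0.0075 m) or (horizontal distance between lid4 and tin2_mouth below 0.005 m and z of lid4 in the frame of tin2_mouth below -0.0075 m) or (horizontal distance between lid4 and tin3_mouth below 0.005 m and z of lid4 in the frame of tin3_mouth below -0.0075 m) or (horizontal distance between lid4 and tin4_mouth below 0.005 m and z of lid4 in the frame of tin4_mouth below -0.0075 m)) and angle between each of lid1, lid2, lid3, lid4's own z axis and vertical below 0.06 rad and x of marker1_mid in the frame of tray between -0.056 and 0.056 m and y of marker1_mid in the frame of tray between -0.096 and 0.096 m and height (world z) of each of marker1_mid, marker2_mid, marker3_mid below 0.035 m and x of marker2_mid in the frame of tray between -0.056 and 0.056 m and y of marker2_mid in the frame of tray between -0.096 and 0.096 m and x of marker3_mid in the frame of tray between -0.056 and 0.056 m and y of marker3_mid in the frame of tray between -0.096 and 0.096 m and linear speed of each of lid1, lid2, lid3, lid4, marker1, marker2, marker3 below 0.02 m/s); the robot touches nothing.
It fails at once if a bystander (tape measure, offcut, masking tape, glue bottle or wrench) is shoved more than 40 mm (distance of any of tape_measure, offcut, masking_tape, glue_bottle, wrench from where it was at the start of the episode above 0.04 m).
It fails at once if the glue bottle or the tape measure is knocked over (angle between any of glue_bottle, tape_measure's own z axis and vertical above 0.6 rad).
Of marker1, marker2, marker3 only 1 to 3 are there at a start; the rules pass over those that are not, and their reading is None.
At some moment in a run one of lid1, lid2, lid3, marker1, marker2, marker3 may be knocked a few centimetres aside while the robot is not near it.
Once in a run the grip may slacken for a moment while it holds something.
It also fails if it takes over 210 s, if anything falls off the work surface, if the arm or the gripper's body presses on something with over 40 N, if the wrist force passes 120 N, or if a joint passes its speed limit or range.

## Working session

There is one attempt and no reset: what is moved stays moved. The work goes in short steps, Python scripts to look and compute and a tool call to move; the robot and the scene stay as the last step left them, time stands still between calls to the robot, and variables do not carry over. Pictures are saved under pics/ and viewed, and the job is handed in when it is done.

Besides the shell and the picture viewer there is one more tool, called after "Call:" as name(argument=value, ...), one argument or row to a line, values as JSON. play_rows: Moves the arm, as the interface text tells. Its arguments: {"type":"object","properties":{"targets":{"type":"array","items":{"type":"object","properties":{"fingers":{"type":"number"},"x":{"type":"number"},"y":{"type":"number"},"z":{"type":"number"},"wx":{"type":"number"},"wy":{"type":"number"},"wz":{"type":"number"}}}},"grip_force":{"type":"number"}},"required":["targets"]}

```bash
ls; mkdir -p pics; python3 - <<'E'
from workcell import bot
import cv2,numpy as np
print(bot.get_obs())
for n in("scene","top"):
    p,d=bot.camera(n); cv2.imwrite(f"pics/{n}0.png",p); np.save(f"{n}0.npy",d)
    c=bot.get_calibration(n); print(n,c['fx'],c['cx'],c['cy'],np.round(c['camera_from_world'],3).tolist())
E
```

```text
pics
{'time': 0.0, 'q': array([-7.66033565e+01,  5.01166827e+00,  1.00341138e+01,  9.50977630e+01,
       -1.32891087e-03,  8.99991794e+01]), 'qd': array([-0.00214112, -0.08536827,  0.02480811, -0.05087361, -0.03750868,
       -0.02713749]), 'joint_efforts': array([-1.08964665e-03, -5.20395613e+01,  4.64799070e+01,  1.65873062e-02,
       -1.29728735e-05,  8.83116940e-06]), 'ee_pos': array([ 0.12737682, -0.53483832,  0.24157454]), 'tcp_rot': array([-1.79924683e+02,  1.32783108e-03,  1.33974658e+01]), 'wrist_force': array([0.29287929, 0.14760346, 0.35646119]), 'torque': array([ 0.00209606, -0.04511184,  0.03293179]), 'opening': 0.0852217249048639}
scene 436.0251846569412 318.8688631199569 195.43261871034576 [[-0.68, 0.733, 0.008, 0.364], [0.543, 0.511, -0.666, -0.254], [-0.493, -0.448, -0.746, 1.455], [0.0, 0.0, 0.0, 1.0]]
top 381.4658898958215 321.35072239201736 191.90858352854028 [[0.004, -1.0, -0.01, -0.003], [-0.988, -0.002, -0.157, 0.55], [0.157, 0.01, -0.988, 1.091], [0.0, 0.0, 0.0, 1.0]]
```

View pics/scene0.png

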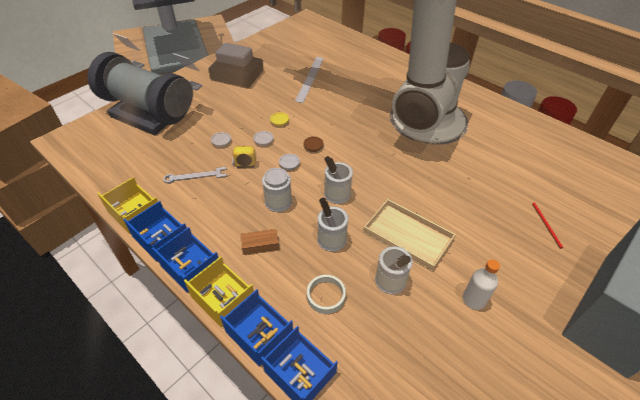

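View pics/top0.png

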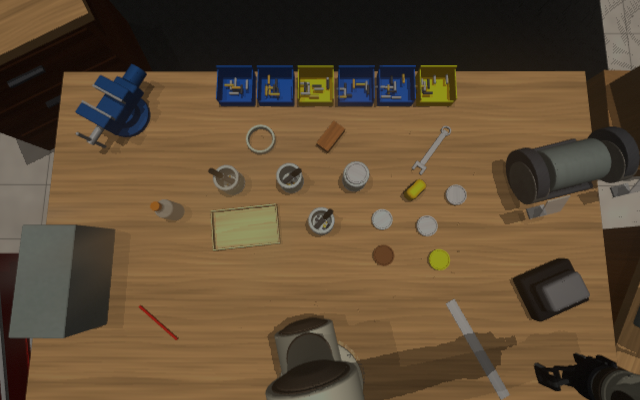

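Top view: the open tins with markers are at (226,178), (290,177) and (321,221). The lidded tin is at (356,174). Lid-like things are grey at (382,219), (427,226) and (456,194), which I want; brown at (383,255) and yellow at (439,260) are decoys. The tray is at (246,227).

```bash
cat > h.py <<'E'
from workcell import bot
import cv2,numpy as np
def cal(n):
    c=bot.get_calibration(n); return c,np.array(c['camera_from_world'])
def pts(n,d):
    c,T=cal(n); v,u=np.mgrid[0:400,0:640]
    P=np.stack([(u-c['cx'])/c['fx']*d,(v-c['cy'])/c['fy']*d,d],-1)
    W=(P-T[:3,3])@T[:3,:3]; W[d<=0]=np.nan; return W
def proj(n,w):
    c,T=cal(n); p=T[:3,:3]@np.array(w)+T[:3,3]; return p[0]/p[2]*c['fx']+c['cx'],p[1]/p[2]*c['fy']+c['cy']
def ray_at_z(n,u,v,z):
    c,T=cal(n); r=T[:3,:3].T@np.array([(u-c['cx'])/c['fx'],(v-c['cy'])/c['fy'],1]); o=-T[:3,:3].T@T[:3,3]
    return o+r*(z-o[2])/r[2]
def circ(xy):
    from scipy.optimize import least_squares
    f=lambda q:np.hypot(xy[:,0]-q[0],xy[:,1]-q[1])-q[2]
    r=least_squares(f,[*xy.mean(0),.03],loss='soft_l1',f_scale=.001); return r.x
def crop(n,p,box,name,s=5):
    l,t,r,b=box; cv2.imwrite(f"pics/{name}.png",cv2.resize(p[t:b,l:r],None,fx=s,fy=s,interpolation=cv2.INTER_CUBIC))
E
python3 - <<'E'
from h import *
for n in("top","scene"):
    p,d=bot.camera(n); W=pts(n,d); np.save(f"W_{n}.npy",W); cv2.imwrite(f"pics/{n}1.png",p)
    if n=="top": crop(n,p,(200,120,360,240),"tcrop1"); crop(n,p,(330,120,490,280),"tcrop2",4)
    else: crop(n,p,(200,100,460,300),"scrop1",3)
    for q in ["lid1","lid4","tin1","marker1","tray","tape_measure","glue_bottle","offcut","masking_tape","wrench"]:
        for r in bot.outline_of(q,n)[:6]:
            m=r['region']; w=W[m]; w=w[~np.isnan(w[:,0])]
            v,u=np.nonzero(m)
            print(n,q,round(r['confidence'],2),np.round(r['extent']).astype(int).tolist(),np.round(np.median(w,0),3),'zmax',np.round(np.percentile(w[:,2],[5,98]),3))
E
```

```text
top lid1 0.91 [420, 214, 438, 237] [ 0.455 -0.318  0.015] zmax [0.01  0.019]
top lid1 0.9 [427, 250, 449, 267] [ 0.355 -0.348  0.014] zmax [0.011 0.019]
top lid1 0.78 [344, 164, 368, 182] [ 0.598 -0.1    0.101] zmax [0.097 0.104]
top lid1 0.74 [445, 181, 465, 206] [ 0.552 -0.409  0.015] zmax [0.002 0.019]
top lid1 0.7 [375, 242, 391, 265] [ 0.366 -0.185  0.014] zmax [0.001 0.019]
top lid1 0.66 [374, 210, 395, 228] [ 0.473 -0.183  0.015] zmax [0.011 0.02 ]
top lid4 0.91 [420, 214, 438, 237] [ 0.455 -0.318  0.015] zmax [0.01  0.019]
top lid4 0.9 [427, 250, 449, 267] [ 0.355 -0.348  0.014] zmax [0.011 0.019]
top lid4 0.78 [344, 164, 368, 182] [ 0.598 -0.1    0.101] zmax [0.097 0.104]
top lid4 0.74 [445, 181, 465, 206] [ 0.552 -0.409  0.015] zmax [0.002 0.019]
top lid4 0.7 [375, 242, 391, 265] [ 0.366 -0.185  0.014] zmax [0.001 0.019]
top lid4 0.66 [374, 210, 395, 228] [ 0.473 -0.183  0.015] zmax [0.011 0.02 ]
top tin1 0.94 [212, 164, 243, 195] [0.582 0.272 0.063] zmax [0.005 0.093]
top tin1 0.58 [281, 162, 304, 191] [0.591 0.096 0.061] zmax [0.003 0.092]
top tin1 0.57 [307, 204, 334, 23
[... 3258 characters left out ...]
] [0.441 0.231 0.008] zmax [0.004 0.029]
scene tape_measure 0.24 [325, 154, 340, 180] [ 0.476 -0.01   0.112] zmax [0.075 0.139]
scene glue_bottle 0.6 [465, 261, 499, 309] [0.511 0.45  0.09 ] zmax [0.014 0.153]
scene glue_bottle 0.46 [316, 206, 349, 249] [0.605 0.105 0.064] zmax [0.008 0.095]
scene offcut 0.94 [240, 231, 280, 256] [ 0.733 -0.021  0.031] zmax [0.007 0.035]
scene masking_tape 0.95 [306, 275, 344, 313] [0.724 0.192 0.023] zmax [0.006 0.029]
scene masking_tape 0.5 [253, 132, 270, 144] [ 0.456 -0.314  0.017] zmax [0.009 0.021]
scene wrench 0.61 [169, 164, 226, 180] [ 0.674 -0.329  0.009] zmax [0.004 0.013]
scene wrench 0.58 [323, 197, 336, 223] [0.596 0.08  0.108] zmax [0.07 0.14]
```

View pics/tcrop1.png

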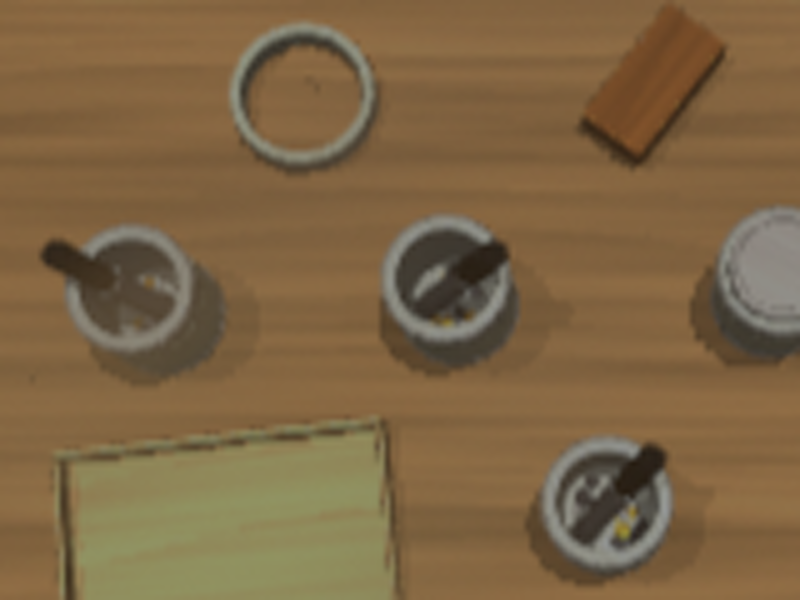

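View pics/tcrop2.png

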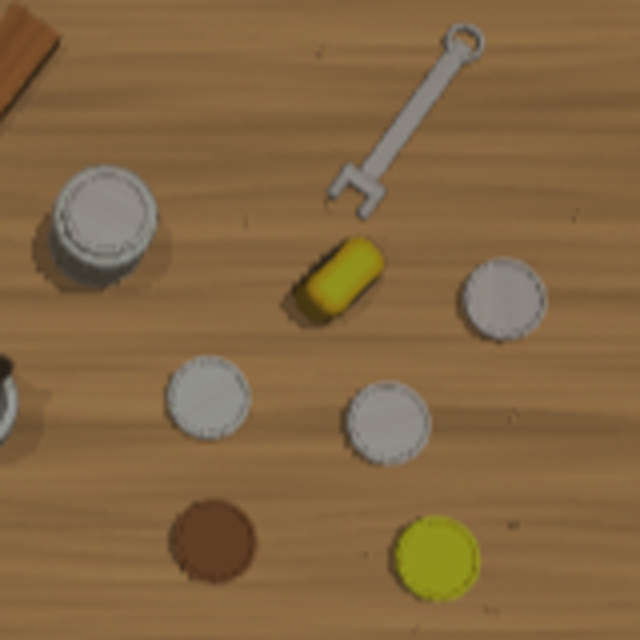

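View pics/scrop1.png

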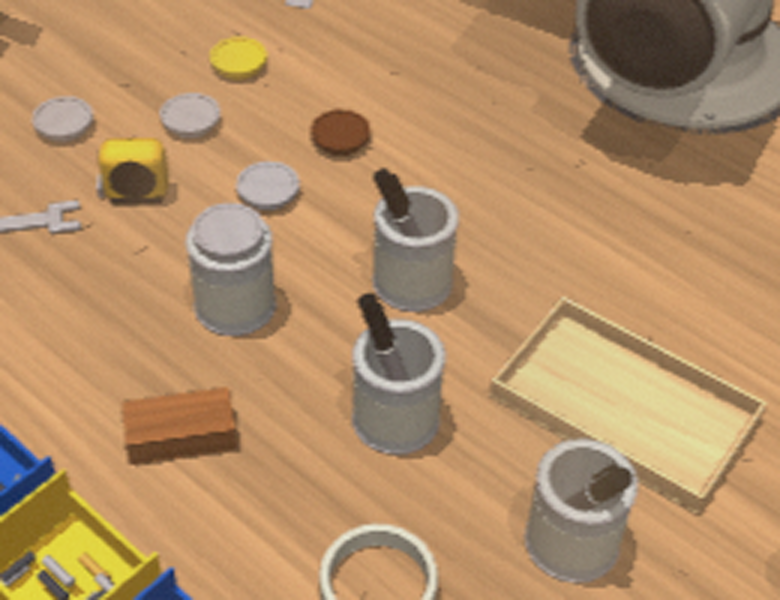

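Three markers are present. The grey lids are the ones to use; the brown one (213,540 in the crop) and yellow one (437,558) are decoys. Next I measure precisely.

```bash
python3 - <<'E'
from h import *
Ws={n:np.load(f"W_{n}.npy") for n in("top","scene")}
g=lambda W:W[~np.isnan(W[...,0])]
tins={'A':(.59,.267),'B':(.597,.1),'C':(.475,.01),'D':(.597,-.1)}
for k,c in tins.items():
    for n in Ws:
        w=g(Ws[n]); s=w[(np.hypot(w[:,0]-c[0],w[:,1]-c[1])<.05)]
        r=s[(s[:,2]>.084)&(s[:,2]<.098)] if k!='D' else s[(s[:,2]>.09)]
        for _ in range(3):
            q=circ(r[:,:2]) ; 
            rr=np.hypot(r[:,0]-q[0],r[:,1]-q[1]); r=r[(rr<.04)]
        bb=(r[:,:2].min(0)+r[:,:2].max(0))/2
        print(k,n,len(r),'circ',q.round(4),'bbox mid',bb.round(4),'z',np.median(r[:,2]).round(4))
        if k!='D':
            m=s[(s[:,2]>.103)]
            m0=m.mean(0); u=np.linalg.svd(m-m0)[2][0]; u*=np.sign(u[2])
            print('   marker n',len(m),'mean',m0.round(4),'axis',u.round(3),'tilt',np.degrees(np.arccos(u[2])).round(1),'az',np.degrees(np.arctan2(u[1],u[0])).round(1),'zmax',m[:,2].max().round(4))
lids=[(.473,-.183),(.455,-.318),(.552,-.409)]
for c in lids:
    for n in Ws:
        w=g(Ws[n]); s=w[(np.hypot(w[:,0]-c[0],w[:,1]-c[1])<.04)&(w[:,2]>.0115)]
        print('lid',c,n,len(s),s[:,:2].mean(0).round(4),((s[:,:2].min(0)+s[:,:2].max(0))/2).round(4),np.ptp(s,axis=0).round(4),np.median(s[:,2]).round(4))
for n in Ws:
    w=g(Ws[n]); s=w[(np.hypot(w[:,0]-.45,w[:,1]-.23)<.13)&(w[:,2]>.018)&(w[:,2]<.034)]
    b=cv2.minAreaRect((s[:,:2]*1000).astype(np.float32)); print('tray',n,b)
    s=w[(np.abs(w[:,0]-.4)<.3)&(abs(w[:,1])<.4)&(abs(w[:,2])<.01)]; print('bench z',np.median(s[:,2]))
E
```

```text
A top 240 circ [0.5855 0.2732 0.0326] bbox mid [0.586  0.2748] z 0.0891
   marker n 72 mean [0.5929 0.296  0.1245] axis [0.185 0.496 0.849] tilt 31.9 az 69.6 zmax 0.141
A scene 391 circ [0.5854 0.2772 0.033 ] bbox mid [0.5839 0.2767] z 0.0916
   marker n 105 mean [0.5956 0.3008 0.1276] axis [0.007 0.472 0.882] tilt 28.2 az 89.1 zmax 0.1413
B top 225 circ [0.5922 0.0929 0.033 ] bbox mid [0.5937 0.0935] z 0.0892
   marker n 55 mean [0.5939 0.0679 0.1271] axis [ 0.203 -0.563  0.801] tilt 36.8 az -70.2 zmax 0.1401
B scene 324 circ [0.5923 0.0968 0.0321] bbox mid [0.5905 0.0947] z 0.0916
   marker n 119 mean [0.5965 0.0735 0.1245] axis [ 0.039 -0.488  0.872] tilt 29.3 az -85.4 zmax 0.1424
C top 218 circ [ 4.641e-01 -1.000e-04  3.260e-02] bbox mid [ 0.4642 -0.0005] z 0.0891
   marker n 60 mean [ 0.4785 -0.02    0.1268] axis [ 0.403 -0.374  0.836] tilt 33.3 az -42.9 zmax 0.1398
C scene 264 circ [0.4637 0.0033 0.0323] bbox mid [0.463  0.0023] z 0.092
   marker n 106 mean [ 0.4791 -0.0153  0.1243] axis [ 0.241 -0.441  0.865] tilt 30.1 az -61.4 zmax 0.1406
D top 426 circ [ 0.5976 -0.0998  0.02
[... 268 characters left out ...]
  -0.1817] [0.0614 0.0623 0.0116] 0.0175
lid (0.455, -0.318) top 312 [ 0.4551 -0.3171] [ 0.4551 -0.3174] [0.0603 0.0615 0.0105] 0.0149
lid (0.455, -0.318) scene 226 [ 0.4533 -0.3151] [ 0.4525 -0.3158] [0.063  0.0609 0.0114] 0.0174
lid (0.552, -0.409) top 309 [ 0.5495 -0.409 ] [ 0.5507 -0.4094] [0.0595 0.0618 0.0102] 0.0151
lid (0.552, -0.409) scene 226 [ 0.5476 -0.4064] [ 0.5469 -0.4071] [0.061  0.0634 0.0122] 0.0176
tray top ((484.11962890625, 232.53207397460938), (189.22134399414062, 200.758544921875), 6.392756462097168)
bench z -0.00025706483638493174
tray scene ((479.752197265625, 233.26681518554688), (190.2647247314453, 201.9763946533203), 5.251512050628662)
bench z 0.002829355494120119
```

```bash
cat >> h.py <<'E'
from scipy.spatial.transform import Rotation as Ro
def toolR(z,yhint):
    z=np.array(z,float); z/=np.linalg.norm(z); y=np.array(yhint,float); y-=z*(y@z); y/=np.linalg.norm(y)
    return np.stack([np.cross(y,z),y,z],1)
def cur():
    o=bot.get_obs(); return np.array(o['ee_pos']),Ro.from_euler('xyz',o['tcp_rot'],degrees=True).as_matrix(),o
def plan(pos,R=None,label='',flip=True):
    """shift/turn in the current tool frame to world pose pos,R (jaw half-turn: takes the smaller turn)"""
    p,C,o=cur()
    if R is None:R=C
    best=None
    for F in ([np.eye(3),np.diag([-1,-1,1])] if flip else [np.eye(3)]):
        rv=Ro.from_matrix(C.T@R@F).as_rotvec(degrees=True)
        if best is None or np.linalg.norm(rv)<np.linalg.norm(best): best=rv
    s=C.T@(np.array(pos)-p)
    print(label,'xyz',s.round(4),'w',best.round(1),'|w|',np.linalg.norm(best).round(1)); return s,best
def st():
    o=bot.get_obs(); print('t',round(o['time'],2),'pos',o['ee_pos'].round(4),'rot',o['tcp_rot'].round(1),'F',o['wrist_force'].round(1),'op',round(o['opening'],4),'q',o['q'].round(0))
E
python3 - <<'E'
from h import *
for n in ("top","scene"):
    W=np.load(f"W_{n}.npy"); w=W[~np.isnan(W[...,0])]
    w[:,2]-=.0028*(n=="scene")
    s=w[(abs(w[:,0]-.45)<.08)&(abs(w[:,1]-.23)<.125)&(w[:,2]>.016)&(w[:,2]<.03)]
    print(cv2.minAreaRect((s[:,:2]*1000).astype(np.float32)))
    s=w[(abs(w[:,0]-.45)<.08)&(abs(w[:,1]-.23)<.125)&(w[:,2]>.003)&(w[:,2]<.03)]
# marker geometry: C, az -52, and poses
def M(c,az,mean):
    a=np.radians(az); L=np.array([np.cos(a),np.sin(a),0]); print(az,L.round(3))
    print('off-line dist',np.cross(L[:2],np.array(mean[:2])-c).round(4), 'along',(L[:2]@(np.array(mean[:2])-c)).round(4))
M(np.array([.464,.001]),-52,(.4788,-.0177)); M(np.array([.5922,.0945]),-83,(.595,.0705));M(np.array([.5855,.275]),69,(.594,.298))
E
```

```text
((449.71502685546875, 228.66461181640625), (120.0323486328125, 200.75653076171875), 6.373642921447754)
((446.36199951171875, 230.1044921875), (126.14874267578125, 200.60186767578125), 6.242171287536621)
-52 [ 0.616 -0.788  0.   ]
off-line dist 0.0001 along 0.0238
-83 [ 0.122 -0.993  0.   ]
off-line dist -0.0001 along 0.0242
69 [0.358 0.934 0.   ]
off-line dist 0.0003 along 0.0245<stdin>:11: DeprecationWarning: Arrays of 2-dimensional vectors are deprecated. Use arrays of 3-dimensional vectors instead. (deprecated in NumPy 2.0)
```

```bash
cat >> h.py <<'E'
TR=np.array([.449,.229]); 
def vec(az): a=np.radians(az); return np.array([np.cos(a),np.sin(a),0])
DN=np.array([0,0,-1.])
def mgrasp(c,az,back=0,phi=30,l=.0315,z=.118,up=0):
    L=vec(az); f=np.radians(phi); tz=np.cos(f)*DN+np.sin(f)*L
    G=np.array([*c,0])+L*l+np.array([0,0,z]); return G+tz*(.008-back)+np.array([0,0,up]), toolR(tz,vec(az+90))
def mlay(az,tx,z=.05,phi=-25,mid=.050,ty=0):
    L=vec(az); f=np.radians(phi); tz=np.cos(f)*DN+np.sin(f)*L
    G=np.array([*TR,0])+vec(6.4)*tx+vec(96.4)*ty+L*mid+np.array([0,0,z]); return G+tz*.008, toolR(tz,vec(az+90))
E
python3 - <<'E'
from h import *
st()
p,R=mgrasp((.464,.001),-52,back=.07); print(p)
plan(p,R,'C pre'); plan((.3,-.3,.27),None,'via')
E
```

```text
t 1.2 pos [ 0.1274 -0.535   0.2423] rot [180.    0.   13.4] F [-0.1  0.8 -0.1] op 0.0853 q [-77.   5.  10.  95.  -0.  90.]
[0.46430783 0.00060599 0.17169358]
C pre xyz [ 0.4518 -0.443   0.0706] w [-17.1  26.6  63.8] |w| 71.2
via xyz [ 0.2223 -0.1887 -0.0277] w [0. 0. 0.] |w| 0.0
```

Call:
play_rows(
  targets=[
    {"fingers":1,"x":0.15,"y":-0.15,"z":0,"wx":-6,"wy":9,"wz":21},
    {"fingers":1,"x":0.45,"y":-0.443,"z":0.01,"wx":-17.1,"wy":26.6,"wz":63.8},
    {"fingers":1,"x":0.45,"y":-0.443,"z":0.01,"wx":-17.1,"wy":26.6,"wz":63.8},
    {"fingers":1,"x":0.45,"y":-0.443,"z":0.01,"wx":-17.1,"wy":26.6,"wz":63.8},
    {"fingers":1,"x":0.45,"y":-0.443,"z":0.01,"wx":-17.1,"wy":26.6,"wz":63.8},
    {"fingers":1,"x":0.45,"y":-0.443,"z":0.01,"wx":-17.1,"wy":26.6,"wz":63.8},
    {"fingers":1,"x":0.45,"y":-0.443,"z":0.01,"wx":-17.1,"wy":26.6,"wz":63.8},
    {"fingers":1,"x":0.45,"y":-0.443,"z":0.01,"wx":-17.1,"wy":26.6,"wz":63.8},
    {"fingers":1,"x":0.45,"y":-0.443,"z":0.01,"wx":-17.1,"wy":26.6,"wz":63.8},
    {"fingers":1,"x":0.45,"y":-0.443,"z":0.01,"wx":-17.1,"wy":26.6,"wz":63.8},
    {"fingers":1,"x":0.45,"y":-0.443,"z":0.01,"wx":-17.1,"wy":26.6,"wz":63.8},
    {"fingers":1,"x":0.45,"y":-0.443,"z":0.01,"wx":-17.1,"wy":26.6,"wz":63.8},
    {"fingers":1,"x":0.45,"y":-0.443,"z":0.01,"wx":-17.1,"wy":26.6,"wz":63.8},
    {"fingers":1,"x":0.45,"y":-0.443,"z":0.01,"wx":-17.1,"wy":26.6,"wz":63.8},
    {"fingers":1,"x":0.45,"y":-0.443,"z":0.01,"wx":-17.1,"wy":26.6,"wz":63.8},
    {"fingers":1,"x":0.45,"y":-0.443,"z":0.07,"wx":-17.1,"wy":26.6,"wz":63.8},
    {"fingers":1,"x":0.452,"y":-0.443,"z":0.07,"wx":-17.1,"wy":26.6,"wz":63.8},
    {"fingers":1,"x":0.452,"y":-0.443,"z":0.07,"wx":-17.1,"wy":26.6,"wz":63.8},
  ],
)

```text
time: 2.7
ee_pos: [0.2501, -0.2919, 0.2329]
tcp_rot: [-179.4, -29.2, -49.8]
wrist_force: [1.1, 0.7, -0.2]
opening: 0.0853
```

```bash
python3 - <<'E'
from h import *
st()
p,R=mgrasp((.464,.001),-52); print(p)
plan(p,R,'C grasp')
p,d=bot.camera("scene");crop("scene",p,(250,60,450,220),"s2",4)
E
```

```text
t 2.7 pos [ 0.2501 -0.2919  0.2329] rot [-179.4  -29.2  -49.8] F [ 1.1  0.7 -0.2] op 0.0853 q [-50. -49. -35.  75.   1. 180.]
[ 0.48585598 -0.02697438  0.1110718 ]
C grasp xyz [-0.1034 -0.3502  0.0856] w [-1.7  0.8  1.9] |w| 2.7
```

View pics/s2.png

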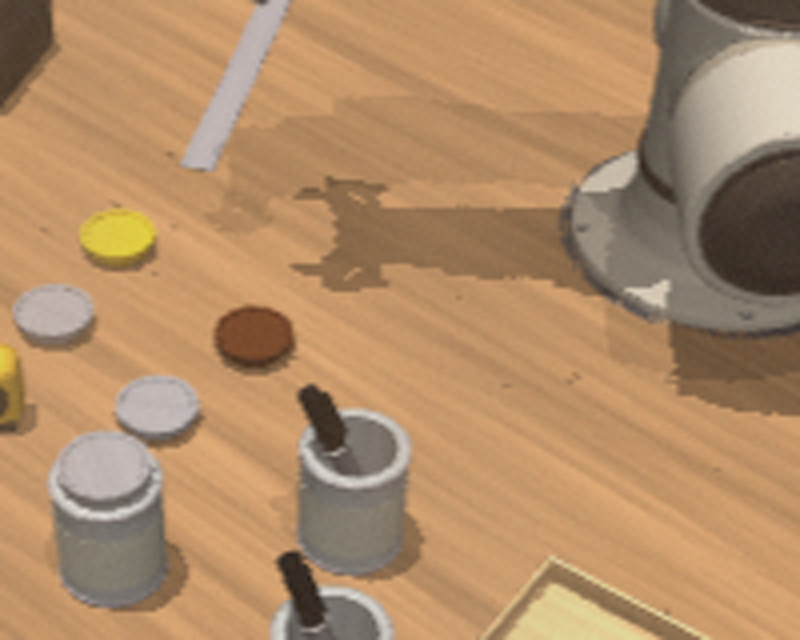

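```bash
cat >> h.py <<'E'
def down(yaw): return toolR(DN,vec(yaw-90))
E
python3 - <<'E'
from h import *
plan((.40,-.20,.25),down(30),'s1',flip=False)
E
```

```text
s1 xyz [ 0.0321 -0.1739 -0.001 ] w [ 19.7 -24.6 -77.8] |w| 84.0
```

Call:
play_rows(
  targets=[
    {"fingers":1,"x":0.032,"y":-0.174,"z":0,"wx":19.7,"wy":-24.6,"wz":-77.8},
    {"fingers":1,"x":0.032,"y":-0.174,"z":0,"wx":19.7,"wy":-24.6,"wz":-77.8},
    {"fingers":1,"x":0.032,"y":-0.174,"z":0,"wx":19.7,"wy":-24.6,"wz":-77.8},
    {"fingers":1,"x":0.032,"y":-0.174,"z":0,"wx":19.7,"wy":-24.6,"wz":-77.8},
    {"fingers":1,"x":0.032,"y":-0.174,"z":0,"wx":19.7,"wy":-24.6,"wz":-77.8},
    {"fingers":1,"x":0.032,"y":-0.174,"z":0,"wx":19.7,"wy":-24.6,"wz":-77.8},
    {"fingers":1,"x":0.032,"y":-0.174,"z":0,"wx":19.7,"wy":-24.6,"wz":-77.8},
    {"fingers":1,"x":0.032,"y":-0.174,"z":0,"wx":19.7,"wy":-24.6,"wz":-77.8},
    {"fingers":1,"x":0.032,"y":-0.174,"z":0,"wx":19.7,"wy":-24.6,"wz":-77.8},
    {"fingers":1,"x":0.032,"y":-0.174,"z":0,"wx":19.7,"wy":-24.6,"wz":-77.8},
    {"fingers":1,"x":0.032,"y":-0.174,"z":0,"wx":19.7,"wy":-24.6,"wz":-77.8},
    {"fingers":1,"x":0.032,"y":-0.174,"z":0,"wx":19.7,"wy":-24.6,"wz":-77.8},
    {"fingers":1,"x":0.032,"y":-0.174,"z":0,"wx":19.7,"wy":-24.6,"wz":-77.8},
    {"fingers":1,"x":0.032,"y":-0.174,"z":0,"wx":19.7,"wy":-24.6,"wz":-77.8},
  ],
)

```text
time: 3.92
ee_pos: [0.4007, -0.2004, 0.25]
tcp_rot: [179.9, -0.0, 29.8]
wrist_force: [-1.0, 0.6, -0.5]
opening: 0.0855
```

```bash
python3 - <<'E'
from h import *
st()
plan(*mgrasp((.464,.001),-52,back=.07,up=.04),'C pre',flip=False)
plan(*mgrasp((.464,.001),-52,back=.07),'C pre',flip=False)
E
```

```text
t 3.92 pos [ 0.4007 -0.2004  0.25  ] rot [179.9  -0.   29.8] F [-1.   0.6 -0.5] op 0.0855 q [-27.  -9.  -2.  96.  -0. 124.]
C pre xyz [ 0.1551 -0.1428  0.0381] w [-25.5 -22.1 -95.7] |w| 101.5
C pre xyz [ 0.1551 -0.1429  0.0781] w [-25.5 -22.1 -95.7] |w| 101.5
```

Call:
play_rows(
  targets=[
    {"fingers":1,"x":0.155,"y":-0.143,"z":0.02,"wx":-25.5,"wy":-22.1,"wz":-95.7},
    {"fingers":1,"x":0.155,"y":-0.143,"z":0.02,"wx":-25.5,"wy":-22.1,"wz":-95.7},
    {"fingers":1,"x":0.155,"y":-0.143,"z":0.02,"wx":-25.5,"wy":-22.1,"wz":-95.7},
    {"fingers":1,"x":0.155,"y":-0.143,"z":0.02,"wx":-25.5,"wy":-22.1,"wz":-95.7},
    {"fingers":1,"x":0.155,"y":-0.143,"z":0.02,"wx":-25.5,"wy":-22.1,"wz":-95.7},
    {"fingers":1,"x":0.155,"y":-0.143,"z":0.02,"wx":-25.5,"wy":-22.1,"wz":-95.7},
    {"fingers":1,"x":0.155,"y":-0.143,"z":0.02,"wx":-25.5,"wy":-22.1,"wz":-95.7},
    {"fingers":1,"x":0.155,"y":-0.143,"z":0.02,"wx":-25.5,"wy":-22.1,"wz":-95.7},
    {"fingers":1,"x":0.155,"y":-0.143,"z":0.02,"wx":-25.5,"wy":-22.1,"wz":-95.7},
    {"fingers":1,"x":0.155,"y":-0.143,"z":0.02,"wx":-25.5,"wy":-22.1,"wz":-95.7},
    {"fingers":1,"x":0.155,"y":-0.143,"z":0.02,"wx":-25.5,"wy":-22.1,"wz":-95.7},
    {"fingers":1,"x":0.155,"y":-0.143,"z":0.02,"wx":-25.5,"wy":-22.1,"wz":-95.7},
    {"fingers":1,"x":0.155,"y":-0.143,"z":0.02,"wx":-25.5,"wy":-22.1,"wz":-95.7},
    {"fingers":1,"x":0.155,"y":-0.143,"z":0.02,"wx":-25.5,"wy":-22.1,"wz":-95.7},
    {"fingers":1,"x":0.155,"y":-0.143,"z":0.02,"wx":-25.5,"wy":-22.1,"wz":-95.7},
    {"fingers":1,"x":0.155,"y":-0.143,"z":0.04,"wx":-25.5,"wy":-22.1,"wz":-95.7},
    {"fingers":1,"x":0.155,"y":-0.143,"z":0.06,"wx":-25.5,"wy":-22.1,"wz":-95.7},
    {"fingers":1,"x":0.155,"y":-0.143,"z":0.078,"wx":-25.5,"wy":-22.1,"wz":-95.7},
    {"fingers":1,"x":0.155,"y":-0.143,"z":0.078,"wx":-25.5,"wy":-22.1,"wz":-95.7},
  ],
)

```text
time: 5.5
ee_pos: [0.4618, 0.0003, 0.1691]
tcp_rot: [-179.9, 29.8, 127.9]
wrist_force: [-0.3, -1.1, -0.4]
opening: 0.0853
```

```bash
python3 - <<'E'
from h import *
st()
plan(*mgrasp((.464,.001),-52),'C grasp',flip=False)
p,d=bot.camera("scene");crop("scene",p,(270,70,430,230),"s3",4)
p,d=bot.camera("top");crop("top",p,(260,130,400,270),"t3",4)
E
```

```text
t 5.5 pos [4.618e-01 3.000e-04 1.691e-01] rot [-179.9   29.8  127.9] F [-0.3 -1.1 -0.4] op 0.0853 q [ 16. -22. -26.  74. -28.  65.]
C grasp xyz [-0.0027  0.0023  0.0684] w [-0.1 -0.2 -0.1] |w| 0.2
```

View pics/s3.png

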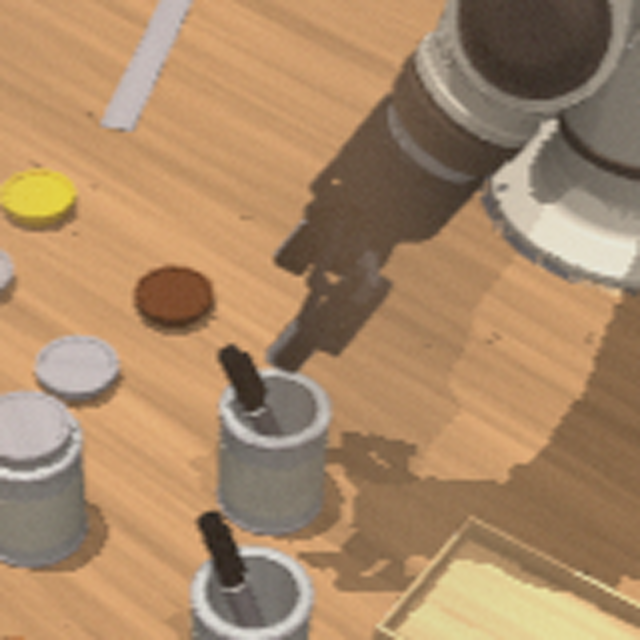

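View pics/t3.png

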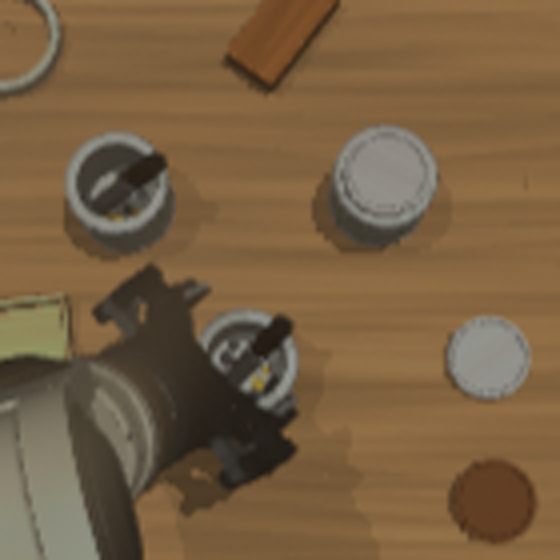

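Fingers straddle marker C, at (270,340) in the top crop. Now I advance, close and lift.

Call:
play_rows(
  grip_force=30,
  targets=[
    {"fingers":1,"x":-0.003,"y":0.002,"z":0.02},
    {"fingers":1,"x":-0.003,"y":0.002,"z":0.035},
    {"fingers":1,"x":-0.003,"y":0.002,"z":0.05},
    {"fingers":1,"x":-0.003,"y":0.002,"z":0.06},
    {"fingers":1,"x":-0.003,"y":0.002,"z":0.068},
    {"fingers":0.2,"x":-0.003,"y":0.002,"z":0.068},
    {"fingers":-0.2,"x":-0.003,"y":0.002,"z":0.068},
    {"fingers":-0.4,"x":-0.003,"y":0.002,"z":0.068},
    {"fingers":-1,"x":-0.003,"y":0.002,"z":0.068},
    {"fingers":-1,"x":-0.003,"y":0.002,"z":0.068},
    {"fingers":-1,"x":-0.003,"y":0.002,"z":0.068},
    {"fingers":-1,"x":-0.003,"y":0.002,"z":0.068},
    {"fingers":-1,"x":-0.003,"y":0.002,"z":0.068},
    {"fingers":-1,"x":-0.003,"y":0.002,"z":0.068},
  ],
)

```text
$.targets[0]: bad value
```

```bash
python3 - <<'E'
from h import *
st()
p,R,o=cur()
plan(p+[0,0,.15],None,'lift')
p,d=bot.camera("scene");crop("scene",p,(270,70,430,230),"s4",4)
E
```

```text
t 5.6 pos [0.4631 0.0005 0.1727] rot [179.9  30.  127.9] F [0.2 0.  0.5] op 0.0853 q [ 16. -22. -26.  74. -28.  65.]
lift xyz [-0.0749  0.0002 -0.13  ] w [0. 0. 0.] |w| 0.0
```

View pics/s4.png

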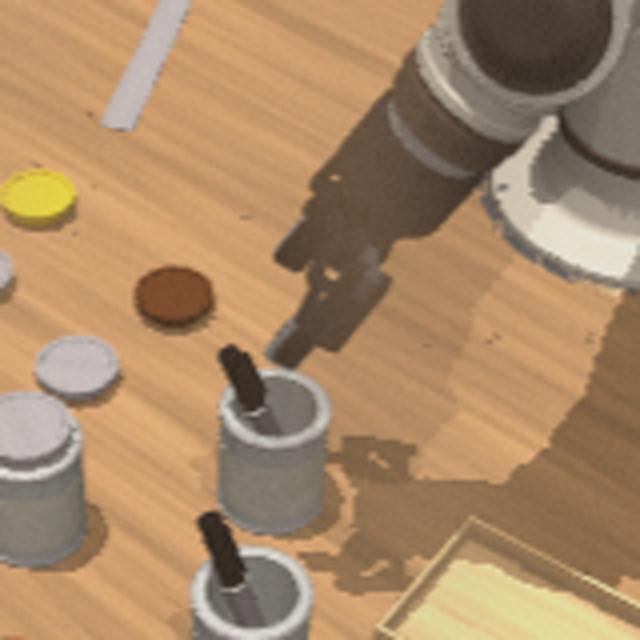

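Call:
play_rows(
  grip_force=30,
  targets=[
    {"fingers":1,"x":-0.001,"y":0.001,"z":0.02,"wx":0,"wy":0,"wz":0},
    {"fingers":1,"x":-0.001,"y":0.001,"z":0.035,"wx":0,"wy":0,"wz":0},
    {"fingers":1,"x":-0.001,"y":0.001,"z":0.05,"wx":0,"wy":0,"wz":0},
    {"fingers":1,"x":-0.001,"y":0.001,"z":0.06,"wx":0,"wy":0,"wz":0},
    {"fingers":1,"x":-0.001,"y":0.001,"z":0.07,"wx":0,"wy":0,"wz":0},
    {"fingers":0.2,"x":-0.001,"y":0.001,"z":0.07,"wx":0,"wy":0,"wz":0},
    {"fingers":-0.2,"x":-0.001,"y":0.001,"z":0.07,"wx":0,"wy":0,"wz":0},
    {"fingers":-0.4,"x":-0.001,"y":0.001,"z":0.07,"wx":0,"wy":0,"wz":0},
    {"fingers":-1,"x":-0.001,"y":0.001,"z":0.07,"wx":0,"wy":0,"wz":0},
    {"fingers":-1,"x":-0.001,"y":0.001,"z":0.07,"wx":0,"wy":0,"wz":0},
    {"fingers":-1,"x":-0.001,"y":0.001,"z":0.07,"wx":0,"wy":0,"wz":0},
    {"fingers":-1,"x":-0.001,"y":0.001,"z":0.07,"wx":0,"wy":0,"wz":0},
    {"fingers":-1,"x":-0.001,"y":0.001,"z":0.07,"wx":0,"wy":0,"wz":0},
    {"fingers":-1,"x":-0.001,"y":0.001,"z":0.07,"wx":0,"wy":0,"wz":0},
  ],
)

```text
time: 6.82
ee_pos: [0.4864, -0.0268, 0.1126]
tcp_rot: [180.0, 30.0, 128.1]
wrist_force: [1.6, 0.2, 1.0]
opening: 0.0151
```

```bash
python3 - <<'E'
from h import *
st()
p,R,o=cur()
plan(p+[0,0,.14],None,'lift')
p,d=bot.camera("scene");crop("scene",p,(270,70,430,230),"s4",4)
E
```

```text
t 6.82 pos [ 0.4864 -0.0268  0.1126] rot [180.   30.  128.1] F [1.6 0.2 1. ] op 0.0151 q [ 11. -20. -31.  64. -27.  60.]
lift xyz [-7.000e-02  1.000e-04 -1.212e-01] w [0. 0. 0.] |w| 0.0
```

View pics/s4.png

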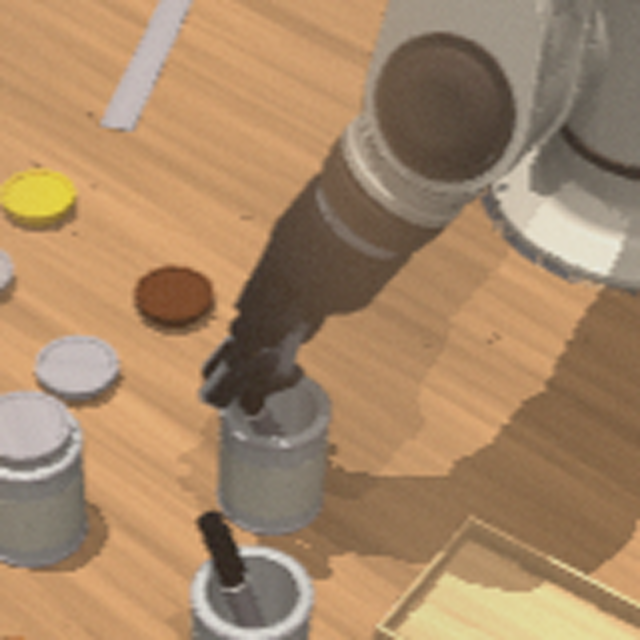

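Call:
play_rows(
  grip_force=50,
  targets=[
    {"fingers":-1,"x":-0.01,"y":0,"z":-0.017,"wx":0,"wy":0,"wz":0},
    {"fingers":-1,"x":-0.02,"y":0,"z":-0.035,"wx":0,"wy":0,"wz":0},
    {"fingers":-1,"x":-0.03,"y":0,"z":-0.052,"wx":0,"wy":0,"wz":0},
    {"fingers":-1,"x":-0.04,"y":0,"z":-0.069,"wx":0,"wy":0,"wz":0},
    {"fingers":-1,"x":-0.05,"y":0,"z":-0.087,"wx":0,"wy":0,"wz":0},
    {"fingers":-1,"x":-0.06,"y":0,"z":-0.104,"wx":0,"wy":0,"wz":0},
    {"fingers":-1,"x":-0.07,"y":0,"z":-0.121,"wx":0,"wy":0,"wz":0},
    {"fingers":-1,"x":-0.07,"y":0,"z":-0.121,"wx":0,"wy":0,"wz":0},
  ],
)

```text
time: 7.53
ee_pos: [0.4873, -0.027, 0.2562]
tcp_rot: [179.7, 30.1, 128.0]
wrist_force: [0.2, 0.0, 0.9]
opening: 0.0146
```

```bash
python3 - <<'E'
from h import *
st()
p,d=bot.camera("scene");crop("scene",p,(270,70,470,230),"s5",4)
plan(*mlay(-83.6,-.03,z=.16,phi=-10),'above tray',flip=False)
plan(*mlay(-83.6,-.03,z=.05),'lay',flip=False)
E
```

```text
t 7.53 pos [ 0.4873 -0.027   0.2562] rot [179.7  30.1 128. ] F [0.2 0.  0.9] op 0.0146 q [ 11. -20. -15.  80. -27.  60.]
above tray xyz [ 0.2236  0.0768 -0.0114] w [ 5.8 39.  31.8] |w| 50.7
lay xyz [0.2798 0.0775 0.0824] w [ 1.6 53.6 32.9] |w| 62.9
```

View pics/s5.png

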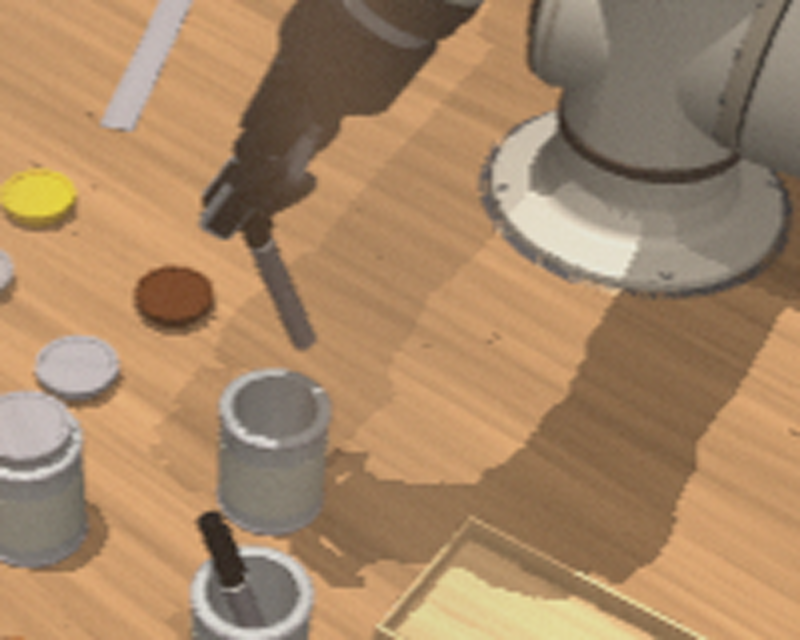

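Call:
play_rows(
  targets=[
    {"fingers":-1,"x":0.2236,"y":0.0768,"z":-0.0114,"wx":5.8,"wy":39,"wz":31.8},
    {"fingers":-1,"x":0.2236,"y":0.0768,"z":-0.0114,"wx":5.8,"wy":39,"wz":31.8},
    {"fingers":-1,"x":0.2236,"y":0.0768,"z":-0.0114,"wx":5.8,"wy":39,"wz":31.8},
    {"fingers":-1,"x":0.2236,"y":0.0768,"z":-0.0114,"wx":5.8,"wy":39,"wz":31.8},
    {"fingers":-1,"x":0.2236,"y":0.0768,"z":-0.0114,"wx":5.8,"wy":39,"wz":31.8},
    {"fingers":-1,"x":0.2236,"y":0.0768,"z":-0.0114,"wx":5.8,"wy":39,"wz":31.8},
    {"fingers":-1,"x":0.2236,"y":0.0768,"z":-0.0114,"wx":5.8,"wy":39,"wz":31.8},
    {"fingers":-1,"x":0.2236,"y":0.0768,"z":-0.0114,"wx":5.8,"wy":39,"wz":31.8},
    {"fingers":-1,"x":0.2236,"y":0.0768,"z":-0.0114,"wx":5.8,"wy":39,"wz":31.8},
    {"fingers":-1,"x":0.242,"y":0.077,"z":0.02,"wx":4.4,"wy":44,"wz":32.2},
    {"fingers":-1,"x":0.26,"y":0.0773,"z":0.05,"wx":3,"wy":49,"wz":32.5},
    {"fingers":-1,"x":0.272,"y":0.0775,"z":0.07,"wx":1.6,"wy":53.6,"wz":32.9},
    {"fingers":-1,"x":0.2798,"y":0.0775,"z":0.0824,"wx":1.6,"wy":53.6,"wz":32.9},
    {"fingers":-1,"x":0.2798,"y":0.0775,"z":0.0824,"wx":1.6,"wy":53.6,"wz":32.9},
    {"fingers":-1,"x":0.2798,"y":0.0775,"z":0.0824,"wx":1.6,"wy":53.6,"wz":32.9},
  ],
)

```text
time: 8.83
ee_pos: [0.4229, 0.1787, 0.0408]
tcp_rot: [-179.8, -24.9, 96.4]
wrist_force: [0.6, 0.3, 0.5]
opening: 0.0147
```

```bash
python3 - <<'E'
from h import *
st()
p,d=bot.camera("scene");crop("scene",p,(330,120,490,280),"s6",4)
p,d=bot.camera("top");crop("top",p,(190,170,310,270),"t6",5)
plan(*mlay(-83.6,-.03,z=.05),'lay',flip=False)
E
```

```text
t 8.83 pos [0.4229 0.1787 0.0408] rot [-179.8  -24.9   96.4] F [0.6 0.3 0.5] op 0.0147 q [  8.  -8. -28.  69.  25.  92.]
lay xyz [-0.      0.0003 -0.0002] w [-0.   0.1  0.1] |w| 0.1
```

View pics/s6.png

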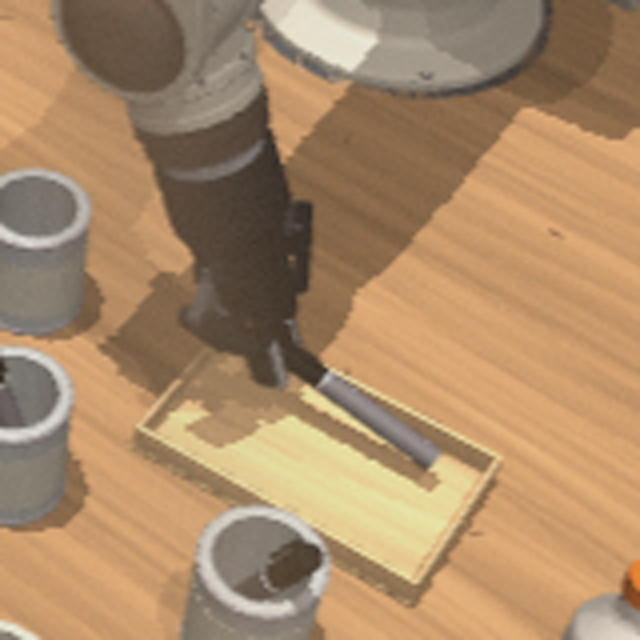

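View pics/t6.png

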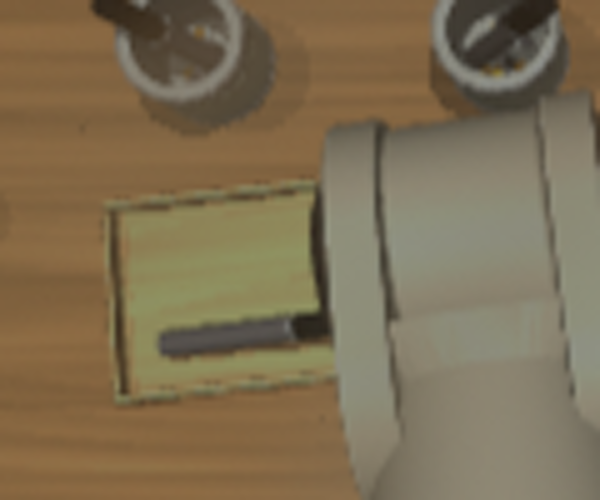

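Call:
play_rows(
  targets=[
    {"fingers":-0.6,"x":0.002,"y":0,"z":0.005,"wx":0,"wy":0,"wz":0},
    {"fingers":-0.3,"x":0.002,"y":0,"z":0.005,"wx":0,"wy":0,"wz":0},
    {"fingers":-0.3,"x":0.002,"y":0,"z":0.005,"wx":0,"wy":0,"wz":0},
    {"fingers":-0.3,"x":0.002,"y":0,"z":0.005,"wx":0,"wy":0,"wz":0},
    {"fingers":-0.3,"x":0.008,"y":0,"z":-0.014,"wx":0,"wy":0,"wz":0},
    {"fingers":-0.3,"x":0.017,"y":0,"z":-0.036,"wx":0,"wy":0,"wz":0},
    {"fingers":0.5,"x":0.034,"y":0,"z":-0.072,"wx":0,"wy":0,"wz":0},
    {"fingers":1,"x":0.051,"y":0,"z":-0.109,"wx":0,"wy":0,"wz":0},
    {"fingers":1,"x":0.068,"y":0,"z":-0.145,"wx":0,"wy":0,"wz":0},
    {"fingers":1,"x":0.068,"y":0,"z":-0.145,"wx":0,"wy":0,"wz":0},
  ],
)

```text
time: 9.77
ee_pos: [0.4258, 0.1799, 0.2093]
tcp_rot: [179.5, -25.1, 96.6]
wrist_force: [1.8, -0.3, 0.7]
opening: 0.0766
```

```bash
python3 - <<'E'
from h import *
st()
p,d=bot.camera("scene");crop("scene",p,(310,120,470,280),"s7",4)
plan(*mgrasp((.5922,.0945),-83,back=.07,up=.05),'B pre',flip=False)
plan(*mgrasp((.5922,.0945),-83,back=.07),'B pre',flip=False)
plan(*mgrasp((.5922,.0945),-83),'B',flip=False)
E
```

```text
t 9.77 pos [0.4258 0.1799 0.2093] rot [179.5 -25.1  96.6] F [ 1.8 -0.3  0.7] op 0.0766 q [  8. -11. -12.  88.  25.  92.]
B pre xyz [-0.0875  0.1565 -0.0579] w [  0.2 -55.   -0.6] |w| 55.0
B pre xyz [-0.1087  0.1563 -0.0126] w [  0.2 -55.   -0.6] |w| 55.0
B xyz [-0.1661  0.1564  0.0275] w [  0.2 -55.   -0.6] |w| 55.0
```

View pics/s7.png

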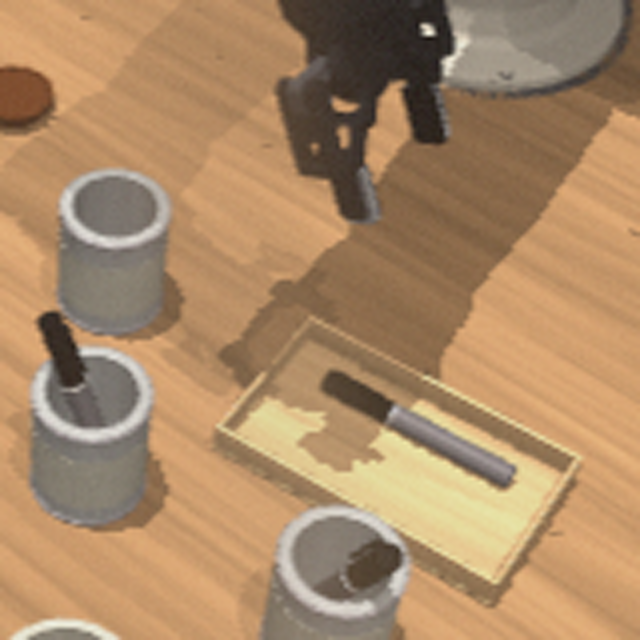

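Marker C lies in the tray from (325,380) to (510,475) in the crop. Next is marker B.

Call:
play_rows(
  grip_force=30,
  targets=[
    {"fingers":1,"x":-0.0875,"y":0.1565,"z":-0.0579,"wx":0.2,"wy":-55,"wz":-0.6},
    {"fingers":1,"x":-0.0875,"y":0.1565,"z":-0.0579,"wx":0.2,"wy":-55,"wz":-0.6},
    {"fingers":1,"x":-0.0875,"y":0.1565,"z":-0.0579,"wx":0.2,"wy":-55,"wz":-0.6},
    {"fingers":1,"x":-0.0875,"y":0.1565,"z":-0.0579,"wx":0.2,"wy":-55,"wz":-0.6},
    {"fingers":1,"x":-0.0875,"y":0.1565,"z":-0.0579,"wx":0.2,"wy":-55,"wz":-0.6},
    {"fingers":1,"x":-0.0875,"y":0.1565,"z":-0.0579,"wx":0.2,"wy":-55,"wz":-0.6},
    {"fingers":1,"x":-0.0875,"y":0.1565,"z":-0.0579,"wx":0.2,"wy":-55,"wz":-0.6},
    {"fingers":1,"x":-0.0875,"y":0.1565,"z":-0.0579,"wx":0.2,"wy":-55,"wz":-0.6},
    {"fingers":1,"x":-0.0875,"y":0.1565,"z":-0.0579,"wx":0.2,"wy":-55,"wz":-0.6},
    {"fingers":1,"x":-0.0981,"y":0.1565,"z":-0.035,"wx":0.2,"wy":-55,"wz":-0.6},
    {"fingers":1,"x":-0.1087,"y":0.1565,"z":-0.0126,"wx":0.2,"wy":-55,"wz":-0.6},
    {"fingers":1,"x":-0.1087,"y":0.1565,"z":-0.0126,"wx":0.2,"wy":-55,"wz":-0.6},
    {"fingers":1,"x":-0.1087,"y":0.1565,"z":-0.0126,"wx":0.2,"wy":-55,"wz":-0.6},
  ],
)

```text
time: 10.9
ee_pos: [0.5898, 0.093, 0.1653]
tcp_rot: [-179.4, 29.9, 97.3]
wrist_force: [-0.9, 0.4, 0.8]
opening: 0.0854
```

```bash
python3 - <<'E'
from h import *
p,d=bot.camera("scene");crop("scene",p,(270,120,430,280),"s8",4)
p,d=bot.camera("top");crop("top",p,(220,120,340,240),"t8",5)
st()
plan(*mgrasp((.5922,.0945),-83),'B',flip=False)
E
```

```text
t 11.0 pos [0.5909 0.0933 0.1676] rot [-179.6   29.9   97.1] F [ 0.6 -0.7  0.5] op 0.0855 q [ 22.  17.  11.  93. -29. 107.]
B xyz [-0.0017  0.0018  0.0662] w [-0.3 -0.1  0.1] |w| 0.3
```

View pics/t8.png

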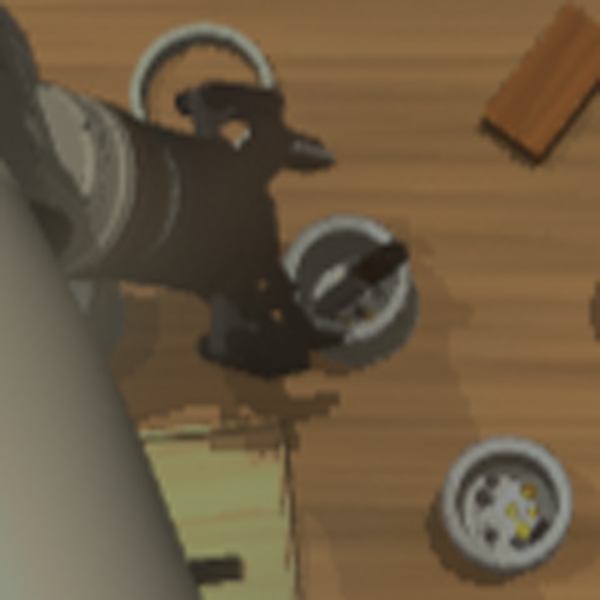

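View pics/s8.png

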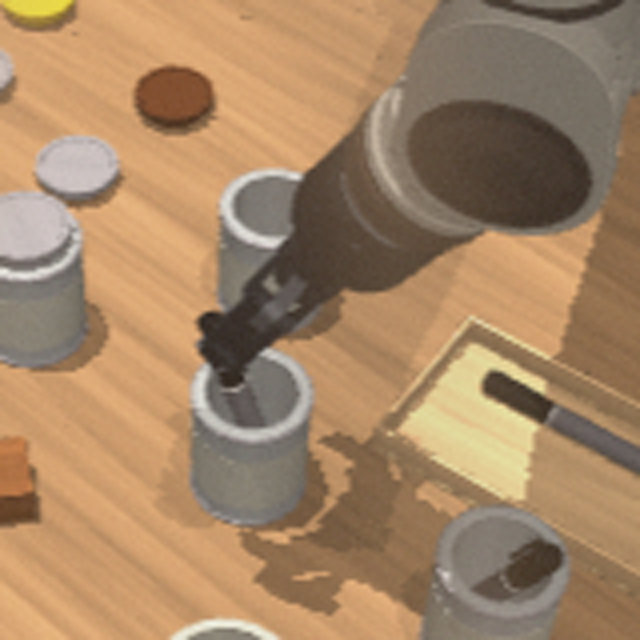

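Call:
play_rows(
  grip_force=30,
  targets=[
    {"fingers":1,"x":-0.001,"y":0.001,"z":0.02,"wx":0,"wy":0,"wz":0},
    {"fingers":1,"x":-0.001,"y":0.001,"z":0.035,"wx":0,"wy":0,"wz":0},
    {"fingers":1,"x":-0.001,"y":0.001,"z":0.05,"wx":0,"wy":0,"wz":0},
    {"fingers":1,"x":-0.001,"y":0.001,"z":0.06,"wx":0,"wy":0,"wz":0},
    {"fingers":1,"x":-0.001,"y":0.001,"z":0.067,"wx":0,"wy":0,"wz":0},
    {"fingers":0.2,"x":-0.001,"y":0.001,"z":0.067,"wx":0,"wy":0,"wz":0},
    {"fingers":-0.2,"x":-0.001,"y":0.001,"z":0.067,"wx":0,"wy":0,"wz":0},
    {"fingers":-0.4,"x":-0.001,"y":0.001,"z":0.067,"wx":0,"wy":0,"wz":0},
    {"fingers":-1,"x":-0.001,"y":0.001,"z":0.067,"wx":0,"wy":0,"wz":0},
    {"fingers":-1,"x":-0.001,"y":0.001,"z":0.067,"wx":0,"wy":0,"wz":0},
    {"fingers":-1,"x":-0.001,"y":0.001,"z":0.067,"wx":0,"wy":0,"wz":0},
    {"fingers":-1,"x":-0.001,"y":0.001,"z":0.067,"wx":0,"wy":0,"wz":0},
    {"fingers":-1,"x":-0.001,"y":0.001,"z":0.067,"wx":0,"wy":0,"wz":0},
    {"fingers":-1,"x":-0.001,"y":0.001,"z":0.067,"wx":0,"wy":0,"wz":0},
  ],
)

```text
time: 12.17
ee_pos: [0.5955, 0.0598, 0.1087]
tcp_rot: [-179.6, 30.0, 97.2]
wrist_force: [1.0, 0.2, 1.4]
opening: 0.0152
```

Call:
play_rows(
  grip_force=50,
  targets=[
    {"fingers":-1,"x":0,"y":0,"z":0,"wx":0,"wy":0,"wz":0},
    {"fingers":-1,"x":-0.01,"y":0,"z":-0.017,"wx":0,"wy":0,"wz":0},
    {"fingers":-1,"x":-0.02,"y":0,"z":-0.035,"wx":0,"wy":0,"wz":0},
    {"fingers":-1,"x":-0.03,"y":0,"z":-0.052,"wx":0,"wy":0,"wz":0},
    {"fingers":-1,"x":-0.04,"y":0,"z":-0.069,"wx":0,"wy":0,"wz":0},
    {"fingers":-1,"x":-0.05,"y":0,"z":-0.087,"wx":0,"wy":0,"wz":0},
    {"fingers":-1,"x":-0.06,"y":0,"z":-0.104,"wx":0,"wy":0,"wz":0},
    {"fingers":-1,"x":-0.07,"y":0,"z":-0.121,"wx":0,"wy":0,"wz":0},
    {"fingers":-1,"x":-0.07,"y":0,"z":-0.121,"wx":0,"wy":0,"wz":0},
  ],
)

```text
time: 12.92
ee_pos: [0.5969, 0.0596, 0.2523]
tcp_rot: [-179.9, 29.9, 97.0]
wrist_force: [0.3, -0.7, -0.2]
opening: 0.0147
```

```bash
python3 - <<'E'
from h import *
st()
p,d=bot.camera("scene");crop("scene",p,(270,70,470,270),"s9",3)
plan(*mlay(-83.6,.03,z=.16,phi=-10),'above tray',flip=False)
plan(*mlay(-83.6,.03,z=.05),'lay',flip=False)
E
```

```text
t 12.92 pos [0.5969 0.0596 0.2523] rot [-179.9   29.9   97. ] F [ 0.3 -0.7 -0.2] op 0.0147 q [ 19.  16.  19. 100. -29. 103.]
above tray xyz [ 0.1679 -0.0964  0.0169] w [-0.1 39.9  0.6] |w| 39.9
lay xyz [ 0.2242 -0.0959  0.1107] w [-0.2 54.9  0.6] |w| 54.9
```

View pics/s9.png

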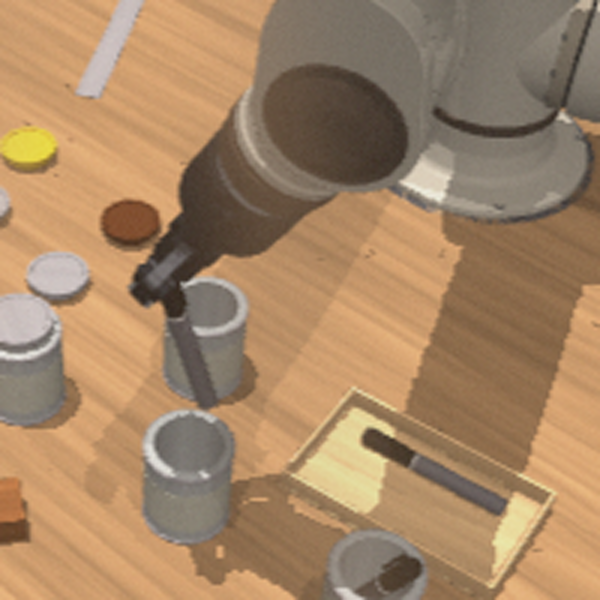

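Call:
play_rows(
  targets=[
    {"fingers":-1,"x":0.1679,"y":-0.0964,"z":0.0169,"wx":0,"wy":39.9,"wz":0.6},
    {"fingers":-1,"x":0.1679,"y":-0.0964,"z":0.0169,"wx":0,"wy":39.9,"wz":0.6},
    {"fingers":-1,"x":0.1679,"y":-0.0964,"z":0.0169,"wx":0,"wy":39.9,"wz":0.6},
    {"fingers":-1,"x":0.1679,"y":-0.0964,"z":0.0169,"wx":0,"wy":39.9,"wz":0.6},
    {"fingers":-1,"x":0.1679,"y":-0.0964,"z":0.0169,"wx":0,"wy":39.9,"wz":0.6},
    {"fingers":-1,"x":0.1679,"y":-0.0964,"z":0.0169,"wx":0,"wy":39.9,"wz":0.6},
    {"fingers":-1,"x":0.1679,"y":-0.0964,"z":0.0169,"wx":0,"wy":39.9,"wz":0.6},
    {"fingers":-1,"x":0.187,"y":-0.096,"z":0.05,"wx":0,"wy":45,"wz":0.6},
    {"fingers":-1,"x":0.206,"y":-0.096,"z":0.08,"wx":0,"wy":50,"wz":0.6},
    {"fingers":-1,"x":0.218,"y":-0.096,"z":0.1,"wx":0,"wy":54.9,"wz":0.6},
    {"fingers":-1,"x":0.2242,"y":-0.096,"z":0.1107,"wx":-0.2,"wy":54.9,"wz":0.6},
    {"fingers":-1,"x":0.2242,"y":-0.096,"z":0.1107,"wx":-0.2,"wy":54.9,"wz":0.6},
    {"fingers":-1,"x":0.2242,"y":-0.096,"z":0.1107,"wx":-0.2,"wy":54.9,"wz":0.6},
  ],
)

```text
time: 14.05
ee_pos: [0.4827, 0.1853, 0.0405]
tcp_rot: [-179.7, -24.8, 96.2]
wrist_force: [0.2, -0.6, 0.1]
opening: 0.0146
```

```bash
python3 - <<'E'
from h import *
st()
p,d=bot.camera("scene");crop("scene",p,(330,120,490,280),"s10",4)
plan(*mlay(-83.6,.03,z=.05),'lay',flip=False)
E
```

```text
t 14.05 pos [0.4827 0.1853 0.0405] rot [-179.7  -24.8   96.2] F [ 0.2 -0.6  0.1] op 0.0146 q [  8.   0. -20.  69.  25.  92.]
lay xyz [ 0.0006  0.0006 -0.0008] w [-0.1  0.2 -0. ] |w| 0.2
```

View pics/s10.png

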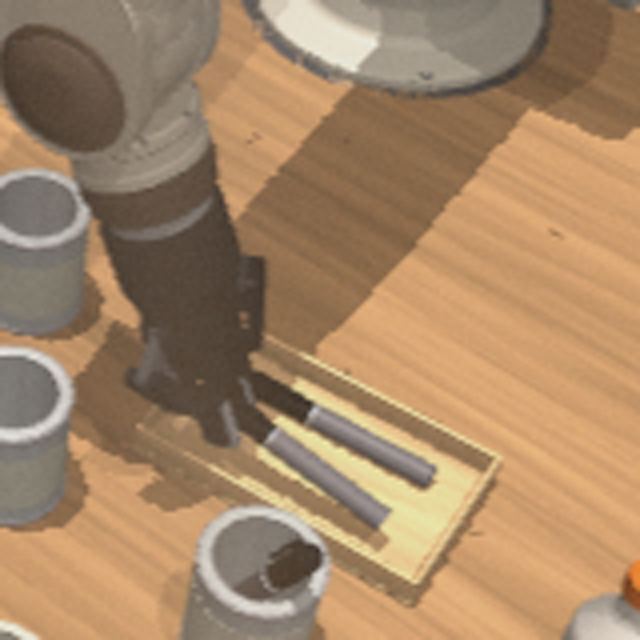

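Call:
play_rows(
  targets=[
    {"fingers":-0.6,"x":0.002,"y":0,"z":0.002,"wx":0,"wy":0,"wz":0},
    {"fingers":-0.3,"x":0.002,"y":0,"z":0.002,"wx":0,"wy":0,"wz":0},
    {"fingers":-0.3,"x":0.002,"y":0,"z":0.002,"wx":0,"wy":0,"wz":0},
    {"fingers":-0.3,"x":0.002,"y":0,"z":0.002,"wx":0,"wy":0,"wz":0},
    {"fingers":-0.3,"x":0.008,"y":0,"z":-0.014,"wx":0,"wy":0,"wz":0},
    {"fingers":-0.3,"x":0.017,"y":0,"z":-0.036,"wx":0,"wy":0,"wz":0},
    {"fingers":0.5,"x":0.034,"y":0,"z":-0.072,"wx":0,"wy":0,"wz":0},
    {"fingers":1,"x":0.051,"y":0,"z":-0.109,"wx":0,"wy":0,"wz":0},
    {"fingers":1,"x":0.068,"y":0,"z":-0.145,"wx":0,"wy":0,"wz":0},
    {"fingers":1,"x":0.068,"y":0,"z":-0.145,"wx":0,"wy":0,"wz":0},
  ],
)

```text
time: 14.93
ee_pos: [0.4854, 0.1868, 0.21]
tcp_rot: [179.5, -25.0, 96.6]
wrist_force: [1.4, -0.6, -0.4]
opening: 0.0766
```

```bash
python3 - <<'E'
from h import *
st()
p,d=bot.camera("scene");crop("scene",p,(310,120,510,320),"s11",3)
plan(*mgrasp((.5855,.275),69,back=.07,up=.05),'A pre')
plan(*mgrasp((.5855,.275),69,back=.07),'A pre')
E
```

```text
t 14.93 pos [0.4854 0.1868 0.21  ] rot [179.5 -25.   96.6] F [ 1.4 -0.6 -0.4] op 0.0766 q [ 8. -3. -4. 87. 25. 92.]
A pre xyz [0.0761 0.1102 0.019 ] w [-12.4   4.9  24.5] |w| 27.9
A pre xyz [0.055  0.1099 0.0643] w [-12.4   4.9  24.5] |w| 27.9
```

View pics/s11.png

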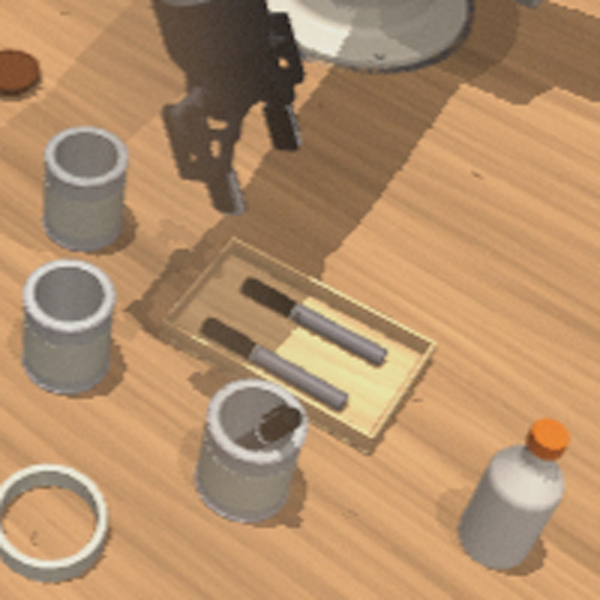

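Call:
play_rows(
  grip_force=30,
  targets=[
    {"fingers":1,"x":0.076,"y":0.11,"z":0.019,"wx":-12.4,"wy":4.9,"wz":24.5},
    {"fingers":1,"x":0.076,"y":0.11,"z":0.019,"wx":-12.4,"wy":4.9,"wz":24.5},
    {"fingers":1,"x":0.076,"y":0.11,"z":0.019,"wx":-12.4,"wy":4.9,"wz":24.5},
    {"fingers":1,"x":0.076,"y":0.11,"z":0.019,"wx":-12.4,"wy":4.9,"wz":24.5},
    {"fingers":1,"x":0.076,"y":0.11,"z":0.019,"wx":-12.4,"wy":4.9,"wz":24.5},
    {"fingers":1,"x":0.065,"y":0.11,"z":0.042,"wx":-12.4,"wy":4.9,"wz":24.5},
    {"fingers":1,"x":0.055,"y":0.11,"z":0.064,"wx":-12.4,"wy":4.9,"wz":24.5},
    {"fingers":1,"x":0.055,"y":0.11,"z":0.064,"wx":-12.4,"wy":4.9,"wz":24.5},
    {"fingers":1,"x":0.055,"y":0.11,"z":0.064,"wx":-12.4,"wy":4.9,"wz":24.5},
  ],
)

```text
time: 15.73
ee_pos: [0.5825, 0.2741, 0.1645]
tcp_rot: [-179.4, -29.6, 68.8]
wrist_force: [0.4, 0.6, 0.8]
opening: 0.0851
```

```bash
python3 - <<'E'
from h import *
p,d=bot.camera("scene");crop("scene",p,(330,160,490,320),"s12",4)
p,d=bot.camera("top");crop("top",p,(180,120,300,240),"t12",5)
st()
plan(*mgrasp((.5855,.275),69),'A')
E
```

```text
t 15.83 pos [0.5841 0.2746 0.1675] rot [-179.6  -29.8   68.8] F [1.1 0.7 0.8] op 0.0852 q [ 15.  -1.  -9.  63.  24. 130.]
A xyz [0.0035 0.0015 0.0671] w [-0.3  0.2 -0.2] |w| 0.4
```

View pics/t12.png

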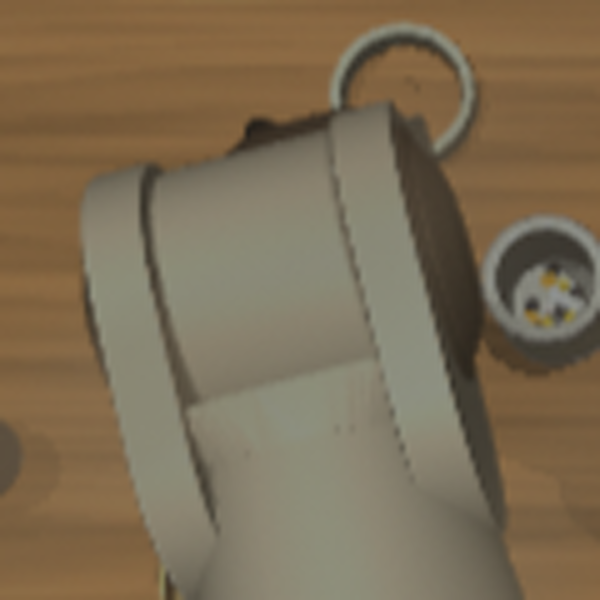

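View pics/s12.png

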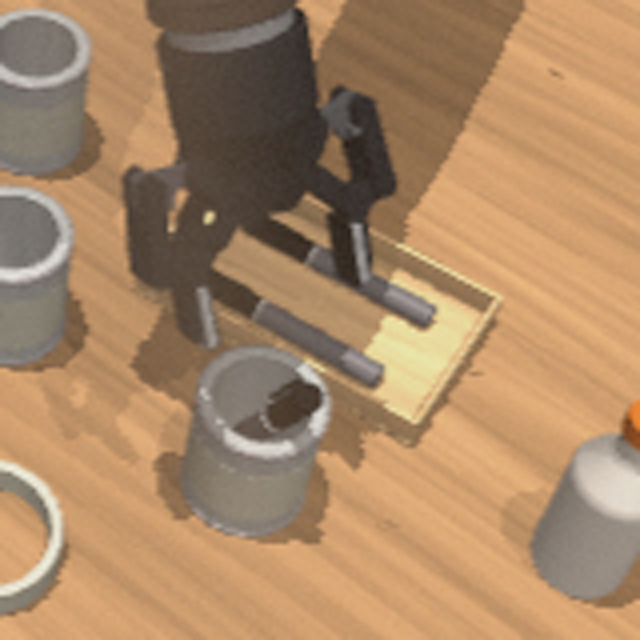

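Call:
play_rows(
  grip_force=30,
  targets=[
    {"fingers":1,"x":0.002,"y":0.001,"z":0.02,"wx":0,"wy":0,"wz":0},
    {"fingers":1,"x":0.002,"y":0.001,"z":0.035,"wx":0,"wy":0,"wz":0},
    {"fingers":1,"x":0.002,"y":0.001,"z":0.05,"wx":0,"wy":0,"wz":0},
    {"fingers":1,"x":0.002,"y":0.001,"z":0.06,"wx":0,"wy":0,"wz":0},
    {"fingers":1,"x":0.002,"y":0.001,"z":0.067,"wx":0,"wy":0,"wz":0},
    {"fingers":0.2,"x":0.002,"y":0.001,"z":0.067,"wx":0,"wy":0,"wz":0},
    {"fingers":-0.2,"x":0.002,"y":0.001,"z":0.067,"wx":0,"wy":0,"wz":0},
    {"fingers":-0.4,"x":0.002,"y":0.001,"z":0.067,"wx":0,"wy":0,"wz":0},
    {"fingers":-1,"x":0.002,"y":0.001,"z":0.067,"wx":0,"wy":0,"wz":0},
    {"fingers":-1,"x":0.002,"y":0.001,"z":0.067,"wx":0,"wy":0,"wz":0},
    {"fingers":-1,"x":0.002,"y":0.001,"z":0.067,"wx":0,"wy":0,"wz":0},
    {"fingers":-1,"x":0.002,"y":0.001,"z":0.067,"wx":0,"wy":0,"wz":0},
    {"fingers":-1,"x":0.002,"y":0.001,"z":0.067,"wx":0,"wy":0,"wz":0},
    {"fingers":-1,"x":0.002,"y":0.001,"z":0.067,"wx":0,"wy":0,"wz":0},
  ],
)

```text
time: 17.0
ee_pos: [0.5972, 0.3073, 0.1093]
tcp_rot: [-179.6, -29.8, 68.7]
wrist_force: [-0.1, -0.8, 2.4]
opening: 0.0149
```

Call:
play_rows(
  grip_force=50,
  targets=[
    {"fingers":-1,"x":0,"y":0,"z":0,"wx":0,"wy":0,"wz":0},
    {"fingers":-1,"x":0.01,"y":0,"z":-0.017,"wx":0,"wy":0,"wz":0},
    {"fingers":-1,"x":0.02,"y":0,"z":-0.035,"wx":0,"wy":0,"wz":0},
    {"fingers":-1,"x":0.03,"y":0,"z":-0.052,"wx":0,"wy":0,"wz":0},
    {"fingers":-1,"x":0.04,"y":0,"z":-0.069,"wx":0,"wy":0,"wz":0},
    {"fingers":-1,"x":0.05,"y":0,"z":-0.087,"wx":0,"wy":0,"wz":0},
    {"fingers":-1,"x":0.06,"y":0,"z":-0.104,"wx":0,"wy":0,"wz":0},
    {"fingers":-1,"x":0.07,"y":0,"z":-0.121,"wx":0,"wy":0,"wz":0},
    {"fingers":-1,"x":0.07,"y":0,"z":-0.121,"wx":0,"wy":0,"wz":0},
  ],
)

```text
time: 17.75
ee_pos: [0.5991, 0.308, 0.2534]
tcp_rot: [-179.8, -30.0, 68.9]
wrist_force: [0.7, 0.4, 1.2]
opening: 0.0149
```

```bash
python3 - <<'E'
from h import *
st()
p,d=bot.camera("scene");crop("scene",p,(330,120,510,320),"s13",3)
n="scene"; W=pts(n,d); s=W[(abs(W[...,0]-.45)<.06)&(abs(W[...,1]-.23)<.1)&(W[...,2]-.0028>.011)&(W[...,2]<.03)]
q=s[:,:2]-TR; X=q@vec(6.4)[:2]; Y=q@vec(96.4)[:2]; k=abs(X)<.05
print(np.histogram(X[k],bins=np.arange(-.05,.055,.005)))
plan(*mlay(96.4,0,z=.16,phi=-10,ty=-.015),'above tray')
plan(*mlay(96.4,0,z=.05,ty=-.015),'lay')
E
```

```text
t 17.75 pos [0.5991 0.308  0.2534] rot [-179.8  -30.    68.9] F [0.7 0.4 1.2] op 0.0149 q [ 18.   2.   3.  71.  23. 133.]
(array([  4,   3,  11,  20,  45, 110,  14,  12,   6,   8,   7,   9,   5,
         8,   6,  45, 107, 123,  17,   3]), array([-5.00000000e-02, -4.50000000e-02, -4.00000000e-02, -3.50000000e-02,
       -3.00000000e-02, -2.50000000e-02, -2.00000000e-02, -1.50000000e-02,
       -1.00000000e-02, -5.00000000e-03, -2.77555756e-17,  5.00000000e-03,
        1.00000000e-02,  1.50000000e-02,  2.00000000e-02,  2.50000000e-02,
        3.00000000e-02,  3.50000000e-02,  4.00000000e-02,  4.50000000e-02,
        5.00000000e-02]))
above tray xyz [-0.1341 -0.1265  0.0375] w [  4.6 -39.2 -27.6] |w| 48.2
lay xyz [-0.1902 -0.1251  0.1314] w [  0.9 -53.9 -28.5] |w| 61.0
```

View pics/s13.png

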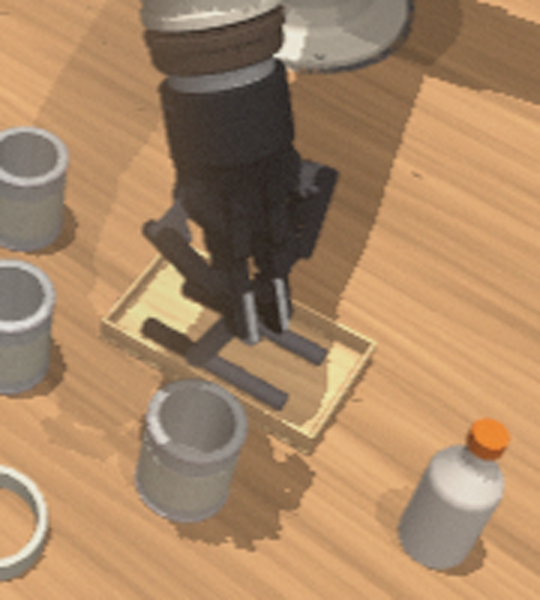

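Call:
play_rows(
  targets=[
    {"fingers":-1,"x":-0.134,"y":-0.128,"z":0.0375,"wx":4.6,"wy":-39.2,"wz":-27.6},
    {"fingers":-1,"x":-0.134,"y":-0.128,"z":0.0375,"wx":4.6,"wy":-39.2,"wz":-27.6},
    {"fingers":-1,"x":-0.134,"y":-0.128,"z":0.0375,"wx":4.6,"wy":-39.2,"wz":-27.6},
    {"fingers":-1,"x":-0.134,"y":-0.128,"z":0.0375,"wx":4.6,"wy":-39.2,"wz":-27.6},
    {"fingers":-1,"x":-0.134,"y":-0.128,"z":0.0375,"wx":4.6,"wy":-39.2,"wz":-27.6},
    {"fingers":-1,"x":-0.134,"y":-0.128,"z":0.0375,"wx":4.6,"wy":-39.2,"wz":-27.6},
    {"fingers":-1,"x":-0.134,"y":-0.128,"z":0.0375,"wx":4.6,"wy":-39.2,"wz":-27.6},
    {"fingers":-1,"x":-0.134,"y":-0.128,"z":0.0375,"wx":4.6,"wy":-39.2,"wz":-27.6},
    {"fingers":-1,"x":-0.153,"y":-0.127,"z":0.07,"wx":3.2,"wy":-44,"wz":-28},
    {"fingers":-1,"x":-0.172,"y":-0.127,"z":0.1,"wx":2,"wy":-49,"wz":-28},
    {"fingers":-1,"x":-0.185,"y":-0.127,"z":0.121,"wx":0.9,"wy":-53.9,"wz":-28.5},
    {"fingers":-1,"x":-0.19,"y":-0.127,"z":0.131,"wx":0.9,"wy":-53.9,"wz":-28.5},
    {"fingers":-1,"x":-0.19,"y":-0.127,"z":0.131,"wx":0.9,"wy":-53.9,"wz":-28.5},
    {"fingers":-1,"x":-0.19,"y":-0.127,"z":0.131,"wx":0.9,"wy":-53.9,"wz":-28.5},
  ],
)

```text
time: 18.97
ee_pos: [0.4423, 0.2603, 0.0418]
tcp_rot: [-179.8, 24.9, 96.4]
wrist_force: [0.6, 0.4, 0.7]
opening: 0.0148
```

```bash
python3 - <<'E'
from h import *
st()
p,d=bot.camera("scene");crop("scene",p,(330,120,510,320),"s14",3)
plan(*mlay(96.4,0.003,z=.05,ty=-.015),'lay')
E
```

```text
t 18.97 pos [0.4423 0.2603 0.0418] rot [-179.8   24.9   96.4] F [0.6 0.4 0.7] op 0.0148 q [ 41.  15.  -5.  86. -20. 127.]
lay xyz [-0.0002  0.0054  0.0005] w [-0.1 -0.1 -0.1] |w| 0.2
```

View pics/s14.png

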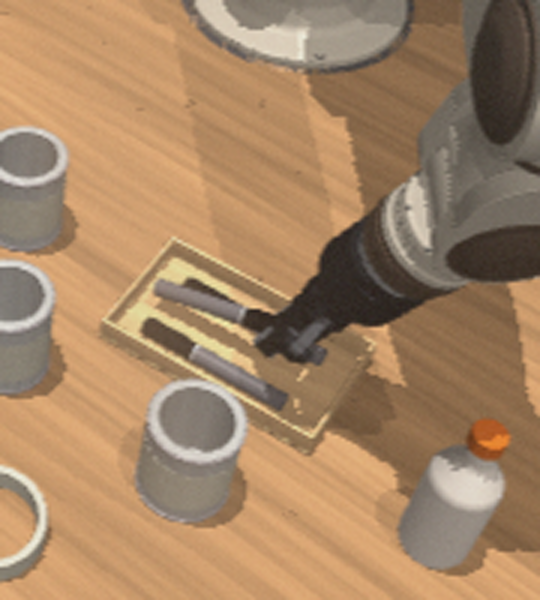

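Call:
play_rows(
  targets=[
    {"fingers":-1,"x":0,"y":0.007,"z":0,"wx":0,"wy":0,"wz":0},
    {"fingers":-1,"x":0,"y":0.007,"z":0,"wx":0,"wy":0,"wz":0},
    {"fingers":-0.6,"x":0,"y":0.007,"z":0,"wx":0,"wy":0,"wz":0},
    {"fingers":-0.35,"x":0,"y":0.007,"z":0,"wx":0,"wy":0,"wz":0},
    {"fingers":-0.35,"x":0,"y":0.007,"z":0,"wx":0,"wy":0,"wz":0},
    {"fingers":-0.35,"x":0,"y":0.007,"z":0,"wx":0,"wy":0,"wz":0},
    {"fingers":-0.35,"x":-0.008,"y":0.007,"z":-0.014,"wx":0,"wy":0,"wz":0},
    {"fingers":-0.3,"x":-0.017,"y":0.007,"z":-0.036,"wx":0,"wy":0,"wz":0},
    {"fingers":0.5,"x":-0.034,"y":0.007,"z":-0.072,"wx":0,"wy":0,"wz":0},
    {"fingers":1,"x":-0.051,"y":0.007,"z":-0.109,"wx":0,"wy":0,"wz":0},
    {"fingers":1,"x":-0.068,"y":0.007,"z":-0.145,"wx":0,"wy":0,"wz":0},
    {"fingers":1,"x":-0.068,"y":0.007,"z":-0.145,"wx":0,"wy":0,"wz":0},
  ],
)

```text
time: 20.02
ee_pos: [0.4509, 0.2622, 0.2094]
tcp_rot: [179.6, 24.8, 96.3]
wrist_force: [0.8, 0.7, 0.5]
opening: 0.0768
```

```bash
python3 - <<'E'
from h import *
st()
p,d=bot.camera("scene");cv2.imwrite("pics/s15.png",p)
p,d=bot.camera("top");cv2.imwrite("pics/t15.png",p)
plan((.50,-.10,.25),down(30),'to lids',flip=False)
plan((.46,.05,.25),down(60),'to lids',flip=False)
E
```

```text
t 20.02 pos [0.4509 0.2622 0.2094] rot [179.6  24.8  96.3] F [0.8 0.7 0.5] op 0.0768 q [ 41.  13.  12. 103. -20. 127.]
to lids xyz [-0.3508  0.0091  0.1117] w [14.5 22.1 65.3] |w| 70.4
to lids xyz [-0.2116 -0.0139  0.0469] w [ 7.9 24.1 35.8] |w| 43.9
```

View pics/s15.png

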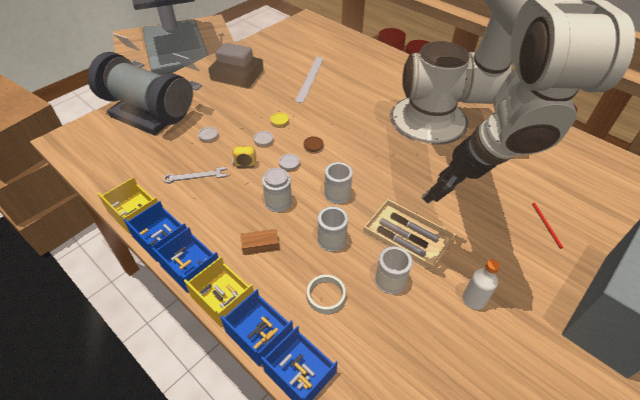

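View pics/t15.png

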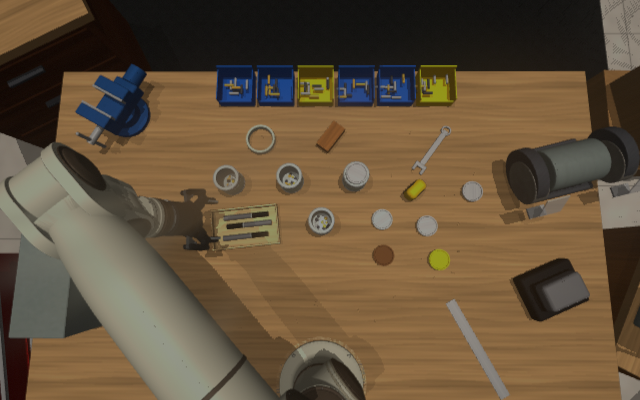

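All three markers are in the tray, at (245,215), (245,225) and (245,237). The lid at (456,194) has been knocked to (472,191). I remeasure lids and tins, then go to the lid at (382,219).

```bash
cat >> h.py <<'E'
def grab(n):
    p,d=bot.camera(n); W=pts(n,d); return p,W
def lidfit(W,c,zmin,r=.04,zmax=9):
    w=W[~np.isnan(W[...,0])]; s=w[(np.hypot(w[:,0]-c[0],w[:,1]-c[1])<r)&(w[:,2]>zmin)&(w[:,2]<zmax)]
    h=cv2.convexHull((s[:,:2]*1e4).astype(np.float32)); (x,y),rr=cv2.minEnclosingCircle(h)
    e=cv2.fitEllipse(h)
    return np.array([x,y,rr])/1e4, s.mean(0), np.array([*e[0],*e[1]])/1e4,len(s)
E
python3 - <<'E'
from h import *
for n in("top","scene"):
    p,W=grab(n)
    z0=.0115+.0025*(n=="scene")
    for k,c in dict(P=(.474,-.183),Q=(.455,-.318),S=(.556,-.456)).items():
        print(n,k,[np.round(a,4) for a in lidfit(W,c,z0)])
    for k,c in dict(C=(.464,.001),B=(.592,.094),A=(.5855,.275),D=(.597,-.099)).items():
        print(n,k,[np.round(a,4) for a in lidfit(W,c,.084 if k!='D' else .096)])
plan((.474,-.183,.15),down(90),'P',flip=False)
E
```

```text
top P [array([ 0.474 , -0.1828,  0.031 ]), array([ 0.4744, -0.183 ,  0.0151]), array([ 0.4742, -0.183 ,  0.0599,  0.0614]), np.int64(304)]
top Q [array([ 0.4551, -0.3173,  0.0311]), array([ 0.4546, -0.3177,  0.015 ]), array([ 0.4551, -0.3172,  0.0606,  0.0616]), np.int64(303)]
top S [array([ 0.5605, -0.4582,  0.0317]), array([ 0.5602, -0.4587,  0.015 ]), array([ 0.5603, -0.4584,  0.0605,  0.0623]), np.int64(305)]
top C [array([ 0.4645, -0.0008,  0.0375]), array([ 0.4641, -0.0005,  0.0895]), array([ 0.4643, -0.0007,  0.0733,  0.0748]), np.int64(241)]
top B [array([0.593 , 0.0931, 0.038 ]), array([0.5924, 0.0929, 0.0891]), array([0.5931, 0.093 , 0.0733, 0.0754]), np.int64(235)]
top A [array([0.5867, 0.2743, 0.0382]), array([0.586 , 0.2745, 0.0888]), array([0.5862, 0.2745, 0.0736, 0.0751]), np.int64(237)]
top D [array([ 0.5974, -0.1006,  0.0307]), array([ 0.5978, -0.1009,  0.1007]), array([ 0.5973, -0.1008,  0.0604,  0.0608]), np.int64(366)]
scene P [array([ 0.4711, -0.1799,  0.0335]), array([ 0.4725, -0.181 ,  0.0176]), array([ 0.4721, -0.1813,  0.0608,  0.066 ]), np.int64(251)]
scene 
[... 169 characters left out ...]
 0.0334]), array([ 0.5586, -0.4565,  0.0175]), array([ 0.5583, -0.4572,  0.0606,  0.0662]), np.int64(215)]
scene C [array([0.4628, 0.0008, 0.0386]), array([0.464 , 0.0024, 0.0909]), array([0.4628, 0.0015, 0.0738, 0.0756]), np.int64(270)]
scene B [array([0.5907, 0.0941, 0.0389]), array([0.5924, 0.096 , 0.091 ]), array([0.5906, 0.0942, 0.0738, 0.0772]), np.int64(333)]
scene A [array([0.5837, 0.2764, 0.0382]), array([0.5856, 0.2767, 0.0911]), array([0.5842, 0.2762, 0.0743, 0.0755]), np.int64(398)]
scene D [array([ 0.5997, -0.1005,  0.0352]), array([ 0.5965, -0.0983,  0.1031]), array([ 0.5975, -0.0989,  0.061 ,  0.0669]), np.int64(350)]
P xyz [-0.3807 -0.025   0.2344] w [ 1.2 25.1  6.3] |w| 25.9
```

Call:
play_rows(
  targets=[
    {"fingers":1,"x":-0.1,"y":-0.008,"z":0.02,"wx":0.3,"wy":7,"wz":1.6},
    {"fingers":1,"x":-0.38,"y":-0.025,"z":0.15,"wx":1.2,"wy":25.1,"wz":6.3},
    {"fingers":1,"x":-0.38,"y":-0.025,"z":0.15,"wx":1.2,"wy":25.1,"wz":6.3},
    {"fingers":1,"x":-0.38,"y":-0.025,"z":0.15,"wx":1.2,"wy":25.1,"wz":6.3},
    {"fingers":1,"x":-0.38,"y":-0.025,"z":0.15,"wx":1.2,"wy":25.1,"wz":6.3},
    {"fingers":1,"x":-0.38,"y":-0.025,"z":0.15,"wx":1.2,"wy":25.1,"wz":6.3},
    {"fingers":1,"x":-0.38,"y":-0.025,"z":0.15,"wx":1.2,"wy":25.1,"wz":6.3},
    {"fingers":1,"x":-0.38,"y":-0.025,"z":0.15,"wx":1.2,"wy":25.1,"wz":6.3},
    {"fingers":1,"x":-0.38,"y":-0.025,"z":0.15,"wx":1.2,"wy":25.1,"wz":6.3},
    {"fingers":1,"x":-0.38,"y":-0.025,"z":0.15,"wx":1.2,"wy":25.1,"wz":6.3},
    {"fingers":1,"x":-0.38,"y":-0.025,"z":0.15,"wx":1.2,"wy":25.1,"wz":6.3},
    {"fingers":0.7,"x":-0.38,"y":-0.025,"z":0.19,"wx":1.2,"wy":25.1,"wz":6.3},
    {"fingers":0.7,"x":-0.3807,"y":-0.025,"z":0.2344,"wx":1.2,"wy":25.1,"wz":6.3},
    {"fingers":0.7,"x":-0.3807,"y":-0.025,"z":0.2344,"wx":1.2,"wy":25.1,"wz":6.3},
    {"fingers":0.7,"x":-0.3807,"y":-0.025,"z":0.2344,"wx":1.2,"wy":25.1,"wz":6.3},
  ],
)

```text
time: 21.47
ee_pos: [0.4724, -0.1826, 0.1473]
tcp_rot: [-179.7, -0.2, 90.0]
wrist_force: [0.3, 0.2, 1.5]
opening: 0.0725
```

```bash
python3 - <<'E'
from h import *
st()
p,d=bot.camera("scene");crop("scene",p,(200,60,400,220),"s16",4)
plan((.4735,-.182,.022),down(90),'P',flip=False); st()
E
```

```text
t 21.47 pos [ 0.4724 -0.1826  0.1473] rot [-179.7   -0.2   90. ] F [0.3 0.2 1.5] op 0.0725 q [-21.  -1.  -7.  85.   0.  69.]
P xyz [1.000e-04 4.000e-04 1.277e-01] w [-0.1 -0.1  0. ] |w| 0.2
t 21.52 pos [ 0.4734 -0.1824  0.1497] rot [-1.799e+02 -1.000e-01  9.000e+01] F [-0.2  0.4  0.7] op 0.0727 q [-21.  -2.  -7.  85.   0.  69.]
```

View pics/s16.png

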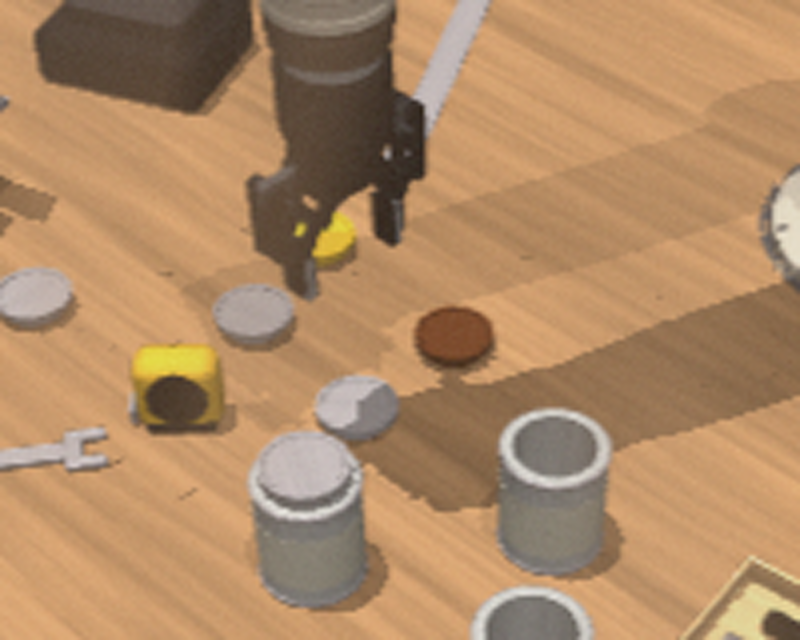

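Call:
play_rows(
  targets=[
    {"fingers":0.65,"x":0,"y":0,"z":0.04,"wx":0,"wy":0,"wz":0},
    {"fingers":0.65,"x":0,"y":0,"z":0.08,"wx":0,"wy":0,"wz":0},
    {"fingers":0.65,"x":0,"y":0,"z":0.105,"wx":0,"wy":0,"wz":0},
    {"fingers":0.65,"x":0,"y":0,"z":0.12,"wx":0,"wy":0,"wz":0},
    {"fingers":0.65,"x":0,"y":0,"z":0.13,"wx":0,"wy":0,"wz":0},
    {"fingers":0.65,"x":0,"y":0,"z":0.13,"wx":0,"wy":0,"wz":0},
    {"fingers":0.65,"x":0,"y":0,"z":0.13,"wx":0,"wy":0,"wz":0},
  ],
)

```text
time: 22.1
ee_pos: [0.4752, -0.1826, 0.0222]
tcp_rot: [179.9, -0.0, 90.1]
wrist_force: [-0.3, 0.2, 0.8]
opening: 0.0706
```

Call:
play_rows(
  targets=[
    {"fingers":0.65,"x":0,"y":0,"z":0.003,"wx":0,"wy":0,"wz":0},
    {"fingers":0.65,"x":0,"y":0,"z":0.003,"wx":0,"wy":0,"wz":0},
  ],
)

```text
time: 22.27
ee_pos: [0.4753, -0.183, 0.019]
tcp_rot: [179.8, -0.0, 90.1]
wrist_force: [-0.6, 0.1, 0.1]
opening: 0.0705
```

Call:
play_rows(
  targets=[
    {"fingers":0.65,"x":0,"y":0,"z":0.002,"wx":0,"wy":0,"wz":0},
    {"fingers":0.65,"x":0,"y":0,"z":0.002,"wx":0,"wy":0,"wz":0},
  ],
)

```text
time: 22.43
ee_pos: [0.4746, -0.1829, 0.0161]
tcp_rot: [179.9, -0.0, 90.0]
wrist_force: [0.1, 0.0, -0.3]
opening: 0.0704
```

Call:
play_rows(
  targets=[
    {"fingers":0.65,"x":0,"y":0,"z":0.002,"wx":0,"wy":0,"wz":0},
    {"fingers":0.65,"x":0,"y":0,"z":0.002,"wx":0,"wy":0,"wz":0},
  ],
)

```text
time: 22.6
ee_pos: [0.4743, -0.1828, 0.0135]
tcp_rot: [180.0, -0.1, 90.0]
wrist_force: [-0.1, -0.0, 0.6]
opening: 0.07
```

Call:
play_rows(
  targets=[
    {"fingers":0.65,"x":0,"y":0,"z":0.002,"wx":0,"wy":0,"wz":0},
    {"fingers":0.65,"x":0,"y":0,"z":0.002,"wx":0,"wy":0,"wz":0},
  ],
)

```text
time: 22.77
ee_pos: [0.4742, -0.1828, 0.0113]
tcp_rot: [180.0, -0.1, 90.0]
wrist_force: [0.8, 0.7, -0.1]
opening: 0.0704
```

Call:
play_rows(
  targets=[
    {"fingers":0.65,"x":0,"y":0,"z":0.002,"wx":0,"wy":0,"wz":0},
    {"fingers":0.65,"x":0,"y":0,"z":0.002,"wx":0,"wy":0,"wz":0},
  ],
)

```text
time: 22.93
ee_pos: [0.4742, -0.1828, 0.0093]
tcp_rot: [180.0, -0.1, 90.0]
wrist_force: [0.1, 0.6, 0.7]
opening: 0.0703
```

Call:
play_rows(
  targets=[
    {"fingers":0.65,"x":0,"y":0,"z":0.002,"wx":0,"wy":0,"wz":0},
    {"fingers":0.65,"x":0,"y":0,"z":0.002,"wx":0,"wy":0,"wz":0},
  ],
)

```text
time: 23.1
ee_pos: [0.4742, -0.1828, 0.0073]
tcp_rot: [180.0, -0.1, 90.0]
wrist_force: [-0.1, -0.1, -0.9]
opening: 0.0704
```

Call:
play_rows(
  targets=[
    {"fingers":0.65,"x":0,"y":0,"z":0.0015,"wx":0,"wy":0,"wz":0},
    {"fingers":0.65,"x":0,"y":0,"z":0.0015,"wx":0,"wy":0,"wz":0},
  ],
)

```text
time: 23.27
ee_pos: [0.4742, -0.1828, 0.0059]
tcp_rot: [180.0, -0.1, 90.0]
wrist_force: [-0.3, -0.4, 0.2]
opening: 0.0702
```

Call:
play_rows(
  targets=[
    {"fingers":0.65,"x":0,"y":0,"z":0.0015,"wx":0,"wy":0,"wz":0},
    {"fingers":0.65,"x":0,"y":0,"z":0.0015,"wx":0,"wy":0,"wz":0},
  ],
)

```text
time: 23.43
ee_pos: [0.4743, -0.1828, 0.0045]
tcp_rot: [180.0, -0.1, 90.0]
wrist_force: [0.1, 0.2, 0.3]
opening: 0.0707
```

Call:
play_rows(
  targets=[
    {"fingers":0.65,"x":0,"y":0,"z":0.0015,"wx":0,"wy":0,"wz":0},
    {"fingers":0.65,"x":0,"y":0,"z":0.0015,"wx":0,"wy":0,"wz":0},
  ],
)

```text
time: 23.6
ee_pos: [0.4745, -0.1829, 0.0033]
tcp_rot: [179.9, -0.0, 90.0]
wrist_force: [-0.3, 0.0, -0.8]
opening: 0.0705
```

```bash
python3 - <<'E'
from h import *
p,d=bot.camera("scene");crop("scene",p,(240,110,340,200),"s17",7)
st()
E
```

```text
t 23.65 pos [ 0.4744 -0.1828  0.0032] rot [179.9  -0.   90. ] F [-0.4 -0.1  0.6] op 0.0705 q [-21.   2. -20.  68.   0.  69.]
```

View pics/s17.png

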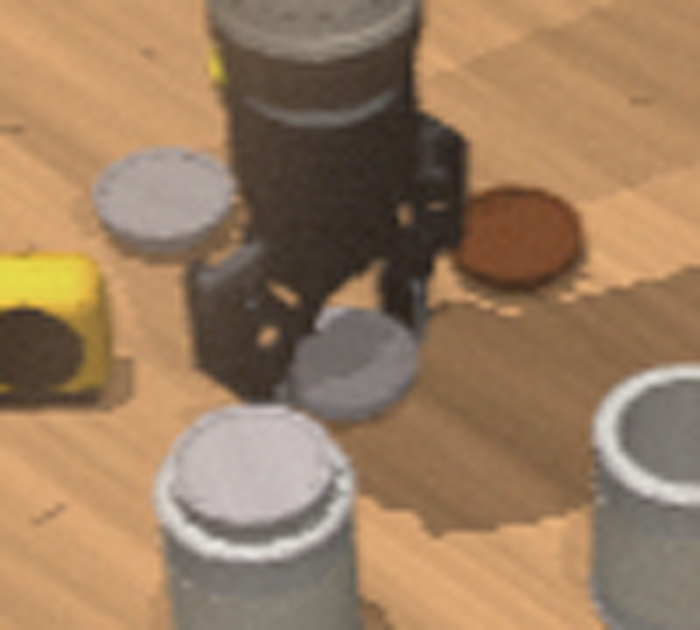

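Call:
play_rows(
  targets=[
    {"fingers":0.65,"x":0,"y":0,"z":0.0015,"wx":0,"wy":0,"wz":0},
    {"fingers":0.65,"x":0,"y":0,"z":0.0015,"wx":0,"wy":0,"wz":0},
  ],
)

```text
time: 23.82
ee_pos: [0.4745, -0.1829, 0.0032]
tcp_rot: [179.9, -0.0, 90.0]
wrist_force: [-4.8, 2.4, 14.6]
opening: 0.0703
```

Call:
play_rows(
  targets=[
    {"fingers":0.65,"x":0,"y":0,"z":0.0015,"wx":0,"wy":0,"wz":0},
    {"fingers":0.65,"x":0,"y":0,"z":0.0015,"wx":0,"wy":0,"wz":0},
  ],
)

```text
time: 23.98
ee_pos: [0.4746, -0.1829, 0.003]
tcp_rot: [179.9, -0.0, 90.0]
wrist_force: [-10.3, 4.5, 27.8]
opening: 0.0704
```

Call:
play_rows(
  grip_force=30,
  targets=[
    {"fingers":0.65,"x":0,"y":0,"z":-0.0117,"wx":0,"wy":0,"wz":0},
    {"fingers":0.65,"x":0,"y":0,"z":-0.0117,"wx":0,"wy":0,"wz":0},
    {"fingers":0.5,"x":0,"y":0,"z":-0.0117,"wx":0,"wy":0,"wz":0},
    {"fingers":0.4,"x":0,"y":0,"z":-0.0117,"wx":0,"wy":0,"wz":0},
    {"fingers":-0.2,"x":0,"y":0,"z":-0.0117,"wx":0,"wy":0,"wz":0},
    {"fingers":-0.2,"x":0,"y":0,"z":-0.0117,"wx":0,"wy":0,"wz":0},
    {"fingers":-0.2,"x":0,"y":0,"z":-0.0117,"wx":0,"wy":0,"wz":0},
    {"fingers":-0.2,"x":0,"y":0,"z":-0.0117,"wx":0,"wy":0,"wz":0},
    {"fingers":-0.2,"x":0,"y":0,"z":-0.0117,"wx":0,"wy":0,"wz":0},
  ],
)

```text
time: 24.73
ee_pos: [0.4746, -0.1829, 0.0123]
tcp_rot: [179.9, -0.0, 90.0]
wrist_force: [-2.8, 1.5, 9.8]
opening: 0.0605
```

```bash
python3 - <<'E'
from h import *
p,d=bot.camera("scene");crop("scene",p,(240,110,340,200),"s18",7)
st()
E
```

```text
t 24.78 pos [ 0.4746 -0.1829  0.0123] rot [179.9  -0.   90. ] F [-1.5  0.9 10.8] op 0.0602 q [-21.   1. -19.  69.   0.  69.]
```

View pics/s18.png

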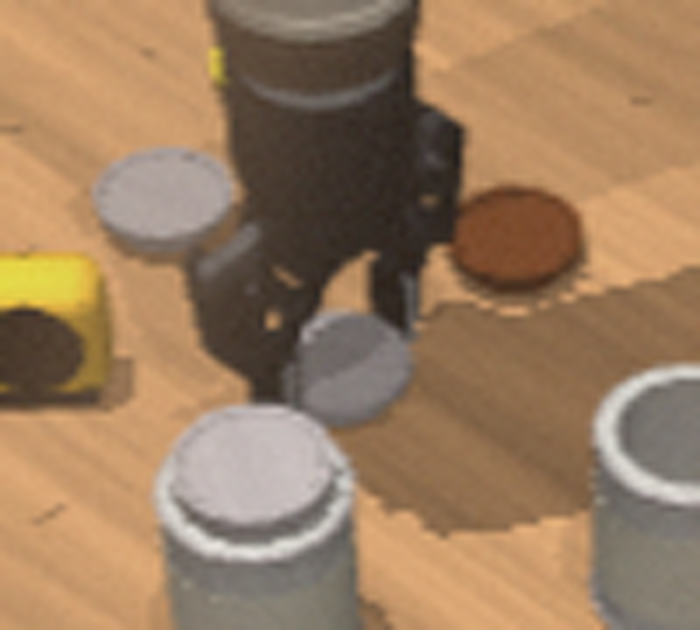

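Call:
play_rows(
  grip_force=40,
  targets=[
    {"fingers":-0.2,"x":0,"y":0,"z":-0.005,"wx":0,"wy":0,"wz":0},
    {"fingers":-0.2,"x":0,"y":0,"z":-0.02,"wx":0,"wy":0,"wz":0},
    {"fingers":-0.2,"x":0,"y":0,"z":-0.05,"wx":0,"wy":0,"wz":0},
    {"fingers":-0.2,"x":0,"y":0,"z":-0.085,"wx":0,"wy":0,"wz":0},
    {"fingers":-0.2,"x":0,"y":0,"z":-0.12,"wx":0,"wy":0,"wz":0},
    {"fingers":-0.2,"x":0,"y":0,"z":-0.15,"wx":0,"wy":0,"wz":0},
    {"fingers":-0.2,"x":0,"y":0,"z":-0.15,"wx":0,"wy":0,"wz":0},
  ],
)

```text
time: 25.37
ee_pos: [0.4761, -0.1837, 0.1677]
tcp_rot: [179.6, 0.1, 90.0]
wrist_force: [1.3, -0.5, -0.9]
opening: 0.06
```

```bash
python3 - <<'E'
from h import *
p,d=bot.camera("scene");crop("scene",p,(220,60,340,160),"s19",6)
st()
W=pts("scene",d); 
s=W[(abs(W[...,0]-.4746)<.02)&(abs(W[...,1]+.183)<.028)&(W[...,2]>.14)&(W[...,2]<.19)]
s=s[abs(s[:,2]-np.median(s[:,2]))<.006]
m=s.mean(0); n=np.linalg.svd(s-m)[2][2]; print(len(s),m,n*np.sign(n[2]),)
plan((.4645,.0,.165),down(90),'over C',flip=False)
E
```

```text
t 25.42 pos [ 0.4756 -0.1834  0.1646] rot [179.7   0.   90. ] F [ 0.8  0.2 -1.4] op 0.0599 q [-21.  -2.  -5.  86.   0.  69.]
173 [ 0.47320027 -0.18039304  0.17225652] [-0.00618133  0.01061125  0.99992459]
over C xyz [ 0.1835 -0.0109 -0.0006] w [0.3 0.  0. ] |w| 0.3
```

View pics/s19.png

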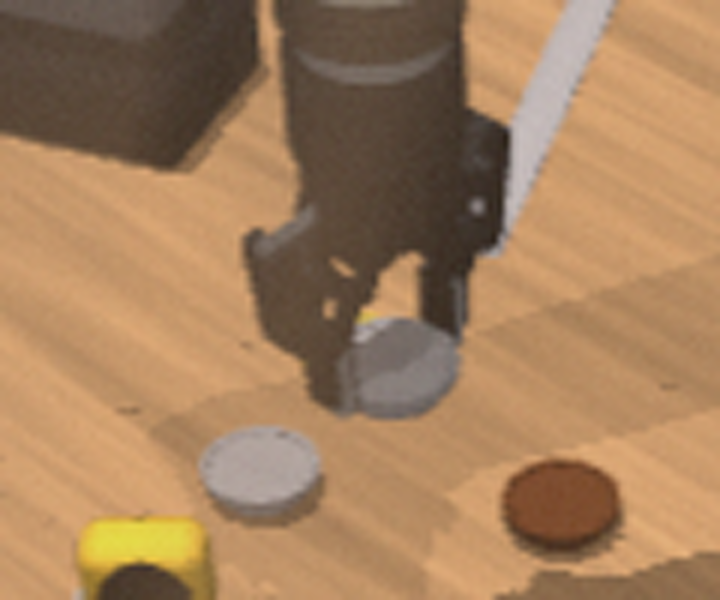

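Call:
play_rows(
  targets=[
    {"fingers":-0.2,"x":0.04,"y":-0.003,"z":0,"wx":0,"wy":0,"wz":0},
    {"fingers":-0.2,"x":0.08,"y":-0.006,"z":0,"wx":0,"wy":0,"wz":0},
    {"fingers":-0.2,"x":0.12,"y":-0.009,"z":0,"wx":0,"wy":0,"wz":0},
    {"fingers":-0.2,"x":0.15,"y":-0.011,"z":0,"wx":0,"wy":0,"wz":0},
    {"fingers":-0.2,"x":0.17,"y":-0.011,"z":0,"wx":0,"wy":0,"wz":0},
    {"fingers":-0.2,"x":0.183,"y":-0.011,"z":0,"wx":0,"wy":0,"wz":0},
    {"fingers":-0.2,"x":0.183,"y":-0.011,"z":0.03,"wx":0,"wy":0,"wz":0},
    {"fingers":-0.2,"x":0.183,"y":-0.011,"z":0.045,"wx":0,"wy":0,"wz":0},
    {"fingers":-0.2,"x":0.183,"y":-0.011,"z":0.05,"wx":0,"wy":0,"wz":0},
    {"fingers":-0.2,"x":0.183,"y":-0.011,"z":0.05,"wx":0,"wy":0,"wz":0},
    {"fingers":-0.2,"x":0.183,"y":-0.011,"z":0.05,"wx":0,"wy":0,"wz":0},
  ],
)

```text
time: 26.33
ee_pos: [0.4629, -0.0001, 0.1118]
tcp_rot: [-180.0, -0.0, 90.0]
wrist_force: [0.6, -0.3, 0.1]
opening: 0.0598
```

```bash
python3 - <<'E'
from h import *
p,d=bot.camera("scene");crop("scene",p,(280,100,400,210),"s20",6)
p,d=bot.camera("top");crop("top",p,(260,160,380,280),"t20",5)
st()
plan((.4645,-.0005,.103),down(90),'over C',flip=False)
E
```

```text
t 26.43 pos [ 4.636e-01 -1.000e-04  1.129e-01] rot [ 1.799e+02 -1.000e-01  9.000e+01] F [-0.1 -0.3  0.2] op 0.06 q [ -0.  -8. -17.  81.   0.  90.]
over C xyz [-0.0004  0.0009  0.0099] w [ 0.1 -0.1  0. ] |w| 0.1
```

View pics/s20.png

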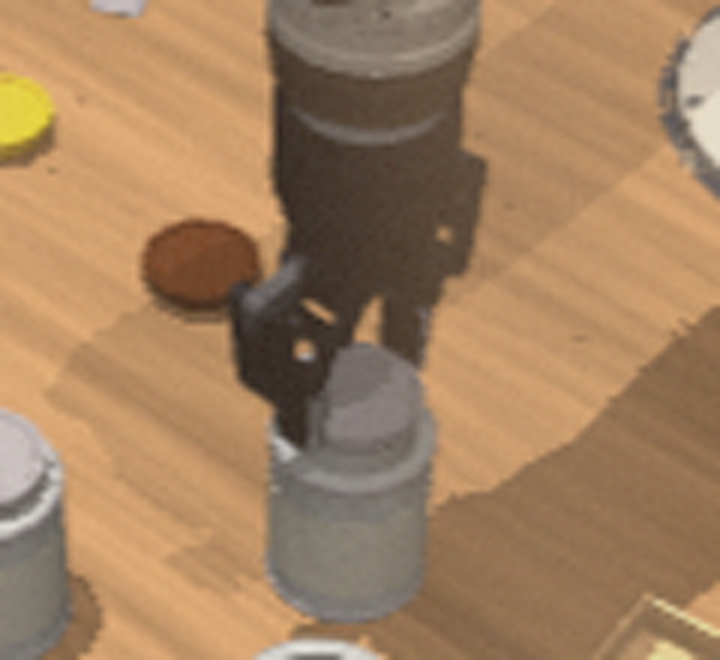

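View pics/t20.png

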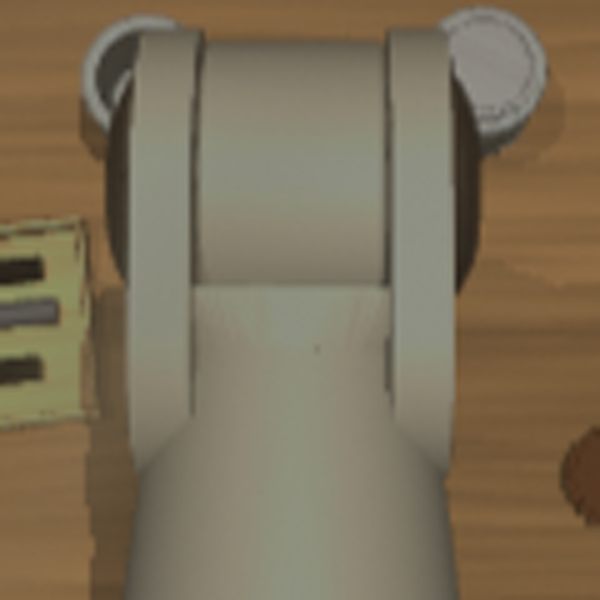

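Lid held level above tin C, appearing centred. I lower it into the mouth in small steps.

Call:
play_rows(
  targets=[
    {"fingers":-0.2,"x":-0.0005,"y":0.001,"z":0.005,"wx":0,"wy":0,"wz":0},
    {"fingers":-0.2,"x":-0.0005,"y":0.001,"z":0.009,"wx":0,"wy":0,"wz":0},
    {"fingers":-0.2,"x":-0.0005,"y":0.001,"z":0.011,"wx":0,"wy":0,"wz":0},
    {"fingers":-0.2,"x":-0.0005,"y":0.001,"z":0.012,"wx":0,"wy":0,"wz":0},
    {"fingers":-0.2,"x":-0.0005,"y":0.001,"z":0.012,"wx":0,"wy":0,"wz":0},
  ],
)

```text
time: 26.85
ee_pos: [0.464, -0.0005, 0.0998]
tcp_rot: [180.0, -0.0, 90.0]
wrist_force: [0.7, -0.0, -0.8]
opening: 0.0596
```

Call:
play_rows(
  targets=[
    {"fingers":-0.2,"x":0,"y":0,"z":0.001,"wx":0,"wy":0,"wz":0},
    {"fingers":-0.2,"x":0,"y":0,"z":0.002,"wx":0,"wy":0,"wz":0},
    {"fingers":-0.2,"x":0,"y":0,"z":0.002,"wx":0,"wy":0,"wz":0},
  ],
)

```text
time: 27.1
ee_pos: [0.4641, -0.0004, 0.0983]
tcp_rot: [180.0, -0.0, 90.0]
wrist_force: [-3.2, 0.3, 3.1]
opening: 0.0596
```

Call:
play_rows(
  targets=[
    {"fingers":0.0,"x":0,"y":0,"z":0,"wx":0,"wy":0,"wz":0},
    {"fingers":0.5,"x":0,"y":0,"z":0,"wx":0,"wy":0,"wz":0},
    {"fingers":0.8,"x":0,"y":0,"z":0,"wx":0,"wy":0,"wz":0},
    {"fingers":0.8,"x":0,"y":0,"z":0,"wx":0,"wy":0,"wz":0},
    {"fingers":0.8,"x":0,"y":0,"z":-0.01,"wx":0,"wy":0,"wz":0},
    {"fingers":0.8,"x":0,"y":0,"z":-0.04,"wx":0,"wy":0,"wz":0},
    {"fingers":-1,"x":0,"y":0,"z":-0.06,"wx":0,"wy":0,"wz":0},
    {"fingers":-1,"x":0,"y":0,"z":-0.06,"wx":0,"wy":0,"wz":0},
    {"fingers":-1,"x":0,"y":0,"z":-0.06,"wx":0,"wy":0,"wz":0},
    {"fingers":-1,"x":0,"y":0,"z":-0.06,"wx":0,"wy":0,"wz":0},
    {"fingers":-1,"x":0,"y":0,"z":-0.06,"wx":0,"wy":0,"wz":0},
    {"fingers":-1,"x":0,"y":0,"z":-0.06,"wx":0,"wy":0,"wz":0},
    {"fingers":-1,"x":0,"y":0,"z":-0.06,"wx":0,"wy":0,"wz":0},
    {"fingers":-1,"x":0,"y":0,"z":-0.06,"wx":0,"wy":0,"wz":0},
  ],
)

```text
time: 28.27
ee_pos: [0.4639, -0.0005, 0.1576]
tcp_rot: [-180.0, -0.1, 90.0]
wrist_force: [0.6, 0.3, -1.2]
opening: -0.0001
```

```bash
python3 - <<'E'
from h import *
p,d=bot.camera("scene");crop("scene",p,(280,100,400,210),"s21",6)
st()
plan((.4645,-.0005,.103),down(90),'over C',flip=False)
W=pts("scene",d); s=W[(np.hypot(W[...,0]-.464,W[...,1])<.022)&(W[...,2]>.09)&(W[...,2]<.115)]
m=s.mean(0); n=np.linalg.svd(s-m)[2][2]; print(len(s),m,n*np.sign(n[2]),)
E
```

```text
t 28.32 pos [ 0.464  -0.0005  0.1577] rot [ 1.8e+02 -1.0e-01  9.0e+01] F [-0.7  0.4  0.8] op 0.0001 q [ -0.  -8. -12.  86.   0.  90.]
over C xyz [-0.0001  0.0005  0.0547] w [ 0.  -0.1  0. ] |w| 0.1
157 [4.65046076e-01 3.04227380e-04 1.02897204e-01] [0.00937331 0.01316613 0.99986939]
```

View pics/s21.png

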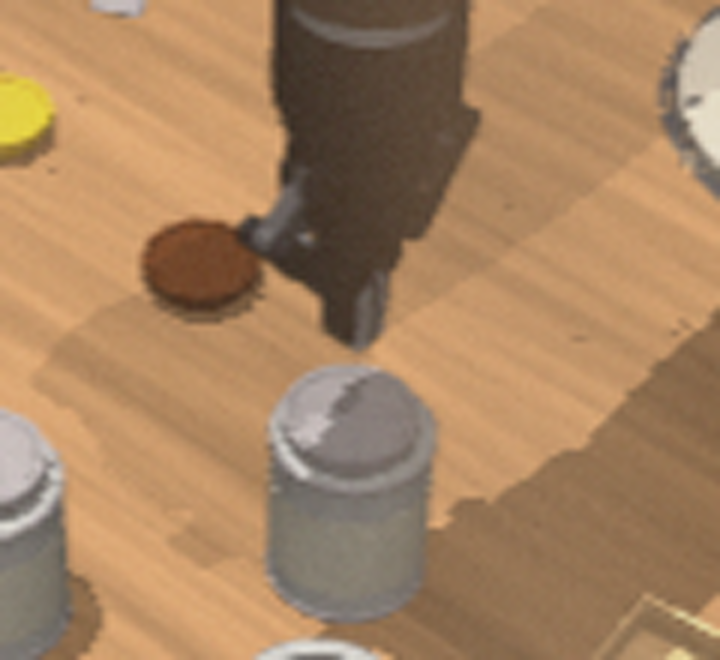

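Call:
play_rows(
  targets=[
    {"fingers":-1,"x":0,"y":0,"z":0.03,"wx":0,"wy":0,"wz":0},
    {"fingers":-1,"x":0,"y":0,"z":0.04,"wx":0,"wy":0,"wz":0},
    {"fingers":-1,"x":0,"y":0,"z":0.045,"wx":0,"wy":0,"wz":0},
    {"fingers":-1,"x":0,"y":0,"z":0.047,"wx":0,"wy":0,"wz":0},
    {"fingers":-1,"x":0,"y":0,"z":0.049,"wx":0,"wy":0,"wz":0},
    {"fingers":-1,"x":0,"y":0,"z":0.05,"wx":0,"wy":0,"wz":0},
    {"fingers":-1,"x":0,"y":0,"z":0.051,"wx":0,"wy":0,"wz":0},
    {"fingers":-1,"x":0,"y":0,"z":0.052,"wx":0,"wy":0,"wz":0},
    {"fingers":-1,"x":0,"y":0,"z":0.052,"wx":0,"wy":0,"wz":0},
  ],
)

```text
time: 29.07
ee_pos: [0.4635, -0.0005, 0.1071]
tcp_rot: [-180.0, -0.0, 90.0]
wrist_force: [-4.1, 0.3, 5.5]
opening: 0.0
```

Call:
play_rows(
  targets=[
    {"fingers":-1,"x":0,"y":0,"z":0.001,"wx":0,"wy":0,"wz":0},
    {"fingers":-1,"x":0,"y":0,"z":0.001,"wx":0,"wy":0,"wz":0},
  ],
)

```text
time: 29.23
ee_pos: [0.4636, -0.0004, 0.107]
tcp_rot: [180.0, -0.0, 90.0]
wrist_force: [-9.0, 1.0, 15.1]
opening: 0.0001
```

Call:
play_rows(
  targets=[
    {"fingers":-1,"x":0,"y":0,"z":0.001,"wx":0,"wy":0,"wz":0},
    {"fingers":-1,"x":0,"y":0,"z":0.001,"wx":0,"wy":0,"wz":0},
  ],
)

```text
time: 29.4
ee_pos: [0.4636, -0.0005, 0.1069]
tcp_rot: [179.9, -0.0, 90.0]
wrist_force: [-11.9, 0.1, 23.0]
opening: 0.0002
```

Call:
play_rows(
  targets=[
    {"fingers":-1,"x":0,"y":0,"z":-0.02,"wx":0,"wy":0,"wz":0},
    {"fingers":-1,"x":0,"y":0,"z":-0.05,"wx":0,"wy":0,"wz":0},
    {"fingers":-1,"x":-0.025,"y":0.033,"z":-0.05,"wx":0,"wy":0,"wz":0},
    {"fingers":-1,"x":-0.05,"y":0.066,"z":-0.05,"wx":0,"wy":0,"wz":0},
    {"fingers":-1,"x":-0.075,"y":0.1,"z":-0.05,"wx":0,"wy":0,"wz":0},
    {"fingers":-1,"x":-0.1,"y":0.133,"z":-0.05,"wx":0,"wy":0,"wz":0},
    {"fingers":-1,"x":-0.1,"y":0.133,"z":-0.04,"wx":0,"wy":0,"wz":0},
    {"fingers":-1,"x":-0.1,"y":0.133,"z":-0.04,"wx":0,"wy":0,"wz":0},
    {"fingers":-1,"x":-0.1,"y":0.133,"z":-0.04,"wx":0,"wy":0,"wz":0},
  ],
)

```text
time: 30.15
ee_pos: [0.5965, -0.1003, 0.1434]
tcp_rot: [-179.9, -0.1, 90.0]
wrist_force: [0.6, 1.0, 0.9]
opening: 0.0
```

```bash
python3 - <<'E'
from h import *
p,d=bot.camera("scene");crop("scene",p,(240,100,360,220),"s22",5)
st()
plan((.5975,-.1007,.110),down(90),'press D',flip=False)
W=pts("scene",d); s=W[(np.hypot(W[...,0]-.464,W[...,1])<.025)&(W[...,2]>.09)&(W[...,2]<.115)]
m=s.mean(0); n=np.linalg.svd(s-m)[2][2]; print('C lid',len(s),m,n*np.sign(n[2]),)
E
```

```text
t 30.2 pos [ 0.5965 -0.0999  0.1444] rot [ 1.8e+02 -1.0e-01  9.0e+01] F [ 0.   0.7 -0.4] op 0.0001 q [-10.  12.   7.  85.   0.  80.]
press D xyz [-0.0008  0.001   0.0344] w [ 0.  -0.1  0. ] |w| 0.1
C lid 196 [4.64859615e-01 8.84478704e-05 9.72150930e-02] [0.00283749 0.01924912 0.99981069]
```

View pics/s22.png

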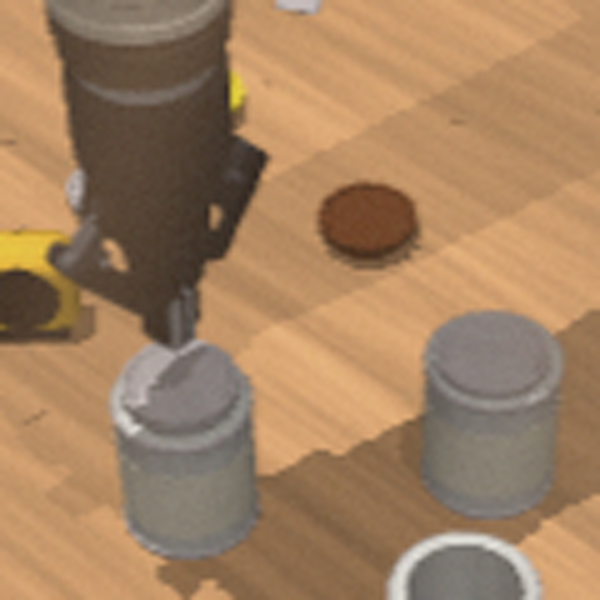

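Call:
play_rows(
  targets=[
    {"fingers":-1,"x":-0.001,"y":0.001,"z":0.018,"wx":0,"wy":0,"wz":0},
    {"fingers":-1,"x":-0.001,"y":0.001,"z":0.027,"wx":0,"wy":0,"wz":0},
    {"fingers":-1,"x":-0.001,"y":0.001,"z":0.031,"wx":0,"wy":0,"wz":0},
    {"fingers":-1,"x":-0.001,"y":0.001,"z":0.033,"wx":0,"wy":0,"wz":0},
    {"fingers":-1,"x":-0.001,"y":0.001,"z":0.035,"wx":0,"wy":0,"wz":0},
    {"fingers":-1,"x":-0.001,"y":0.001,"z":0.037,"wx":0,"wy":0,"wz":0},
    {"fingers":-1,"x":-0.001,"y":0.001,"z":0.038,"wx":0,"wy":0,"wz":0},
    {"fingers":-1,"x":-0.001,"y":0.001,"z":0.038,"wx":0,"wy":0,"wz":0},
  ],
)

```text
time: 30.87
ee_pos: [0.5978, -0.1007, 0.1078]
tcp_rot: [179.9, -0.1, 90.1]
wrist_force: [-2.7, 0.6, 3.5]
opening: -0.0001
```

Call:
play_rows(
  targets=[
    {"fingers":-1,"x":0,"y":0,"z":0.001,"wx":0,"wy":0,"wz":0},
    {"fingers":-1,"x":0,"y":0,"z":0.001,"wx":0,"wy":0,"wz":0},
  ],
)

```text
time: 31.03
ee_pos: [0.598, -0.1008, 0.1071]
tcp_rot: [179.9, -0.1, 90.1]
wrist_force: [-3.6, 2.0, 7.0]
opening: -0.0001
```

Call:
play_rows(
  targets=[
    {"fingers":-1,"x":0,"y":0,"z":0.001,"wx":0,"wy":0,"wz":0},
    {"fingers":-1,"x":0,"y":0,"z":0.001,"wx":0,"wy":0,"wz":0},
  ],
)

```text
time: 31.2
ee_pos: [0.598, -0.1008, 0.107]
tcp_rot: [179.8, -0.0, 90.1]
wrist_force: [-6.1, 1.8, 13.5]
opening: 0.0
```

Call:
play_rows(
  targets=[
    {"fingers":-1,"x":0,"y":0,"z":-0.03,"wx":0,"wy":0,"wz":0},
    {"fingers":-1,"x":0,"y":0,"z":-0.06,"wx":0,"wy":0,"wz":0},
    {"fingers":0,"x":-0.036,"y":-0.024,"z":-0.06,"wx":0,"wy":0,"wz":0},
    {"fingers":0.65,"x":-0.072,"y":-0.048,"z":-0.06,"wx":0,"wy":0,"wz":0},
    {"fingers":0.65,"x":-0.108,"y":-0.072,"z":-0.06,"wx":0,"wy":0,"wz":0},
    {"fingers":0.65,"x":-0.144,"y":-0.095,"z":-0.06,"wx":0,"wy":0,"wz":0},
    {"fingers":0.65,"x":-0.18,"y":-0.119,"z":-0.06,"wx":0,"wy":0,"wz":0},
    {"fingers":0.65,"x":-0.2165,"y":-0.143,"z":-0.06,"wx":0,"wy":0,"wz":0},
    {"fingers":0.65,"x":-0.2165,"y":-0.143,"z":-0.03,"wx":0,"wy":0,"wz":0},
    {"fingers":0.65,"x":-0.2165,"y":-0.143,"z":-0.03,"wx":0,"wy":0,"wz":0},
    {"fingers":0.65,"x":-0.2165,"y":-0.143,"z":-0.03,"wx":0,"wy":0,"wz":0},
  ],
)

```text
time: 32.12
ee_pos: [0.4543, -0.3176, 0.1335]
tcp_rot: [-180.0, -0.1, 90.0]
wrist_force: [0.4, 0.4, 0.3]
opening: 0.0708
```

```bash
python3 - <<'E'
from h import *
p,d=bot.camera("scene");cv2.imwrite("pics/s23.png",p)
st()
plan((.4553,-.3172,.0118),down(90),'grasp Q',flip=False)
W=pts("scene",d)
print([a.round(4) for a in lidfit(W,(.455,-.317),.014,zmax=.025)[:3]])
for c in [(.464,0),(.5975,-.1)]:
    s=W[(np.hypot(W[...,0]-c[0],W[...,1]-c[1])<.025)&(W[...,2]>.09)&(W[...,2]<.115)]
    m=s.mean(0); n=np.linalg.svd(s-m)[2][2]; print('lid',len(s),m,n*np.sign(n[2]),)
E
```

```text
t 32.17 pos [ 0.4553 -0.3174  0.1347] rot [ 1.799e+02 -1.000e-01  9.000e+01] F [-0.4 -0.6  0.3] op 0.0704 q [-35.   5.  -2.  83.   0.  55.]
grasp Q xyz [ 1.000e-04 -1.000e-04  1.229e-01] w [ 0.1 -0.1  0. ] |w| 0.1
[array([ 0.4533, -0.3145,  0.0313]), array([ 0.453 , -0.3144,  0.0177]), array([ 0.4537, -0.3141,  0.0605,  0.0616])]
lid 191 [4.64118211e-01 2.01935568e-05 9.71057549e-02] [-0.01197557  0.00355052  0.99992199]
lid 202 [ 0.59713244 -0.09978192  0.09703411] [ 0.00934495 -0.01734057  0.99980597]
```

View pics/s23.png

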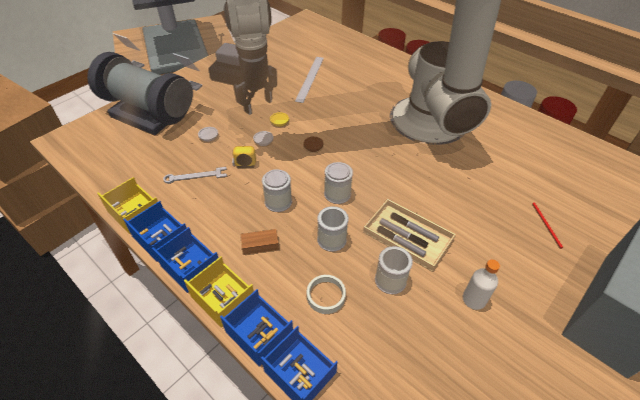

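Call:
play_rows(
  grip_force=30,
  targets=[
    {"fingers":0.65,"x":0,"y":0,"z":0.035,"wx":0,"wy":0,"wz":0},
    {"fingers":0.65,"x":0,"y":0,"z":0.07,"wx":0,"wy":0,"wz":0},
    {"fingers":0.65,"x":0,"y":0,"z":0.095,"wx":0,"wy":0,"wz":0},
    {"fingers":0.65,"x":0,"y":0,"z":0.112,"wx":0,"wy":0,"wz":0},
    {"fingers":0.65,"x":0,"y":0,"z":0.1225,"wx":0,"wy":0,"wz":0},
    {"fingers":0.65,"x":0,"y":0,"z":0.1225,"wx":0,"wy":0,"wz":0},
    {"fingers":0.65,"x":0,"y":0,"z":0.1225,"wx":0,"wy":0,"wz":0},
    {"fingers":0.5,"x":0,"y":0,"z":0.1225,"wx":0,"wy":0,"wz":0},
    {"fingers":0.4,"x":0,"y":0,"z":0.1225,"wx":0,"wy":0,"wz":0},
    {"fingers":-0.2,"x":0,"y":0,"z":0.1225,"wx":0,"wy":0,"wz":0},
    {"fingers":-0.2,"x":0,"y":0,"z":0.1225,"wx":0,"wy":0,"wz":0},
    {"fingers":-0.2,"x":0,"y":0,"z":0.1225,"wx":0,"wy":0,"wz":0},
    {"fingers":-0.2,"x":0,"y":0,"z":0.1225,"wx":0,"wy":0,"wz":0},
    {"fingers":-0.2,"x":0,"y":0,"z":0.1225,"wx":0,"wy":0,"wz":0},
  ],
)

```text
time: 33.33
ee_pos: [0.4567, -0.3182, 0.0138]
tcp_rot: [179.8, 0.0, 90.1]
wrist_force: [0.6, 3.0, 6.4]
opening: 0.0601
```

Call:
play_rows(
  grip_force=40,
  targets=[
    {"fingers":-0.2,"x":0,"y":0,"z":-0.005,"wx":0,"wy":0,"wz":0},
    {"fingers":-0.2,"x":0,"y":0,"z":-0.02,"wx":0,"wy":0,"wz":0},
    {"fingers":-0.2,"x":0,"y":0,"z":-0.05,"wx":0,"wy":0,"wz":0},
    {"fingers":-0.2,"x":0,"y":0,"z":-0.085,"wx":0,"wy":0,"wz":0},
    {"fingers":-0.2,"x":0,"y":0,"z":-0.12,"wx":0,"wy":0,"wz":0},
    {"fingers":-0.2,"x":0,"y":0,"z":-0.155,"wx":0,"wy":0,"wz":0},
    {"fingers":-0.2,"x":0,"y":0,"z":-0.155,"wx":0,"wy":0,"wz":0},
  ],
)

```text
time: 33.92
ee_pos: [0.4574, -0.3194, 0.1752]
tcp_rot: [179.4, 0.3, 90.0]
wrist_force: [2.0, -0.4, -0.2]
opening: 0.0596
```

```bash
python3 - <<'E'
from h import *
p,d=bot.camera("scene");crop("scene",p,(190,40,310,160),"s24",5)
st()
plan((.593,.093,.165),down(90),'over B',flip=False)
W=pts("scene",d)
s=W[(abs(W[...,0]-.4553)<.02)&(abs(W[...,1]+.317)<.028)&(W[...,2]>.14)&(W[...,2]<.19)]
s=s[abs(s[:,2]-np.median(s[:,2]))<.006]
m=s.mean(0); n=np.linalg.svd(s-m)[2][2]; print(len(s),m,n*np.sign(n[2]),)
E
```

```text
t 33.97 pos [ 0.457  -0.3191  0.1717] rot [179.6   0.2  90. ] F [ 0.1  0.3 -1.6] op 0.0594 q [-35.   5.   2.  87.   0.  55.]
over B xyz [0.4121 0.1362 0.0061] w [0.4 0.2 0. ] |w| 0.5
153 [ 0.45493392 -0.31521496  0.17865073] [0.01252691 0.01330389 0.99983303]
```

View pics/s24.png

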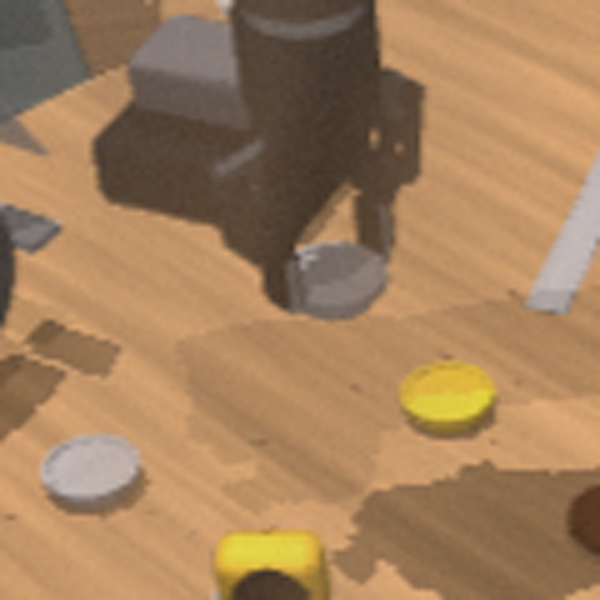

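Call:
play_rows(
  targets=[
    {"fingers":-0.2,"x":0.04,"y":0.013,"z":0,"wx":0,"wy":0,"wz":0},
    {"fingers":-0.2,"x":0.08,"y":0.026,"z":0,"wx":0,"wy":0,"wz":0},
    {"fingers":-0.2,"x":0.12,"y":0.04,"z":0,"wx":0,"wy":0,"wz":0},
    {"fingers":-0.2,"x":0.16,"y":0.053,"z":0,"wx":0,"wy":0,"wz":0},
    {"fingers":-0.2,"x":0.2,"y":0.066,"z":0,"wx":0,"wy":0,"wz":0},
    {"fingers":-0.2,"x":0.24,"y":0.08,"z":0,"wx":0,"wy":0,"wz":0},
    {"fingers":-0.2,"x":0.28,"y":0.093,"z":0,"wx":0,"wy":0,"wz":0},
    {"fingers":-0.2,"x":0.32,"y":0.106,"z":0,"wx":0,"wy":0,"wz":0},
    {"fingers":-0.2,"x":0.36,"y":0.12,"z":0,"wx":0,"wy":0,"wz":0},
    {"fingers":-0.2,"x":0.39,"y":0.13,"z":0,"wx":0,"wy":0,"wz":0},
    {"fingers":-0.2,"x":0.411,"y":0.136,"z":0,"wx":0,"wy":0,"wz":0},
    {"fingers":-0.2,"x":0.411,"y":0.136,"z":0.03,"wx":0,"wy":0,"wz":0},
    {"fingers":-0.2,"x":0.411,"y":0.136,"z":0.05,"wx":0,"wy":0,"wz":0},
    {"fingers":-0.2,"x":0.411,"y":0.136,"z":0.055,"wx":0,"wy":0,"wz":0},
    {"fingers":-0.2,"x":0.411,"y":0.136,"z":0.055,"wx":0,"wy":0,"wz":0},
    {"fingers":-0.2,"x":0.411,"y":0.136,"z":0.055,"wx":0,"wy":0,"wz":0},
  ],
)

```text
time: 35.3
ee_pos: [0.5911, 0.0929, 0.1124]
tcp_rot: [179.9, -0.1, 90.0]
wrist_force: [0.4, 0.1, 0.9]
opening: 0.0597
```

```bash
python3 - <<'E'
from h import *
p,d=bot.camera("scene");crop("scene",p,(280,140,400,260),"s25",5)
st()
plan((.593,.092,.102),down(90),'over B',flip=False)
E
```

```text
t 35.35 pos [0.5915 0.0929 0.1132] rot [ 1.799e+02 -1.000e-01  9.000e+01] F [0.  0.9 0.3] op 0.0598 q [ 9. 11.  2. 81.  0. 99.]
over B xyz [-0.0009  0.0014  0.0112] w [ 0.1 -0.1  0. ] |w| 0.1
```

View pics/s25.png

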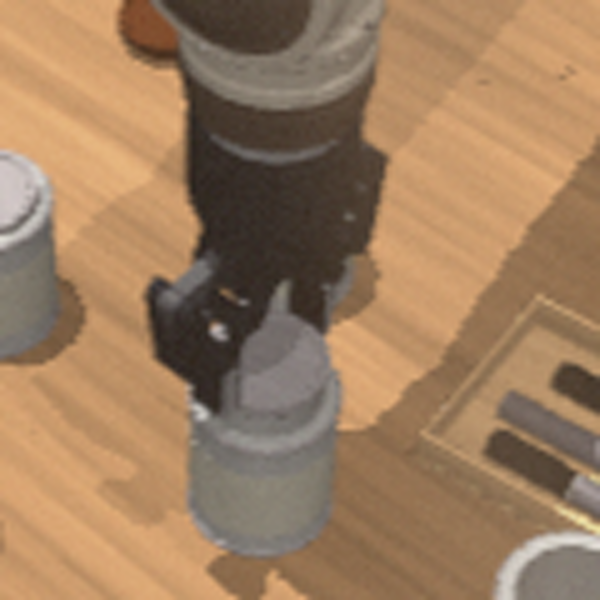

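Call:
play_rows(
  targets=[
    {"fingers":-0.2,"x":-0.0005,"y":0.0013,"z":0.005,"wx":0,"wy":0,"wz":0},
    {"fingers":-0.2,"x":-0.0005,"y":0.0013,"z":0.008,"wx":0,"wy":0,"wz":0},
    {"fingers":-0.2,"x":-0.0005,"y":0.0013,"z":0.01,"wx":0,"wy":0,"wz":0},
    {"fingers":-0.2,"x":-0.0005,"y":0.0013,"z":0.011,"wx":0,"wy":0,"wz":0},
    {"fingers":-0.2,"x":-0.0005,"y":0.0013,"z":0.011,"wx":0,"wy":0,"wz":0},
  ],
)

```text
time: 35.77
ee_pos: [0.5923, 0.0925, 0.1005]
tcp_rot: [180.0, -0.0, 90.0]
wrist_force: [-0.2, -0.1, -0.4]
opening: 0.0593
```

Call:
play_rows(
  targets=[
    {"fingers":-0.2,"x":0,"y":0,"z":0.001,"wx":0,"wy":0,"wz":0},
    {"fingers":-0.2,"x":0,"y":0,"z":0.002,"wx":0,"wy":0,"wz":0},
    {"fingers":-0.2,"x":0,"y":0,"z":0.002,"wx":0,"wy":0,"wz":0},
  ],
)

```text
time: 36.02
ee_pos: [0.5924, 0.0927, 0.0996]
tcp_rot: [179.9, -0.1, 90.0]
wrist_force: [-2.3, -1.1, 4.7]
opening: 0.0598
```

Seated at its stop (4.7 N, plug about 4 mm in). Release, shut, press.

Call:
play_rows(
  targets=[
    {"fingers":0.0,"x":0,"y":0,"z":0,"wx":0,"wy":0,"wz":0},
    {"fingers":0.5,"x":0,"y":0,"z":0,"wx":0,"wy":0,"wz":0},
    {"fingers":0.8,"x":0,"y":0,"z":0,"wx":0,"wy":0,"wz":0},
    {"fingers":0.8,"x":0,"y":0,"z":0,"wx":0,"wy":0,"wz":0},
    {"fingers":0.8,"x":0,"y":0,"z":-0.01,"wx":0,"wy":0,"wz":0},
    {"fingers":0.8,"x":0,"y":0,"z":-0.04,"wx":0,"wy":0,"wz":0},
    {"fingers":-1,"x":0,"y":0,"z":-0.06,"wx":0,"wy":0,"wz":0},
    {"fingers":-1,"x":0,"y":0,"z":-0.06,"wx":0,"wy":0,"wz":0},
    {"fingers":-1,"x":0,"y":0,"z":-0.06,"wx":0,"wy":0,"wz":0},
    {"fingers":-1,"x":0,"y":0,"z":-0.06,"wx":0,"wy":0,"wz":0},
    {"fingers":-1,"x":0,"y":0,"z":-0.06,"wx":0,"wy":0,"wz":0},
    {"fingers":-1,"x":0,"y":0,"z":-0.06,"wx":0,"wy":0,"wz":0},
    {"fingers":-1,"x":0,"y":0,"z":-0.06,"wx":0,"wy":0,"wz":0},
    {"fingers":-1,"x":0,"y":0,"z":-0.06,"wx":0,"wy":0,"wz":0},
  ],
)

```text
time: 37.18
ee_pos: [0.5922, 0.0926, 0.1582]
tcp_rot: [-180.0, -0.0, 90.0]
wrist_force: [-0.2, 0.4, 0.7]
opening: -0.0005
```

```bash
python3 - <<'E'
from h import *
p,d=bot.camera("scene");crop("scene",p,(280,140,400,260),"s26",5)
st()
plan((.593,.0935,.110),down(90),'press B',flip=False)
W=pts("scene",d); s=W[(np.hypot(W[...,0]-.592,W[...,1]-.094)<.022)&(W[...,2]>.09)&(W[...,2]<.115)]
m=s.mean(0); n=np.linalg.svd(s-m)[2][2]; print(len(s),m,n*np.sign(n[2]),)
E
```

```text
t 37.23 pos [0.5922 0.0926 0.1583] rot [180.  -0.  90.] F [0.3 0.4 0.4] op 0.0 q [ 9. 11.  7. 86.  0. 99.]
press B xyz [0.0009 0.0008 0.0483] w [ 0. -0.  0.] |w| 0.1
201 [0.5919968  0.09419389 0.10258467] [4.95824169e-04 7.37296496e-03 9.99972696e-01]
```

View pics/s26.png

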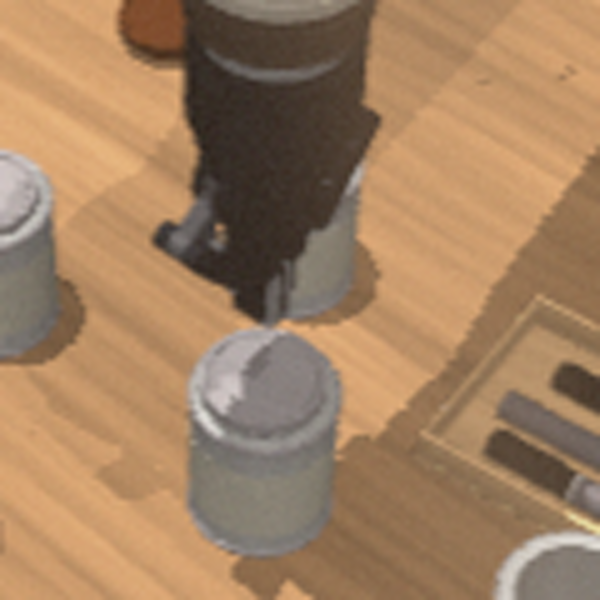

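Call:
play_rows(
  targets=[
    {"fingers":-1,"x":0.0005,"y":0.0005,"z":0.03,"wx":0,"wy":0,"wz":0},
    {"fingers":-1,"x":0.0005,"y":0.0005,"z":0.04,"wx":0,"wy":0,"wz":0},
    {"fingers":-1,"x":0.0005,"y":0.0005,"z":0.045,"wx":0,"wy":0,"wz":0},
    {"fingers":-1,"x":0.0005,"y":0.0005,"z":0.047,"wx":0,"wy":0,"wz":0},
    {"fingers":-1,"x":0.0005,"y":0.0005,"z":0.049,"wx":0,"wy":0,"wz":0},
    {"fingers":-1,"x":0.0005,"y":0.0005,"z":0.05,"wx":0,"wy":0,"wz":0},
    {"fingers":-1,"x":0.0005,"y":0.0005,"z":0.051,"wx":0,"wy":0,"wz":0},
    {"fingers":-1,"x":0.0005,"y":0.0005,"z":0.052,"wx":0,"wy":0,"wz":0},
    {"fingers":-1,"x":0.0005,"y":0.0005,"z":0.053,"wx":0,"wy":0,"wz":0},
    {"fingers":-1,"x":0.0005,"y":0.0005,"z":0.0535,"wx":0,"wy":0,"wz":0},
    {"fingers":-1,"x":0.0005,"y":0.0005,"z":0.0535,"wx":0,"wy":0,"wz":0},
  ],
)

```text
time: 38.15
ee_pos: [0.5924, 0.0931, 0.1071]
tcp_rot: [180.0, -0.1, 90.0]
wrist_force: [-8.3, -0.6, 10.3]
opening: -0.0002
```

```bash
python3 - <<'E'
from h import *
st()
p,d=bot.camera("top")
W=pts("top",d)
print([a.round(4) for a in lidfit(W,(.560,-.458),.0115)[:3]])
plan((.545,-.445,.16),None,'S above')
E
```

```text
t 38.15 pos [0.5924 0.0931 0.1071] rot [ 1.8e+02 -1.0e-01  9.0e+01] F [-8.3 -0.6 10.3] op -0.0002 q [ 9. 11.  2. 81.  0. 99.]
[array([ 0.5601, -0.4592,  0.0315]), array([ 0.5598, -0.459 ,  0.0152]), array([ 0.5601, -0.4586,  0.0605,  0.0619])]
S above xyz [-0.538  -0.0477 -0.0535] w [0. 0. 0.] |w| 0.0
```

Call:
play_rows(
  targets=[
    {"fingers":-1,"x":0,"y":0,"z":-0.03,"wx":0,"wy":0,"wz":0},
    {"fingers":-1,"x":0,"y":0,"z":-0.06,"wx":0,"wy":0,"wz":0},
    {"fingers":0,"x":-0.04,"y":-0.004,"z":-0.06,"wx":0,"wy":0,"wz":0},
    {"fingers":0.65,"x":-0.08,"y":-0.008,"z":-0.06,"wx":0,"wy":0,"wz":0},
    {"fingers":0.65,"x":-0.12,"y":-0.012,"z":-0.06,"wx":0,"wy":0,"wz":0},
    {"fingers":0.65,"x":-0.2,"y":-0.02,"z":-0.06,"wx":0,"wy":0,"wz":0},
    {"fingers":0.65,"x":-0.3,"y":-0.03,"z":-0.06,"wx":0,"wy":0,"wz":0},
    {"fingers":0.65,"x":-0.3,"y":-0.03,"z":-0.06,"wx":0,"wy":0,"wz":0},
    {"fingers":0.65,"x":-0.3,"y":-0.05,"z":-0.06,"wx":0,"wy":0,"wz":0},
    {"fingers":0.65,"x":-0.4,"y":-0.08,"z":-0.06,"wx":0,"wy":0,"wz":0},
    {"fingers":0.65,"x":-0.4,"y":-0.08,"z":-0.06,"wx":0,"wy":0,"wz":0},
    {"fingers":0.65,"x":-0.4,"y":-0.08,"z":-0.06,"wx":0,"wy":0,"wz":0},
    {"fingers":0.65,"x":-0.4,"y":-0.08,"z":-0.06,"wx":0,"wy":0,"wz":0},
  ],
)

```text
time: 39.28
ee_pos: [0.5107, -0.3128, 0.1653]
tcp_rot: [180.0, 0.1, 89.7]
wrist_force: [0.7, 0.2, 0.0]
opening: 0.0707
```

```bash
python3 - <<'E'
from h import *
st()
W0=np.load("W_top.npy"); w=W0[~np.isnan(W0[...,0])]
for y in np.arange(-.56,-.44,.02):
    s=w[(abs(w[:,0]-.56)<.12)&(abs(w[:,1]-y)<.01)&(w[:,2]>.03)]
    if len(s): print(round(y,2),len(s),'x',s[:,0].min().round(3),s[:,0].max().round(3),'z',s[:,2].min().round(3),s[:,2].max().round(3))
W1=np.load("W_scene.npy"); w=W1[~np.isnan(W1[...,0])]
for y in np.arange(-.56,-.44,.02):
    s=w[(abs(w[:,0]-.56)<.12)&(abs(w[:,1]-y)<.01)&(w[:,2]>.03)]
    if len(s): print('s',round(y,2),len(s),'x',s[:,0].min().round(3),s[:,0].max().round(3),'z',s[:,2].min().round(3),s[:,2].max().round(3))
p,W=grab("top"); crop("top",p,(360,110,560,280),"t27",4)
for k,c in dict(B=(.593,.093),C=(.464,0),D=(.5975,-.1)).items(): 
    s=W[(np.hypot(W[...,0]-c[0],W[...,1]-c[1])<.022)&(W[...,2]>.085)]
    print(k,np.median(s[:,2]) if len(s) else None,[a.round(4) for a in lidfit(W,c,.093)[:3]] if len(s) else '')
plan((.56,-.459,.15),down(90),'S above',flip=False)
E
```

```text
t 39.28 pos [ 0.5107 -0.3128  0.1653] rot [1.80e+02 1.00e-01 8.97e+01] F [0.7 0.2 0. ] op 0.0707 q [-31.  11.   8.  87.  -0.  59.]
-0.56 1016 x 0.543 0.663 z 0.031 0.181
-0.54 116 x 0.621 0.662 z 0.053 0.152
s -0.56 1173 x 0.487 0.668 z 0.03 0.208
s -0.54 215 x 0.609 0.662 z 0.045 0.167
B 0.09432693975381588 [array([0.5929, 0.0931, 0.0328]), array([0.5944, 0.0925, 0.0953]), array([0.594 , 0.0929, 0.0615, 0.0631])]
C 0.09417977719718486 [array([ 0.4621, -0.0011,  0.0351]), array([ 0.4659, -0.001 ,  0.0952]), array([ 4.632e-01, -2.000e-04,  6.520e-02,  6.680e-02])]
D 0.09431398014986969 [array([ 0.5977, -0.0983,  0.0338]), array([ 0.598 , -0.1009,  0.0955]), array([ 0.5965, -0.0986,  0.0629,  0.0678])]
S above xyz [-0.1486  0.0489  0.0152] w [ 0.  -0.  -0.2] |w| 0.2
```

View pics/t27.png

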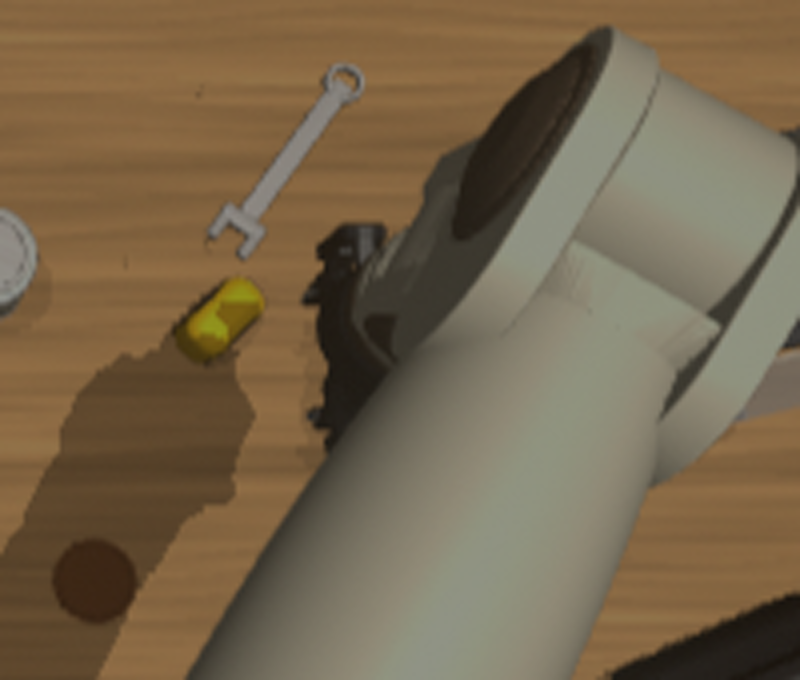

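Call:
play_rows(
  targets=[
    {"fingers":0.65,"x":-0.04,"y":0.013,"z":0,"wx":0,"wy":0,"wz":0},
    {"fingers":0.65,"x":-0.08,"y":0.026,"z":0,"wx":0,"wy":0,"wz":0},
    {"fingers":0.65,"x":-0.12,"y":0.039,"z":0,"wx":0,"wy":0,"wz":0},
    {"fingers":0.65,"x":-0.1486,"y":0.049,"z":0.01,"wx":0,"wy":0,"wz":0},
    {"fingers":0.65,"x":-0.1486,"y":0.049,"z":0.04,"wx":0,"wy":0,"wz":0},
    {"fingers":0.65,"x":-0.1486,"y":0.049,"z":0.07,"wx":0,"wy":0,"wz":0},
    {"fingers":0.65,"x":-0.1486,"y":0.049,"z":0.07,"wx":0,"wy":0,"wz":0},
    {"fingers":0.65,"x":-0.1486,"y":0.049,"z":0.07,"wx":0,"wy":0,"wz":0},
    {"fingers":0.65,"x":-0.1486,"y":0.049,"z":0.07,"wx":0,"wy":0,"wz":0},
  ],
)

```text
time: 40.08
ee_pos: [0.563, -0.455, 0.0971]
tcp_rot: [179.9, 0.0, 90.1]
wrist_force: [-0.4, -0.3, 1.0]
opening: 0.0704
```

```bash
python3 - <<'E'
from h import *
st()
p,d=bot.camera("scene");crop("scene",p,(140,60,280,180),"s28",5)
W=pts("scene",d)
print([a.round(4) for a in lidfit(W,(.558,-.457),.014,zmax=.025)[:3]])
plan((.5605,-.4588,.0125),down(90),'S grasp',flip=False)
E
```

```text
t 40.08 pos [ 0.563  -0.455   0.0971] rot [179.9   0.   90.1] F [-0.4 -0.3  1. ] op 0.0704 q [-39.  29.  24.  85.   0.  51.]
[array([ 0.5585, -0.4561,  0.0324]), array([ 0.558 , -0.4561,  0.0174]), array([ 0.5585, -0.4563,  0.0613,  0.0651])]
S grasp xyz [-0.0034 -0.0031  0.0855] w [0.2 0.1 0.1] |w| 0.2
```

View pics/s28.png

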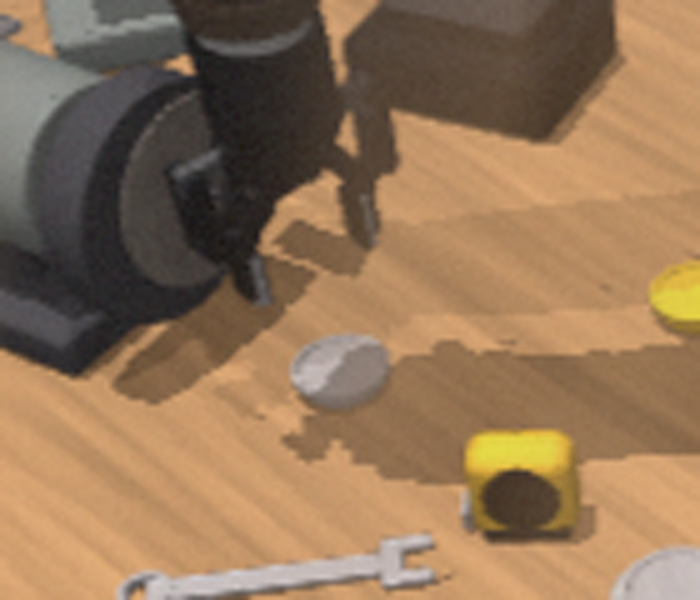

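Call:
play_rows(
  targets=[
    {"fingers":0.65,"x":-0.003,"y":-0.002,"z":0.03,"wx":0,"wy":0,"wz":0},
    {"fingers":0.65,"x":-0.003,"y":-0.002,"z":0.05,"wx":0,"wy":0,"wz":0},
    {"fingers":0.65,"x":-0.003,"y":-0.002,"z":0.065,"wx":0,"wy":0,"wz":0},
    {"fingers":0.65,"x":-0.003,"y":-0.002,"z":0.07,"wx":0,"wy":0,"wz":0},
    {"fingers":0.65,"x":-0.003,"y":-0.002,"z":0.07,"wx":0,"wy":0,"wz":0},
    {"fingers":0.65,"x":-0.003,"y":-0.002,"z":0.07,"wx":0,"wy":0,"wz":0},
  ],
)

```text
time: 40.63
ee_pos: [0.5612, -0.4587, 0.0271]
tcp_rot: [179.8, 0.0, 90.1]
wrist_force: [-0.1, -0.1, -0.1]
opening: 0.0706
```

```bash
python3 - <<'E'
from h import *
p,d=bot.camera("scene");crop("scene",p,(160,80,260,180),"s29",6)
st()
plan((.5605,-.4588,.0125),down(90),'S grasp',flip=False)
E
```

```text
t 40.68 pos [ 0.5613 -0.4589  0.0274] rot [1.798e+02 1.000e-01 9.010e+01] F [ 0.3  0.5 -0.2] op 0.0705 q [-39.  30.  17.  77.   0.  51.]
S grasp xyz [ 0.0001 -0.0008  0.0149] w [0.2 0.1 0.1] |w| 0.2
```

View pics/s29.png

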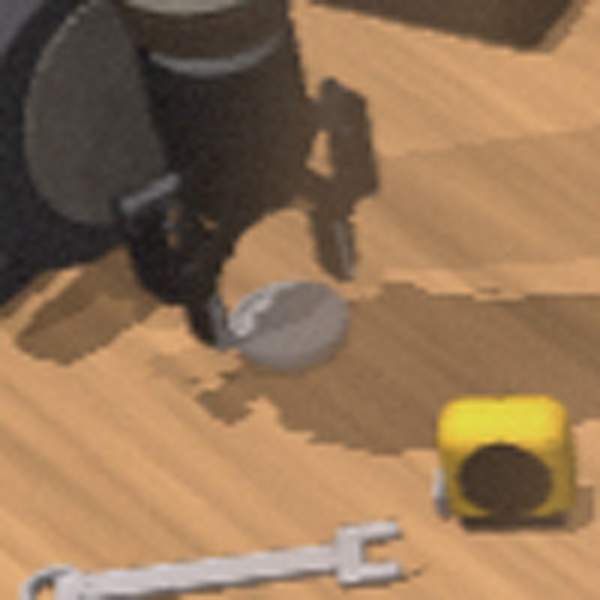

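Call:
play_rows(
  grip_force=30,
  targets=[
    {"fingers":0.65,"x":0,"y":-0.001,"z":0.007,"wx":0,"wy":0,"wz":0},
    {"fingers":0.65,"x":0,"y":-0.001,"z":0.0145,"wx":0,"wy":0,"wz":0},
    {"fingers":0.65,"x":0,"y":-0.001,"z":0.0145,"wx":0,"wy":0,"wz":0},
    {"fingers":0.5,"x":0,"y":-0.001,"z":0.0145,"wx":0,"wy":0,"wz":0},
    {"fingers":0.4,"x":0,"y":-0.001,"z":0.0145,"wx":0,"wy":0,"wz":0},
    {"fingers":-0.2,"x":0,"y":-0.001,"z":0.0145,"wx":0,"wy":0,"wz":0},
    {"fingers":-0.2,"x":0,"y":-0.001,"z":0.0145,"wx":0,"wy":0,"wz":0},
    {"fingers":-0.2,"x":0,"y":-0.001,"z":0.0145,"wx":0,"wy":0,"wz":0},
    {"fingers":-0.2,"x":0,"y":-0.001,"z":0.0145,"wx":0,"wy":0,"wz":0},
    {"fingers":-0.2,"x":0,"y":-0.001,"z":0.0145,"wx":0,"wy":0,"wz":0},
  ],
)

```text
time: 41.52
ee_pos: [0.5594, -0.4584, 0.0102]
tcp_rot: [180.0, -0.1, 90.0]
wrist_force: [-0.1, 0.1, -0.9]
opening: 0.0602
```

Call:
play_rows(
  grip_force=40,
  targets=[
    {"fingers":-0.2,"x":0,"y":0,"z":-0.005,"wx":0,"wy":0,"wz":0},
    {"fingers":-0.2,"x":0,"y":0,"z":-0.02,"wx":0,"wy":0,"wz":0},
    {"fingers":-0.2,"x":0,"y":0,"z":-0.05,"wx":0,"wy":0,"wz":0},
    {"fingers":-0.2,"x":0.02,"y":-0.02,"z":-0.08,"wx":0,"wy":0,"wz":0},
    {"fingers":-0.2,"x":0.04,"y":-0.04,"z":-0.11,"wx":0,"wy":0,"wz":0},
    {"fingers":-0.2,"x":0.06,"y":-0.06,"z":-0.145,"wx":0,"wy":0,"wz":0},
    {"fingers":-0.2,"x":0.06,"y":-0.06,"z":-0.155,"wx":0,"wy":0,"wz":0},
    {"fingers":-0.2,"x":0.06,"y":-0.06,"z":-0.155,"wx":0,"wy":0,"wz":0},
  ],
)

```text
time: 42.18
ee_pos: [0.4998, -0.3988, 0.171]
tcp_rot: [179.6, 0.2, 90.1]
wrist_force: [0.5, -1.2, -0.2]
opening: 0.0598
```

```bash
python3 - <<'E'
from h import *
p,d=bot.camera("scene");crop("scene",p,(170,40,290,160),"s30",5)
st()
W=pts("scene",d); o=bot.get_obs()['ee_pos']
s=W[(abs(W[...,0]-o[0])<.02)&(abs(W[...,1]-o[1])<.028)&(W[...,2]>.14)&(W[...,2]<.19)]
s=s[abs(s[:,2]-np.median(s[:,2]))<.006]
m=s.mean(0); n=np.linalg.svd(s-m)[2][2]; print(len(s),m,n*np.sign(n[2]),)
plan((.586,.2735,.17),down(90),'over A',flip=False)
E
```

```text
t 42.23 pos [ 0.4998 -0.399   0.1681] rot [1.797e+02 1.000e-01 9.000e+01] F [ 0.6  0.4 -0.6] op 0.0601 q [-39.  16.  15.  88.   0.  51.]
143 [ 0.49877944 -0.39795211  0.17784263] [0.01012837 0.00936475 0.99990485]
over A xyz [ 0.6724  0.0867 -0.0029] w [0.3 0.1 0. ] |w| 0.3
```

View pics/s30.png

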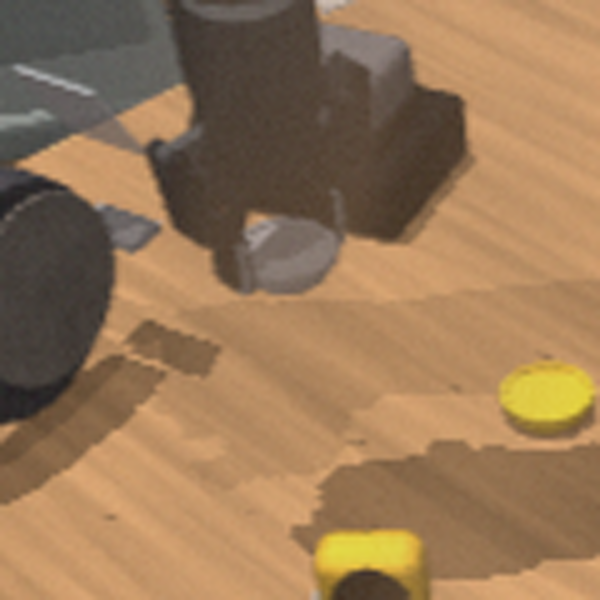

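Call:
play_rows(
  targets=[
    {"fingers":-0.2,"x":0.035,"y":0.005,"z":0,"wx":0,"wy":0,"wz":0},
    {"fingers":-0.2,"x":0.075,"y":0.01,"z":0,"wx":0,"wy":0,"wz":0},
    {"fingers":-0.2,"x":0.115,"y":0.015,"z":0,"wx":0,"wy":0,"wz":0},
    {"fingers":-0.2,"x":0.155,"y":0.02,"z":0,"wx":0,"wy":0,"wz":0},
    {"fingers":-0.2,"x":0.195,"y":0.025,"z":0,"wx":0,"wy":0,"wz":0},
    {"fingers":-0.2,"x":0.235,"y":0.03,"z":0,"wx":0,"wy":0,"wz":0},
    {"fingers":-0.2,"x":0.275,"y":0.035,"z":0,"wx":0,"wy":0,"wz":0},
    {"fingers":-0.2,"x":0.315,"y":0.04,"z":0,"wx":0,"wy":0,"wz":0},
    {"fingers":-0.2,"x":0.355,"y":0.045,"z":0,"wx":0,"wy":0,"wz":0},
    {"fingers":-0.2,"x":0.395,"y":0.05,"z":0,"wx":0,"wy":0,"wz":0},
    {"fingers":-0.2,"x":0.435,"y":0.056,"z":0,"wx":0,"wy":0,"wz":0},
    {"fingers":-0.2,"x":0.475,"y":0.061,"z":0,"wx":0,"wy":0,"wz":0},
    {"fingers":-0.2,"x":0.515,"y":0.066,"z":0,"wx":0,"wy":0,"wz":0},
    {"fingers":-0.2,"x":0.555,"y":0.071,"z":0,"wx":0,"wy":0,"wz":0},
    {"fingers":-0.2,"x":0.595,"y":0.076,"z":0,"wx":0,"wy":0,"wz":0},
    {"fingers":-0.2,"x":0.63,"y":0.081,"z":0,"wx":0,"wy":0,"wz":0},
    {"fingers":-0.2,"x":0.655,"y":0.084,"z":0,"wx":0,"wy":0,"wz":0},
    {"fingers":-0.2,"x":0.673,"y":0.0867,"z":0,"wx":0,"wy":0,"wz":0},
    {"fingers":-0.2,"x":0.673,"y":0.0867,"z":0,"wx":0,"wy":0,"wz":0},
    {"fingers":-0.2,"x":0.673,"y":0.0867,"z":0.02,"wx":0,"wy":0,"wz":0},
  ],
)

```text
time: 43.9
ee_pos: [0.5867, 0.2761, 0.1471]
tcp_rot: [179.8, -0.1, 90.1]
wrist_force: [0.2, 1.3, -0.3]
opening: 0.0599
```

```bash
python3 - <<'E'
from h import *
p,d=bot.camera("scene");crop("scene",p,(330,170,450,300),"s31",5)
st()
plan((.5862,.2743,.11),down(90),'over A',flip=False)
E
```

```text
t 43.95 pos [0.5852 0.2746 0.1408] rot [-1.798e+02  1.000e-01  9.010e+01] F [ 1.3  0.7 -4.3] op 0.0599 q [ 25.  18.  14.  86.   0. 115.]
over A xyz [-0.0003  0.0011  0.0308] w [-0.2  0.1  0.1] |w| 0.2
```

View pics/s31.png

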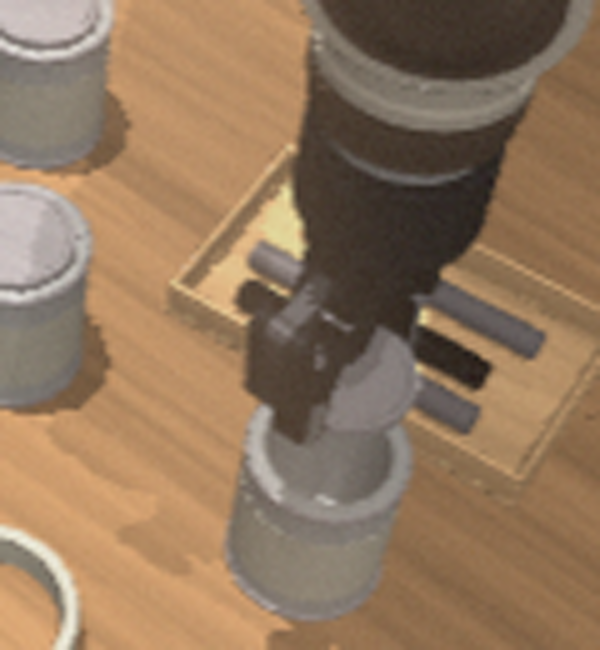

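Call:
play_rows(
  targets=[
    {"fingers":-0.2,"x":0,"y":0.001,"z":0.01,"wx":0,"wy":0,"wz":0},
    {"fingers":-0.2,"x":0,"y":0.001,"z":0.02,"wx":0,"wy":0,"wz":0},
    {"fingers":-0.2,"x":0,"y":0.001,"z":0.03,"wx":0,"wy":0,"wz":0},
    {"fingers":-0.2,"x":0,"y":0.001,"z":0.03,"wx":0,"wy":0,"wz":0},
    {"fingers":-0.2,"x":0,"y":0.001,"z":0.03,"wx":0,"wy":0,"wz":0},
    {"fingers":-0.2,"x":0,"y":0.001,"z":0.03,"wx":0,"wy":0,"wz":0},
  ],
)

```text
time: 44.45
ee_pos: [0.5867, 0.2744, 0.1164]
tcp_rot: [179.9, -0.1, 90.0]
wrist_force: [0.4, 0.5, 0.4]
opening: 0.0598
```

```bash
python3 - <<'E'
from h import *
st()
p,d=bot.camera("scene")
W=pts("scene",d); o=bot.get_obs()['ee_pos']
s=W[(abs(W[...,0]-o[0])<.02)&(abs(W[...,1]-o[1])<.028)&(W[...,2]>.11)&(W[...,2]<.14)]
s=s[abs(s[:,2]-np.median(s[:,2]))<.006]
m=s.mean(0); n=np.linalg.svd(s-m)[2][2]; print(len(s),m,n*np.sign(n[2]),)
plan((.5862,.2743,.1),down(90),'over A',flip=False)
E
```

```text
t 44.45 pos [0.5867 0.2744 0.1164] rot [ 1.799e+02 -1.000e-01  9.000e+01] F [0.4 0.5 0.4] op 0.0598 q [ 25.  18.  11.  83.   0. 115.]
199 [0.58592832 0.28669597 0.12329787] [-5.95517812e-03  8.26621666e-04  9.99981926e-01]
over A xyz [-0.0003 -0.0006  0.0167] w [ 0.1 -0.1  0. ] |w| 0.1
```

```bash
python3 - <<'E'
from h import *
p,d=bot.camera("scene");crop("scene",p,(350,210,450,300),"s32",7)
W=pts("scene",d)
s=W[(np.hypot(W[...,0]-.5867,W[...,1]-.2744)<.05)&(abs(W[...,2]-.1233)<.004)]
print(len(s),s.min(0),s.max(0))
for y in np.arange(.24,.33,.006):
    k=abs(s[:,1]-y)<.003; print(y.round(3),k.sum(),(s[k,0].min().round(3),s[k,0].max().round(3)) if k.any() else '')
E
```

```text
302 [0.5500606  0.25112575 0.11942895] [0.63048666 0.30590955 0.12708172]
0.24 0 
0.246 0 
0.252 1 (np.float64(0.572), np.float64(0.572))
0.258 4 (np.float64(0.565), np.float64(0.57))
0.264 9 (np.float64(0.567), np.float64(0.595))
0.27 6 (np.float64(0.557), np.float64(0.63))
0.276 44 (np.float64(0.555), np.float64(0.63))
0.282 61 (np.float64(0.555), np.float64(0.63))
0.288 68 (np.float64(0.55), np.float64(0.622))
0.294 55 (np.float64(0.563), np.float64(0.613))
0.3 41 (np.float64(0.569), np.float64(0.607))
0.306 13 (np.float64(0.577), np.float64(0.598))
0.312 0 
0.318 0 
0.324 0 
0.33 0
```

View pics/s32.png

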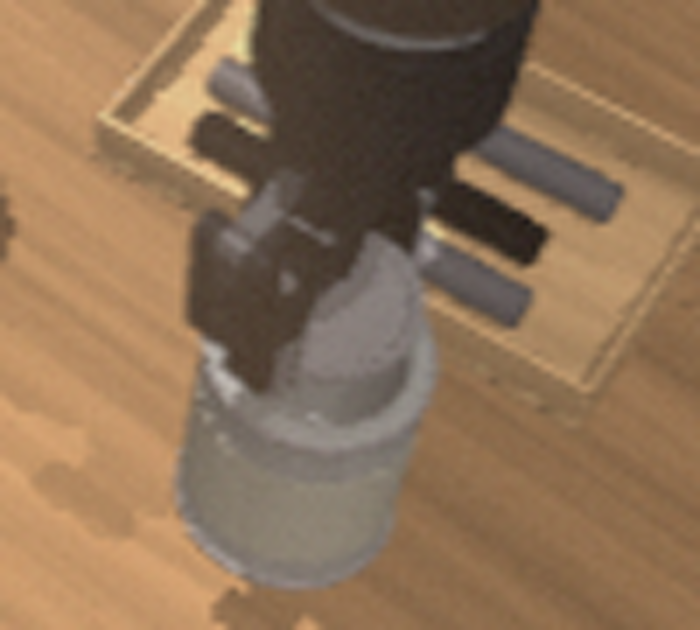

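Extent (y up to 0.306) matches a centred lid, so the mean was skewed by occlusion. Inserting.

Call:
play_rows(
  targets=[
    {"fingers":-0.2,"x":0,"y":-0.0003,"z":0.007,"wx":0,"wy":0,"wz":0},
    {"fingers":-0.2,"x":0,"y":-0.0003,"z":0.012,"wx":0,"wy":0,"wz":0},
    {"fingers":-0.2,"x":0,"y":-0.0003,"z":0.015,"wx":0,"wy":0,"wz":0},
    {"fingers":-0.2,"x":0,"y":-0.0003,"z":0.016,"wx":0,"wy":0,"wz":0},
    {"fingers":-0.2,"x":0,"y":-0.0003,"z":0.016,"wx":0,"wy":0,"wz":0},
  ],
)

```text
time: 44.97
ee_pos: [0.5859, 0.2745, 0.0993]
tcp_rot: [-180.0, -0.0, 90.0]
wrist_force: [-1.1, 0.4, -0.6]
opening: 0.0596
```

Call:
play_rows(
  targets=[
    {"fingers":-0.2,"x":0,"y":0,"z":0.001,"wx":0,"wy":0,"wz":0},
    {"fingers":-0.2,"x":0,"y":0,"z":0.002,"wx":0,"wy":0,"wz":0},
    {"fingers":-0.2,"x":0,"y":0,"z":0.002,"wx":0,"wy":0,"wz":0},
  ],
)

```text
time: 45.22
ee_pos: [0.5862, 0.2746, 0.0978]
tcp_rot: [180.0, -0.1, 90.0]
wrist_force: [0.3, 0.2, -0.7]
opening: 0.0603
```

Call:
play_rows(
  targets=[
    {"fingers":-0.2,"x":0,"y":0,"z":0.001,"wx":0,"wy":0,"wz":0},
    {"fingers":-0.2,"x":0,"y":0,"z":0.001,"wx":0,"wy":0,"wz":0},
  ],
)

```text
time: 45.38
ee_pos: [0.5862, 0.2747, 0.0972]
tcp_rot: [179.9, -0.1, 90.0]
wrist_force: [-1.8, 0.7, 1.4]
opening: 0.0598
```

Plug is in the mouth and touching its stop. Release, shut, check.

Call:
play_rows(
  targets=[
    {"fingers":0.0,"x":0,"y":0,"z":0,"wx":0,"wy":0,"wz":0},
    {"fingers":0.5,"x":0,"y":0,"z":0,"wx":0,"wy":0,"wz":0},
    {"fingers":0.8,"x":0,"y":0,"z":0,"wx":0,"wy":0,"wz":0},
    {"fingers":0.8,"x":0,"y":0,"z":0,"wx":0,"wy":0,"wz":0},
    {"fingers":0.8,"x":0,"y":0,"z":-0.01,"wx":0,"wy":0,"wz":0},
    {"fingers":0.8,"x":0,"y":0,"z":-0.04,"wx":0,"wy":0,"wz":0},
    {"fingers":-1,"x":0,"y":0,"z":-0.06,"wx":0,"wy":0,"wz":0},
    {"fingers":-1,"x":0,"y":0,"z":-0.06,"wx":0,"wy":0,"wz":0},
    {"fingers":-1,"x":0,"y":0,"z":-0.06,"wx":0,"wy":0,"wz":0},
    {"fingers":-1,"x":0,"y":0,"z":-0.06,"wx":0,"wy":0,"wz":0},
    {"fingers":-1,"x":0,"y":0,"z":-0.06,"wx":0,"wy":0,"wz":0},
    {"fingers":-1,"x":0,"y":0,"z":-0.06,"wx":0,"wy":0,"wz":0},
    {"fingers":-1,"x":0,"y":0,"z":-0.06,"wx":0,"wy":0,"wz":0},
    {"fingers":-1,"x":0,"y":0,"z":-0.06,"wx":0,"wy":0,"wz":0},
  ],
)

```text
time: 46.55
ee_pos: [0.5859, 0.2744, 0.1563]
tcp_rot: [-180.0, -0.0, 90.0]
wrist_force: [-0.7, 0.3, 0.2]
opening: 0.0
```

```bash
python3 - <<'E'
from h import *
p,d=bot.camera("scene");crop("scene",p,(340,190,460,310),"s33",5)
st()
plan((.5862,.2745,.105),down(90),'press A',flip=False)
W=pts("scene",d); s=W[(np.hypot(W[...,0]-.586,W[...,1]-.276)<.022)&(W[...,2]>.09)&(W[...,2]<.115)]
m=s.mean(0); n=np.linalg.svd(s-m)[2][2]; print(len(s),m,n*np.sign(n[2]),)
E
```

```text
t 46.6 pos [0.586  0.2745 0.1565] rot [180.  -0.  90.] F [0.3 0.4 0.5] op 0.0003 q [ 25.  18.  15.  88.   0. 115.]
press A xyz [0.     0.0002 0.0515] w [ 0. -0.  0.] |w| 0.1
257 [0.58636528 0.27608689 0.1029403 ] [ 0.00864096 -0.00812177  0.99992968]
```

View pics/s33.png

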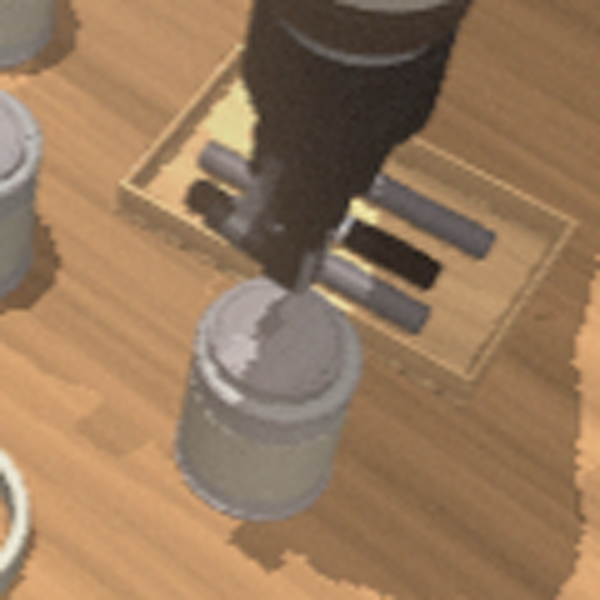

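Call:
play_rows(
  targets=[
    {"fingers":-1,"x":0,"y":0,"z":0.03,"wx":0,"wy":0,"wz":0},
    {"fingers":-1,"x":0,"y":0,"z":0.04,"wx":0,"wy":0,"wz":0},
    {"fingers":-1,"x":0,"y":0,"z":0.044,"wx":0,"wy":0,"wz":0},
    {"fingers":-1,"x":0,"y":0,"z":0.046,"wx":0,"wy":0,"wz":0},
    {"fingers":-1,"x":0,"y":0,"z":0.048,"wx":0,"wy":0,"wz":0},
    {"fingers":-1,"x":0,"y":0,"z":0.049,"wx":0,"wy":0,"wz":0},
    {"fingers":-1,"x":0,"y":0,"z":0.05,"wx":0,"wy":0,"wz":0},
    {"fingers":-1,"x":0,"y":0,"z":0.051,"wx":0,"wy":0,"wz":0},
    {"fingers":-1,"x":0,"y":0,"z":0.052,"wx":0,"wy":0,"wz":0},
    {"fingers":-1,"x":0,"y":0,"z":0.052,"wx":0,"wy":0,"wz":0},
  ],
)

```text
time: 47.43
ee_pos: [0.5857, 0.2744, 0.1071]
tcp_rot: [180.0, -0.1, 90.0]
wrist_force: [-6.4, -2.5, 10.2]
opening: -0.0
```

Call:
play_rows(
  targets=[
    {"fingers":-1,"x":0,"y":0,"z":0.0005,"wx":0,"wy":0,"wz":0},
    {"fingers":-1,"x":0,"y":0,"z":0.0005,"wx":0,"wy":0,"wz":0},
  ],
)

```text
time: 47.6
ee_pos: [0.5857, 0.2744, 0.1071]
tcp_rot: [179.9, -0.1, 90.0]
wrist_force: [-7.2, -3.6, 13.4]
opening: -0.0001
```

Call:
play_rows(
  targets=[
    {"fingers":-1,"x":0,"y":0,"z":-0.03,"wx":0,"wy":0,"wz":0},
    {"fingers":-1,"x":0,"y":0,"z":-0.07,"wx":0,"wy":0,"wz":0},
    {"fingers":-1,"x":0,"y":-0.04,"z":-0.11,"wx":0,"wy":0,"wz":0},
    {"fingers":-1,"x":0,"y":-0.08,"z":-0.15,"wx":0,"wy":0,"wz":0},
    {"fingers":-1,"x":0.03,"y":-0.12,"z":-0.15,"wx":0,"wy":0,"wz":0},
    {"fingers":-1,"x":0.07,"y":-0.16,"z":-0.15,"wx":0,"wy":0,"wz":0},
    {"fingers":-1,"x":0.11,"y":-0.2,"z":-0.15,"wx":0,"wy":0,"wz":0},
    {"fingers":-1,"x":0.11,"y":-0.24,"z":-0.15,"wx":0,"wy":0,"wz":0},
    {"fingers":-1,"x":0.11,"y":-0.26,"z":-0.15,"wx":0,"wy":0,"wz":0},
    {"fingers":-1,"x":0.11,"y":-0.26,"z":-0.15,"wx":0,"wy":0,"wz":0},
    {"fingers":-1,"x":0.11,"y":-0.26,"z":-0.15,"wx":0,"wy":0,"wz":0},
    {"fingers":-1,"x":0.11,"y":-0.26,"z":-0.15,"wx":0,"wy":0,"wz":0},
  ],
)

```text
time: 48.6
ee_pos: [0.3249, 0.3847, 0.2553]
tcp_rot: [179.9, -0.1, 90.2]
wrist_force: [1.2, 0.1, 0.2]
opening: 0.0001
```

```bash
python3 - <<'E'
from h import *
st()
g=lambda W:W[~np.isnan(W[...,0])]
for n in("scene","top"):
    p,W=grab(n); cv2.imwrite(f"pics/{n}34.png",p)
    for k,c in dict(A=(.586,.2745),B=(.593,.093),C=(.464,-.0005),D=(.5975,-.1005)).items():
        s=W[(np.hypot(W[...,0]-c[0],W[...,1]-c[1])<.025)&(W[...,2]>.085)&(W[...,2]<.11)]
        m=s.mean(0); nn=np.linalg.svd(s-m)[2][2]
        r=W[(np.hypot(W[...,0]-c[0],W[...,1]-c[1])<.045)&(W[...,2]>.08)]
        print(n,k,len(s),'top z',np.median(s[:,2]).round(4),'tilt',np.arccos(abs(nn[2])).round(3), [a.round(4) for a in lidfit(W,c,.0915 if n=='top' else .094,r=.035)[2:3]])
E
```

```text
t 48.6 pos [0.3249 0.3847 0.2553] rot [ 1.799e+02 -1.000e-01  9.020e+01] F [1.2 0.1 0.2] op 0.0001 q [ 50.  -1.   5.  96.  -0. 140.]
scene A 335 top z 0.0969 tilt 0.004 [array([0.5852, 0.2754, 0.062 , 0.0695])]
scene B 267 top z 0.097 tilt 0.011 [array([0.5927, 0.0953, 0.0631, 0.0655])]
scene C 198 top z 0.0973 tilt 0.003 [array([0.4648, 0.0012, 0.0613, 0.0664])]
scene D 204 top z 0.0968 tilt 0.01 [array([ 0.5971, -0.0989,  0.0646,  0.0654])]
top A 229 top z 0.0939 tilt 0.024 [array([0.5855, 0.273 , 0.0642, 0.0679])]
top B 237 top z 0.0941 tilt 0.015 [array([0.5921, 0.0923, 0.0638, 0.0669])]
top C 247 top z 0.0941 tilt 0.008 [array([ 0.4653, -0.0005,  0.0626,  0.0677])]
top D 232 top z 0.0944 tilt 0.008 [array([ 0.5974, -0.1002,  0.0618,  0.0672])]
```

View pics/scene34.png

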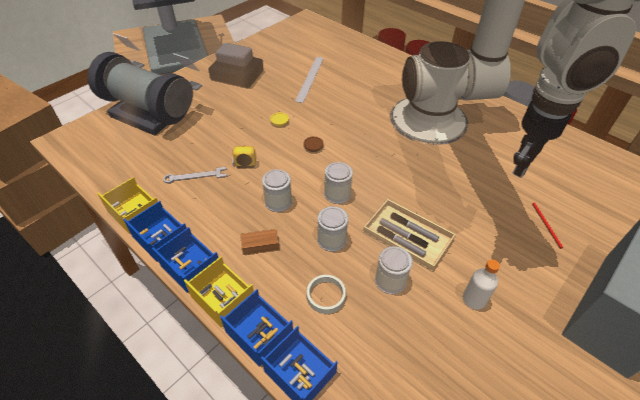

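View pics/top34.png

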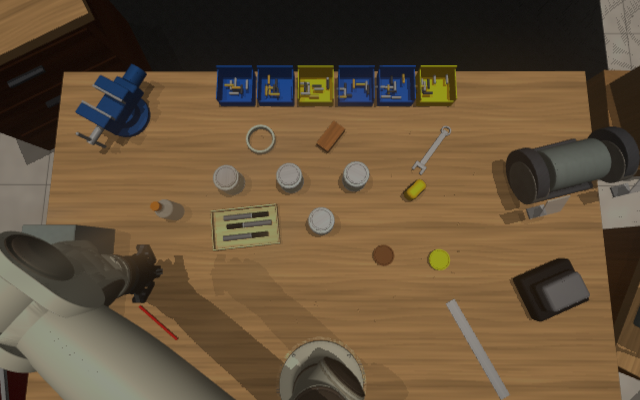

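Both views show all four tins lidded, at (226,178), (289,177), (321,221) and (356,174) in the top view. The lid tops are level and equally low. All three markers lie in the tray at (245,226), the bystanders are in place and the arm is clear.

```bash
python3 - <<'E'
from h import *
print(bot.job_done()); st()
E
```

```text
the job is handed in; nothing more can be done
None
the job is handed in; nothing more can be done
```

The job is handed in at about 49 s of the 210 s allowed; no verdict was reported. All three markers are in the pen tray. The three grey lids are on the open tins and pressed home, the part-way lid is pressed down, and the yellow and brown look-alikes were left alone.

**Last checks**
- **Presses:** each press stopped with the shut fingertips at 96 mm over the bench, which is the home height. The push at the stop was 10 to 23 N.
- **Lids in the cameras:** all four lid tops are at one height to within 0.5 mm, and tilt is at most 0.024 rad against the limit of 0.06. Lid centres are within about 2 mm of the mouth centres.
- **Everything else:** the markers lie side by side inside the tray walls. The bystanders look unmoved in the final pictures, though I did not measure them again. The arm was clear of everything.

**What disagreed:** the scene and top cameras differ by about 2 to 3 mm in height and in y. I used the top camera for aiming, and the touch heights for the final depth.

**What went differently**
- My first move stalled at a joint limit (no contact), and I reran it with the wrist turned the other way.
- One lid was knocked about 5 cm aside during the run; I found it again and used it.

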